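# Make up two split-bearing spares kits

### The arm

A 7-joint arm with a two-finger parallel gripper is mounted at the origin on a cart in front of the work surface, level with it; the furniture and walls round the work are solid. World frame = base frame: x ahead of the robot, y to its left, z up, the work surface at z = 0. Lengths are in m, angles in rad, forces in N, time in s.
With the tool pointing down it reaches from about 0.4 to 0.85 m from the base axis. Payload 4.5 kg.
Tool frame: the origin (TCP) lies on the centre line of the jaws, within the pads' length; the fingertips stand 14 mm ahead of it and the grasp point (between the pads) lies 5 mm behind it; y points along the fingers, z is the direction in which the jaws open and shut, and the axes are right-handed (so a half turn about y gives the same grasp; the last joint's range is limited). The gripper opens to 88 mm and grips with 3 to 60 N. Pads are 18 mm wide; open, the fingers measure 123 mm over their backs; the gripper's body (75 mm by 187 mm) begins 45 mm behind the grasp point.
Start: joints at [-1.229, 0.689, -0.195, 1.565, 0.157, 0.902, -0.215], TCP at [0.189, 0.596, 0.253] pointing down, gripper open.
Joint ranges: [-3.01, 3.01], [-0.46, 2.08], [-1.47, 1.51], [0.13, 2.56], [-1, 4.14], [0.04, 2.09], [-2.66, 2.66]. Speed limits (rad/s): [2.57, 2.57, 3.14, 3.14, 3.14, 3.14, 3.14].

### API

Orientations are given as a unit quaternion [x, y, z, w].
In Python, from plant import get_state, imaging, job gives the robot as it stands.
- The arm moves only by the tool send_rows, never from a script. Its argument "motion" is a list that holds one entry, the list of rows, each a list of 7 numbers: the turn, a rotation vector about the tool's x, y, z scaled (see below), then the shift along the tool's x, y, z scaled (see below), then the gripper's target within -1 to 1 (shut at 1, half-way at 0, fully open at -1). In form: [[[rx, ry, rz, tx, ty, tz, gripper], ...]]. A call has exactly 5 rows; each row shifts and turns the commanded pose from where the row before left it, along the tool's axes as they then stand; what a row does not reach is not made up. The controller multiplies each number of a shift by 0.02 m and each number of a turn by 0.08 rad. A row lasts 1/12 s, in which the tool goes at most 41.7 mm and 7.16 degrees, less where a joint would pass 70% of its speed; a pose out of reach is approached as far as the arm can. A call with a number of a shift or a turn outside -1 to 1 is refused whole. A call with a gripper value outside its range is refused whole. The fingers move at their own pace and stop on an object; "force" is the grip in N (left out, the last holds). Time passes only in rows, so rows that do not move let the fingers close, or fill a call up. It gives the time, the measured TCP pose, the force and the opening at its end, in the units of the state.
- get_state(): the state, without advancing time (a new reading comes with each control period).
- imaging.snapshot(name): name is "scene" or "top" or "wrist"; returns a dict with "img" (400x640x3 uint8, red, green, blue), "camera_matrix" (3x3 intrinsics, pixels), "dist_coeffs" ([k1, k2, p1, p2, k3] as OpenCV has them; the pictures are not rectified), "R" (3x3) and "t" (3): a world point X has camera coordinates R X + t; the wrist camera has in their place "hand_eye" (4x4, takes a point from camera to tool coordinates, whose origin is the TCP and whose axes are the tool frame's). Camera axes: x right, y down, z forward; pixel columns grow to the right and rows downward; lengths in m; the calibration is good to about 2 mm. A picture is of the moment at which its call begins: read the wrist's pose just before it. There is no depth.
- job.finish_job(): hands the job in, once; it reports no verdict.
The state is a dict: "clock": time; "q": joint angles; "qd": joint speeds; "joint_torque": joint torques, N m; "tool_pos": TCP position; "eef_rot": TCP orientation; "contact_force": force on the tool from outside, world axes, zero at the start; "moment": the same for the moment, N m; "opening": opening from 0.0 (shut) to 1.0 (fully open).
Only numpy, scipy, OpenCV 4.12 (cv2) and the standard library are available. Lean on these libraries where they do the work, as an engineer would, in place of code of your own. Each camera call takes 0.05 s, during which the arm holds its last target.

### The job

Make up the two spares kits: put each of the two loose bearing caps on its own lower half in the trays (the one with the same paint stripe and the same pin pattern), fully home over its pins. Also stand the big cap screw, head down, on the cork pad in the blue tray, and the brass nozzle and the black rubber plug, upright, on the cork pad in the yellow tray. Let go of everything and leave it standing.

Things in the scene. Friction and masses are not known exactly. Their poses are not given: they have to be found in the camera images.
- cap_green_mid (a point): Grey and aluminium bearing cap, green stripe over its arch. 88 mm long (x), 40 mm wide (y, along the bore; the arch has flat end faces 40 mm apart: grip these), 24 mm high; an ear 14 mm high at each end with a 16 mm upright through hole. Holes on the centre line: x = -32 and +32 mm. May be turned half round. 0.16 kg. Point: its centre, 12 mm above the underside; z up.
- cap_orange_mid (a point): Grey and aluminium bearing cap, orange stripe over its arch. 88 mm long (x), 40 mm wide (y, along the bore; the arch has flat end faces 40 mm apart: grip these), 24 mm high; an ear 14 mm high at each end with a 16 mm upright through hole. Holes on a diagonal: (x, y) = (-32, -9.5) and (32, 9.5) mm. May be turned half round. 0.16 kg. Point: its centre, 12 mm above the underside; z up.
- seat_green (a point): Where the green-striped cap's centre rests when seated; x along the bearing, y along the bore, z up. The fixed lower half (green stripes on its foot's edges and in its bore; foot 100x54x8 mm, body 88x40) is in either tray; parting face 12 mm below this point, 34 mm above the bench; on it two pins, 10 mm diameter, 14 mm high, upper half tapered. Pins on the centre line: x = -32 and +32 mm.
- seat_orange (a point): Where the orange-striped cap's centre rests when seated; x along the bearing, y along the bore, z up. The fixed lower half (orange stripes on its foot's edges and in its bore; foot 100x54x8 mm, body 88x40) is in either tray; parting face 12 mm below this point, 34 mm above the bench; on it two pins, 10 mm diameter, 14 mm high, upper half tapered. Pins on a diagonal: (x, y) = (-32, -9.5) and (32, 9.5) mm.
- screw_mid (a point): Light grey socket-head cap screw, 52 mm tall, standing on its head (19 mm diameter, 12 mm high) with the 12 mm threaded shank up. 25 g. This point is its centre, 26 mm above its underside.
- nozzle_mid (a point): Brass nozzle, 40 mm tall, standing on its hexagonal base about 16 mm across and narrowing toward its tip; grip it low, near the base. 30 g. This point is its centre, 20 mm above its underside.
- plug_mid (a point): Black rubber plug, 29 mm diameter, 28 mm tall, slightly conical, standing. 20 g. This point is its centre, 14 mm above its underside.
- pad_blue (a point): Centre of the top of the cork pad in the blue tray, 7 mm above the bench. Pad 60 mm along x, 105 mm along y. Tray of blue plastic, fixed, 180 mm (x) by 124 mm (y), rim 14 mm high, its centre 45 mm from here toward +x; one lower bearing half, lying along y, stands about 85 mm from here toward +x (either bearing in either tray).
- pad_yellow (a point): Centre of the top of the cork pad in the yellow tray, 7 mm above the bench. Pad 60 mm along x, 105 mm along y. Tray of yellow plastic, fixed, 180 mm (x) by 124 mm (y), rim 14 mm high, its centre 45 mm from here toward +x; one lower bearing half, lying along y, stands about 85 mm from here toward +x (either bearing in either tray).
Not all that is in view belongs to the job. What is shaped like the part that bears plug_mid but green or purple is not meant.

How it is judged:
At the end, for the whole second after the job is handed in: Each cap is on the lower half with its stripe: within 6 mm sideways, 3 mm in height, level within 0.08 rad, in line within 0.2 rad. Screw centred over the blue tray's cork pad, nozzle and plug over the yellow's: upright within 0.12 rad, resting on it (4 mm). All at rest (horizontal distance between cap_green_mid and seat_green below 0.006 m and z of cap_green_mid in the frame of seat_green between -0.003 and 0.003 m and angle between each of cap_green_mid, cap_orange_mid's own z axis and vertical below 0.08 rad and angle between the x axis of cap_green_mid and the x axis of seat_green, either way round below 0.2 rad and horizontal distance between cap_orange_mid and seat_orange below 0.006 m and z of cap_orange_mid in the frame of seat_orange between -0.003 and 0.003 m and angle between the x axis of cap_orange_mid and the x axis of seat_orange, either way round below 0.2 rad and x of screw_mid in the frame of pad_blue between -0.03 and 0.03 m and y of screw_mid in the frame of pad_blue between -0.0525 and 0.0525 m and z of screw_mid in the frame of pad_blue between 0.022 and 0.03 m and angle between each of screw_mid, nozzle_mid, plug_mid's own z axis and vertical below 0.12 rad and x of nozzle_mid in the frame of pad_yellow between -0.03 and 0.03 m and y of nozzle_mid in the frame of pad_yellow between -0.0525 and 0.0525 m and z of nozzle_mid in the frame of pad_yellow between 0.016 and 0.024 m and x of plug_mid in the frame of pad_yellow between -0.03 and 0.03 m and y of plug_mid in the frame of pad_yellow between -0.0525 and 0.0525 m and z of plug_mid in the frame of pad_yellow between 0.01 and 0.018 m and linear speed of each of cap_green, cap_orange, screw, nozzle, plug below 0.01 m/s); the robot touches nothing.
It also fails if it takes over 112 s, if anything falls off the work surface, if the arm or the gripper's body presses on something with over 40 N, if the wrist force passes 120 N, or if a joint passes its speed limit or range.

## Working session

There is one attempt and no reset: what is moved stays moved. The work goes in short steps, Python scripts to look and compute and a tool call to move; the robot and the scene stay as the last step left them, time stands still between calls to the robot, and variables do not carry over. Pictures are saved under pics/ and viewed, and the job is handed in when it is done.

Besides the shell and the picture viewer there is one more tool, called after "Emit:" in YAML: its name, and indented under it one key for each argument. send_rows: Moves the arm, as the interface text tells. Its arguments: {"type":"object","properties":{"motion":{"type":"array"},"force":{"type":"number"}},"required":["motion"]}

```bash
ls; mkdir -p pics; python3 - <<'E'
from plant import get_state, imaging, job
import cv2
s=get_state()
for k,v in s.items(): print(k,v)
for n in ["scene","top","wrist"]:
    d=imaging.snapshot(n)
    cv2.imwrite(f"pics/{n}0.png",d["img"][:,:,::-1])
    print(n,{k:v for k,v in d.items() if k!="img"})
E
```

```text
pics
clock 0.0
q [-1.22917903  0.68997218 -0.19449609  1.5663611   0.15735341  0.9024864
 -0.21510689]
qd [-0.00056107  0.00013281  0.00154599 -0.00078068 -0.00053547 -0.00107932
  0.00074097]
joint_torque [ 2.40491945e-04 -5.27553749e+01 -1.26716472e+00 -1.53431386e+01
 -5.26967773e-02  6.47426277e-03  1.81672212e-04]
tool_pos [0.18924423 0.59502057 0.25191238]
eef_rot [ 0.69940004 -0.10839985  0.10833232 -0.69810684]
contact_force [-0.28046024  0.46869059 -0.25446914]
moment [ 0.04537794 -0.03795413  0.03476574]
opening 1.00140160095282
scene {'camera_matrix': array([[390.71546042,   0.        , 312.88632854],
       [  0.        , 390.71546042, 199.55005465],
       [  0.        ,   0.        ,   1.        ]]), 'dist_coeffs': array([-0.05807597,  0.        ,  0.        ,  0.        ,  0.        ]), 'R': array([[ 0.66238814, -0.74906119,  0.0122182 ],
       [-0.49788686, -0.45234613, -0.73992679],
       [ 0.55977729,  0.48403545, -0.67257644]]), 't': array([-0.33191114,  0.2817048 ,  0.66764771])}
top {'camera_matrix': array([[379.3785973 ,   0.        , 319.37294854],
       [  
[... 330 characters left out ...]
]), 't': array([-0.04494234,  0.46273041,  0.87464021])}
wrist {'camera_matrix': array([[305.93807074,   0.        , 322.13402144],
       [  0.        , 305.93807074, 198.87045742],
       [  0.        ,   0.        ,   1.        ]]), 'dist_coeffs': array([2.19244172e-05, 0.00000000e+00, 0.00000000e+00, 0.00000000e+00,
       0.00000000e+00]), 'hand_eye': array([[ 1.23099490e-03,  9.46213252e-01,  3.23541291e-01,
        -8.45649282e-02],
       [ 1.05879009e-03, -3.23542588e-01,  9.46213016e-01,
        -1.31753684e-01],
       [ 9.99998682e-01, -8.22221079e-04, -1.40012049e-03,
        -1.43575019e-03],
       [ 0.00000000e+00,  0.00000000e+00,  0.00000000e+00,
         1.00000000e+00]])}
```

View pics/scene0.png

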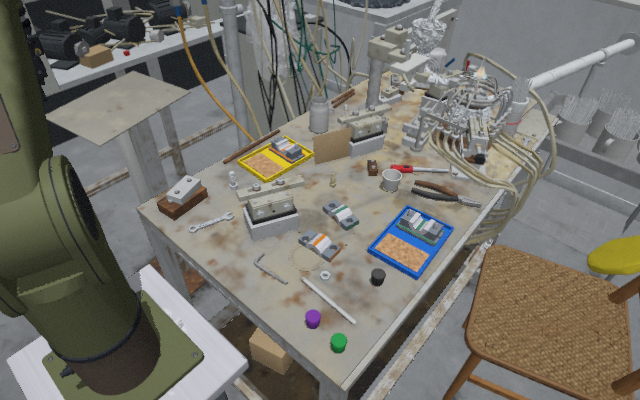

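View pics/top0.png

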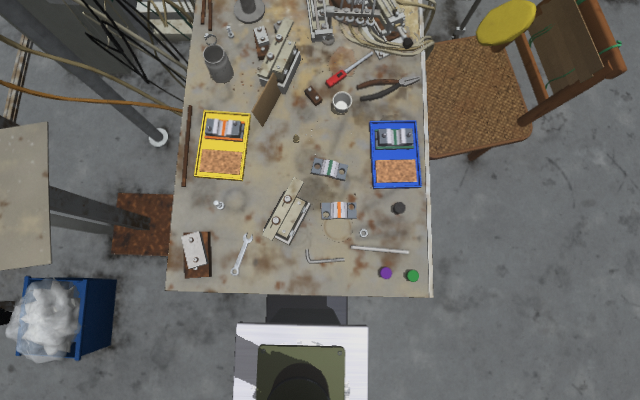

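View pics/wrist0.png

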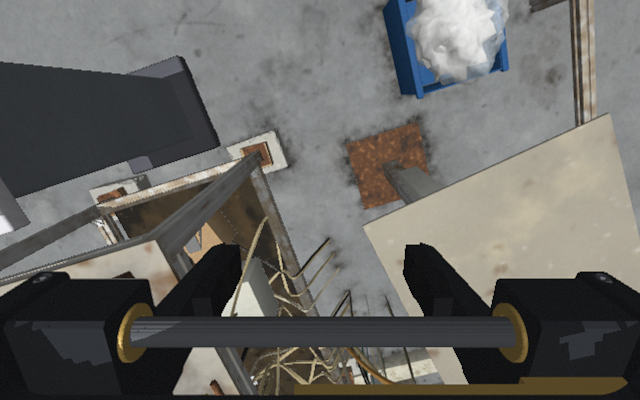

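```bash
cat > h.py <<'E'
import numpy as np, cv2, json
from scipy.spatial.transform import Rotation as Ro
from plant import get_state, imaging, job
def snap(n):
    s=get_state(); d=imaging.snapshot(n)
    if n=="wrist":
        T=np.eye(4);T[:3,:3]=Ro.from_quat(s["eef_rot"]).as_matrix();T[:3,3]=s["tool_pos"]
        W=T@d["hand_eye"]; d["R"]=W[:3,:3].T; d["t"]=-W[:3,:3].T@W[:3,3]
    return d
def ray(d,px):
    u=cv2.undistortPoints(np.array(px,float).reshape(-1,1,2),d["camera_matrix"],d["dist_coeffs"]).reshape(-1,2)
    v=np.c_[u,np.ones(len(u))]@d["R"]; c=-d["R"].T@d["t"]
    return c,v
def onz(d,px,z):
    c,v=ray(d,px); return c+v*((z-c[2])/v[:,2])[:,None]
def two(d1,p1,d2,p2):
    c1,v1=ray(d1,p1);c2,v2=ray(d2,p2);v1=v1[0]/np.linalg.norm(v1);v2=v2[0]/np.linalg.norm(v2)
    A=np.c_[v1,-v2];l=np.linalg.lstsq(A,c2-c1,rcond=None)[0]
    a=c1+v1*l[0];b=c2+v2*l[1];return (a+b)/2,np.linalg.norm(a-b)
def proj(d,X):
    r,_=cv2.Rodrigues(d["R"]);return cv2.projectPoints(np.array(X,float).reshape(-1,1,3),r,d["t"],d["camera_matrix"],d["dist_coeffs"])[0].reshape(-1,2)
def crop(d,x0,y0,x1,y1,k,name):
    cv2.imwrite("pics/"+name,cv2.resize(d["img"][y0:y1,x0:x1,::-1],None,fx=k,fy=k,interpolation=cv2.INTER_CUBIC))
E
python3 - <<'E'
from h import *
import pickle
d=snap("top");s=snap("scene");pickle.dump((d,s),open("v0.pkl","wb"))
crop(d,170,100,440,300,2.9,"topc.png")
crop(s,200,120,480,360,2.5,"scc.png")
E
```

```text
(no output)
```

View pics/topc.png

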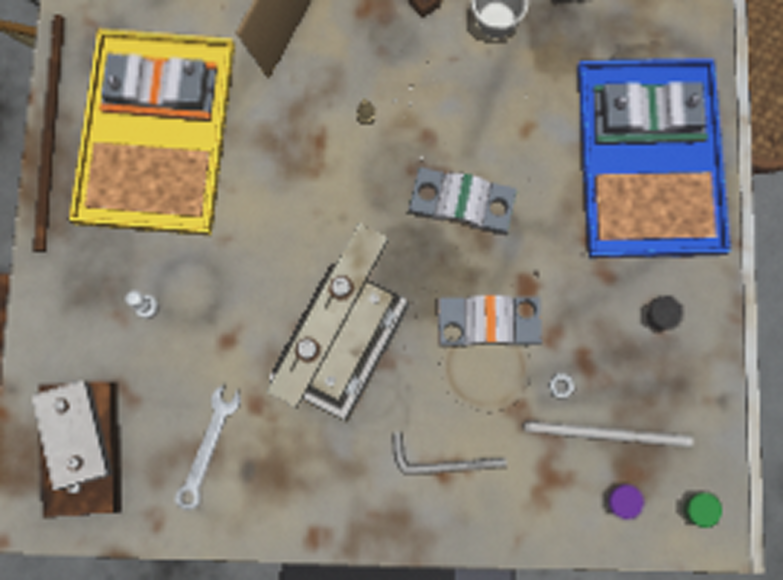

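View pics/scc.png

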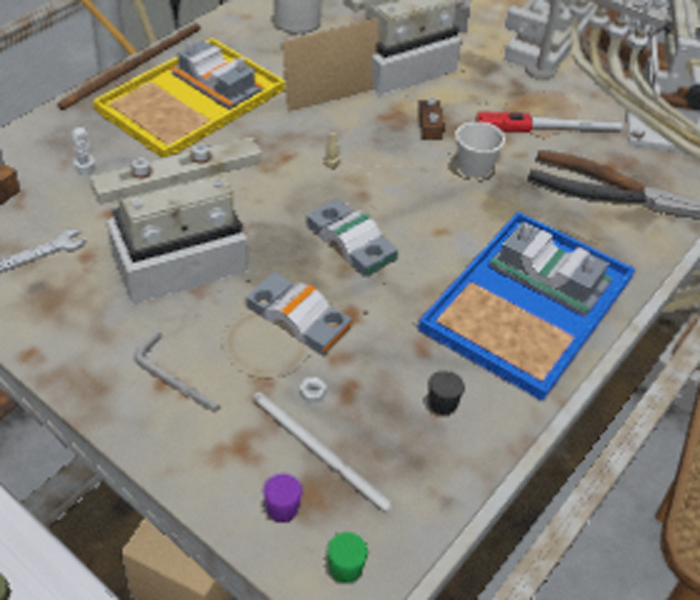

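```bash
python3 - <<'E'
from h import *
import pickle
d,s=pickle.load(open("v0.pkl","rb"))
c=lambda x,y:(170+x/2.9,100+y/2.9)
g=lambda x,y:(200+x/2.5,120+y/2.5)
def P(n,a,b):
    X,e=two(d,c(*a),s,g(*b));print(n,X.round(3),round(e,4))
P("greencap",(463,197),(352,232));P("orangecap",(490,318),(298,299))
P("screwtip",(133,298),(80,133));P("nozzle tip",(365,103),(332,136))
P("plug top",(665,311),(446,380))
P("bracket bolt1",(341,285),(140,164));P("bracket bolt2",(307,348),(201,150)) 
P("bolt1b",(341,285),(201,150));P("bolt2b",(307,348),(140,164)) 
P("plate end far",(362,225),(258,143))
P("brown block left",(35,395),(5,170))
P("cardboard top R",(308,0),(372,22))
P("mug",(497,5),(480,130))
P("seat g",(650,108),(545,250));P("seat o",(157,80),(215,72))
P("padb",(655,205),(510,328));P("pady",(148,180),(155,117))
for n,p,z in [("b tray corner",(581,60),.014),("btr",(715,60),.014),("bbl",(590,256),.014),("bbr",(730,252),.014),("y",(100,28),.014),("y",(235,38),.014),("y",(70,222),.014),("y",(211,234),.014)]:
    print(n,onz(d,c(*p),z).round(3))
print("table edge",onz(d,[(185,30),(165,285),(430,290),(270,295)],0).round(3))
E
```

```text
greencap [ 0.536 -0.058  0.013] 0.0009
orangecap [ 0.428 -0.083  0.025] 0.0001
screwtip [0.434 0.215 0.047] 0.0016
nozzle tip [0.612 0.03  0.038] 0.001
plug top [ 0.437 -0.231  0.032] 0.0003
bracket bolt1 [0.413 0.052 0.121] 0.0543
bracket bolt2 [0.405 0.043 0.135] 0.0519
bolt1b [0.436 0.038 0.122] 0.0004
bolt2b [0.386 0.062 0.123] 0.0007
plate end far [0.489 0.023 0.105] 0.0045
brown block left [ 0.369  0.299 -0.011] 0.0363
cardboard top R [0.681 0.062 0.124] 0.0351
mug [ 0.702 -0.085  0.053] 0.0045
seat g [ 0.614 -0.218  0.039] 0.0025
seat o [0.635 0.219 0.017] 0.0039
padb [ 0.538 -0.231  0.007] 0.0044
pady [ 0.546  0.225 -0.001] 0.0056
b tray corner [[ 0.668 -0.163  0.014]]
btr [[ 0.672 -0.286  0.014]]
bbl [[ 0.487 -0.17   0.014]]
bbr [[ 0.494 -0.294  0.014]]
y [[0.686 0.274 0.014]]
y [[0.679 0.151 0.014]]
y [[0.505 0.285 0.014]]
y [[0.497 0.16  0.014]]
table edge [[ 0.934  0.358  0.   ]
 [ 0.233  0.339  0.   ]
 [ 0.237 -0.312  0.   ]
 [ 0.218  0.08   0.   ]]
```

```bash
cat >> h.py <<'E'
def down(jaw):  # jaw: world angle of tool z axis; y_tool=-Z
    z=np.array([np.cos(jaw),np.sin(jaw),0]);y=np.array([0,0,-1.]);x=np.cross(y,z);return np.c_[x,y,z]
def plan(p,jaw):
    s=get_state();R=Ro.from_quat(s["eef_rot"]).as_matrix();best=[]
    for k in (0,np.pi):
        r=Ro.from_matrix(R.T@down(jaw+k)).as_rotvec();best.append(r)
    r=min(best,key=np.linalg.norm)
    v=R.T@(np.array(p)-s["tool_pos"])
    print("clock %.2f"%s["clock"],"pos",s["tool_pos"].round(4),"jaw %.3f"%np.arctan2(R[1,2],R[0,2]),"tilt",R[:,1].round(3)[:2],"open %.3f"%s["opening"],"q",s["q"].round(2),"F",s["contact_force"].round(1))
    print("  turn units",(r/.08).round(2)," shift units (now axes)",(v/.02).round(2)," shift units (after turn)",((R@Ro.from_rotvec(r).as_matrix()).T@(np.array(p)-s["tool_pos"])/.02).round(2))
E
python3 - <<'E'
from h import *
s=get_state();R=Ro.from_quat(s["eef_rot"]).as_matrix();print(R.round(3))
plan([.434,.215,.2],0)
import pickle
d,sc=pickle.load(open("v0.pkl","rb"))
c=lambda x,y:(170+x/2.9,100+y/2.9)
g=lambda x,y:(200+x/2.5,120+y/2.5)
# bracket outline at heights
print(onz(d,[c(362,223),c(387,237),c(298,408),c(270,380)],.115).round(3))
print(onz(d,[c(405,300),c(347,420)],.05).round(3), onz(d,[c(385,285),c(345,398)],.1).round(3))
E
```

```text
[[ 0.953 -0.     0.303]
 [-0.303 -0.001  0.953]
 [ 0.    -1.    -0.001]]
clock 0.25 pos [0.1893 0.5954 0.2524] jaw 1.263 tilt [-0.    -0.001] open 0.999 q [-1.23  0.69 -0.19  1.57  0.16  0.9  -0.22] F [ 0.  -0.7 -0.6]
  turn units [1.000e-02 1.579e+01 1.000e-02]  shift units (now axes) [ 17.42   2.63 -14.42]  shift units (after turn) [19.02  2.62 12.24]
[[0.486 0.024 0.115]
 [0.476 0.004 0.115]
 [0.342 0.067 0.115]
 [0.362 0.089 0.115]]
[[ 0.437 -0.01   0.05 ]
 [ 0.338  0.034  0.05 ]] [[0.441 0.005 0.1  ]
 [0.352 0.033 0.1  ]]
```

Emit:
send_rows:
  motion:
    - [[0, 1, 0, 1, 0, -0.8, -1], [0, 1, 0, 1, 0, -0.7, -1], [0, 1, 0, 1, 0, -0.6, -1], [0, 1, 0, 1, 0, -0.5, -1], [0, 1, 0, 1, 0, -0.4, -1]]
  force: 15

```text
clock: 0.67
tool_pos: [0.2532, 0.4957, 0.2527]
eef_rot: [0.663, -0.246, 0.246, -0.663]
contact_force: [0.8, 0.2, -0.2]
opening: 0.999
```

Emit:
send_rows:
  motion:
    - [[0, 1, 0, 1, 0, -0.3, -1], [0, 1, 0, 1, 0, -0.2, -1], [0, 1, 0, 1, 0, -0.1, -1], [0, 1, 0, 1, 0, 0, -1], [0, 1, 0, 1, 0, 0.1, -1]]

```text
clock: 1.08
tool_pos: [0.3106, 0.4126, 0.2528]
eef_rot: [-0.601, 0.373, -0.373, 0.601]
contact_force: [0.9, -0.1, 0.8]
opening: 1.002
```

```bash
python3 - <<'E'
from h import *
plan([.434,.30,.22],0)
E
```

```text
clock 1.08 pos [0.3106 0.4126 0.2528] jaw 0.459 tilt [-0.  0.] open 1.002 q [-1.02  0.55  0.01  1.9  -0.01  0.7  -0.54] F [ 0.9 -0.1  0.8]
  turn units [ 0.    5.74 -0.  ]  shift units (now axes) [7.78 1.64 3.03]  shift units (after turn) [5.63 1.64 6.17]
```

Emit:
send_rows:
  motion:
    - [[0, 1, 0, 1, 0, 0.7, -1], [0, 1, 0, 1, 0, 0.8, -1], [0, 1, 0, 1, 0.5, 0.9, -1], [0, 1, 0, 1, 0.5, 1, -1], [0, 1, 0, 1, 0.5, 1, -1]]

```text
clock: 1.5
tool_pos: [0.4249, 0.3434, 0.2226]
eef_rot: [-0.514, 0.485, -0.485, 0.515]
contact_force: [-0.8, -0.1, -0.0]
opening: 0.998
```

Emit:
send_rows:
  motion:
    - [[0, 0.7, 0, 1, 0.5, 1, -1], [0, 0, 0, 1, 0.5, 0.5, -1], [0, 0, 0, 1, 0, 0, -1], [0, 0, 0, 0.3, 0, 0, -1], [0, 0, 0, 0, 0, 0, -1]]

```text
clock: 1.92
tool_pos: [0.4554, 0.2771, 0.2027]
eef_rot: [0.501, -0.499, 0.499, -0.501]
contact_force: [0.4, -0.4, -0.0]
opening: 0.999
```

```bash
python3 - <<'E'
from h import *
plan([.434,.22,.1],0)
d=snap("wrist");cv2.imwrite("pics/w1.png",d["img"][:,:,::-1])
print(proj(d,[.434,.215,.012]),proj(d,[.434,.215,.052]))
E
```

```text
clock 1.92 pos [0.4554 0.2771 0.2027] jaw 0.004 tilt [-0.001 -0.001] open 0.999 q [-0.7   0.64  0.1   1.9  -0.11  0.6  -0.52] F [ 0.4 -0.4 -0. ]
  turn units [0.01 0.05 0.01]  shift units (now axes) [ 2.85  5.14 -1.08]  shift units (after turn) [ 2.86  5.14 -1.07]
[[304.09261352 227.10703606]] [[301.87645423 243.17775894]]
```

View pics/w1.png

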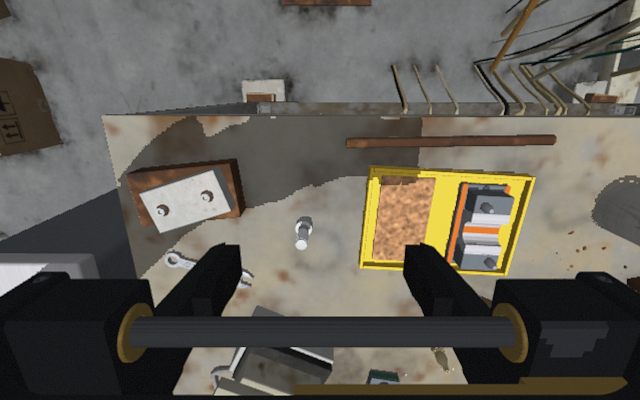

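Candidates (top0 pixels): screw = standing light-grey one (219,204), vs. bracket bolts (288,198)/(276,220) and nut (363,233). Plug = black (398,208), vs. purple (386,272) and green (412,275). Nozzle = brass (296,139), vs. brown block (313,96). Caps = green stripe (328,169) and orange stripe (338,210), vs. the lower halves in the trays. Close crop check follows; the wrist picture shows the screw with its head at (306,222) and tip at (301,244), and the orange half in the yellow tray at (485,228).

```bash
python3 - <<'E'
from h import *
d=snap("wrist");crop(d,270,195,340,265,8,"w1c.png")
crop(d,350,155,550,285,4,"w1y.png")
print(onz(d,[(301,243.5)],.052).round(4),onz(d,[(306,223)],.012).round(4))
E
```

```text
[[0.4332 0.2169 0.052 ]] [[0.4364 0.2225 0.012 ]]
```

View pics/w1c.png

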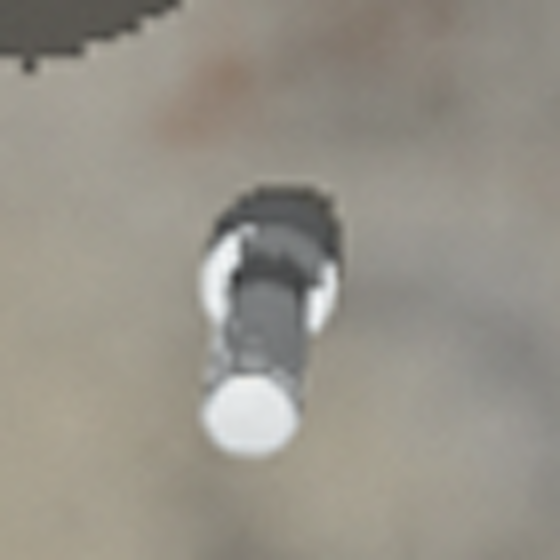

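View pics/w1y.png

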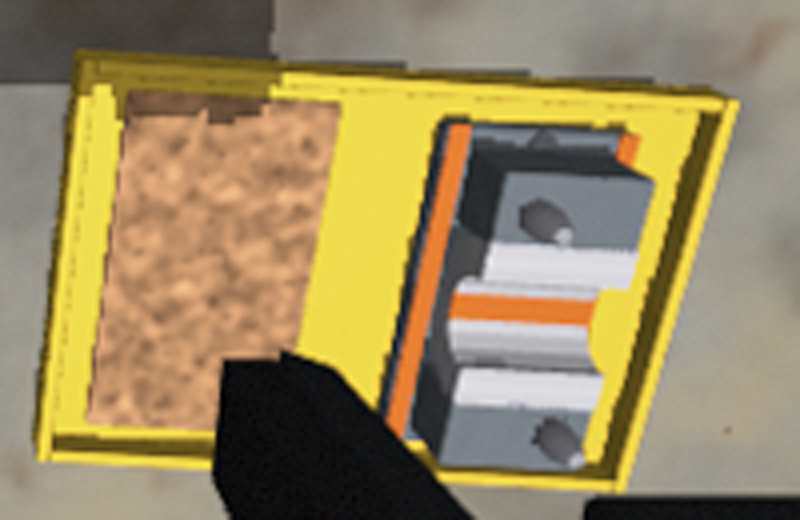

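```bash
python3 - <<'E'
from h import *
d=snap("wrist")
f=lambda x,y:(350+x/4,155+y/4)
print("screw",onz(d,[(301.3,246.9)],.052).round(4),onz(d,[(303.9,228.5)],.012).round(4))
p=onz(d,[f(563,237),f(577,460)],.048);print("pins",p.round(4),p.mean(0).round(4),np.linalg.norm(p[0]-p[1]),np.arctan2(*(p[0]-p[1])[:2][::-1]))
p=onz(d,[f(470,125),f(400,440)],.008);print("foot edge",p.round(4))
p=onz(d,[f(125,90),f(342,102),f(90,422)],.007);print("pad",p.round(4))
p=onz(d,[f(80,55),f(738,100),f(40,458),f(622,490)],.014);print("tray",p.round(4),p.mean(0))
plan([.4335,.2125,.016],0)
E
```

```text
screw [[0.4334 0.2143 0.052 ]] [[0.4339 0.217  0.012 ]]
pins [[0.6248 0.2504 0.048 ]
 [0.6405 0.1859 0.048 ]] [0.6326 0.2182 0.048 ] 0.06630211552873837 1.8099886404842256
foot edge [[0.6165 0.2679 0.008 ]
 [0.6112 0.1678 0.008 ]]
pad [[0.5199 0.277  0.007 ]
 [0.5804 0.274  0.007 ]
 [0.5165 0.1728 0.007 ]]
tray [[0.5058 0.2884 0.014 ]
 [0.6851 0.2772 0.014 ]
 [0.5009 0.1644 0.014 ]
 [0.6782 0.1546 0.014 ]] [0.59249296 0.2211709  0.014     ]
clock 2.07 pos [0.455  0.281  0.2031] jaw 0.009 tilt [0.001 0.002] open 0.999 q [-0.7   0.64  0.1   1.9  -0.11  0.6  -0.52] F [-1.  -0.3 -0.4]
  turn units [-0.01  0.12 -0.03]  shift units (now axes) [ 3.44  9.35 -1.11]  shift units (after turn) [ 3.43  9.36 -1.07]
```

Emit:
send_rows:
  motion:
    - [[0, 0.1, 0, 0.9, 1, -0.3, -1], [0, 0, 0, 0.9, 1, -0.3, -1], [0, 0, 0, 0.9, 1, -0.3, -1], [0, 0, 0, 0.6, 1, -0.2, -1], [0, 0, 0, 0, 1, 0, -1]]

```text
clock: 2.48
tool_pos: [0.4322, 0.2117, 0.1023]
eef_rot: [-0.5, 0.5, -0.5, 0.499]
contact_force: [-0.5, 0.0, 0.9]
opening: 0.998
```

```bash
python3 - <<'E'
from h import *
plan([.4335,.2145,.018],0)
d=snap("wrist");cv2.imwrite("pics/w2.png",d["img"][:,:,::-1])
plan([.4335,.2145,.018],0)
E
```

```text
clock 2.48 pos [0.4322 0.2117 0.1023] jaw -0.001 tilt [-0.001 -0.001] open 0.998 q [-0.58  0.78  0.04  2.12 -0.11  0.25 -0.44] F [-0.5  0.   0.9]
  turn units [ 0.01 -0.02  0.01]  shift units (now axes) [-0.15  4.21  0.07]  shift units (after turn) [-0.14  4.21  0.06]
clock 2.53 pos [0.4315 0.2127 0.0994] jaw -0.000 tilt [-0.004 -0.002] open 0.997 q [-0.58  0.78  0.04  2.12 -0.11  0.25 -0.44] F [-0.1  0.6 -2.4]
  turn units [ 0.05 -0.    0.02]  shift units (now axes) [-0.1   4.07  0.12]  shift units (after turn) [-0.09  4.07  0.1 ]
```

View pics/w2.png

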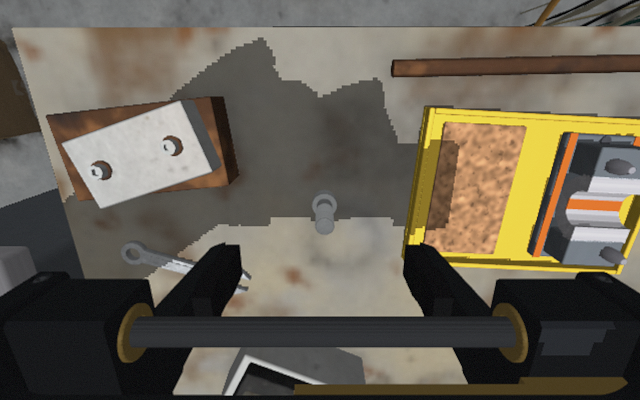

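```bash
python3 - <<'E'
from h import *
import pickle
t,s=pickle.load(open("v0.pkl","rb"))
c=lambda x,y:(170+x/2.9,100+y/2.9)
d=snap("wrist")
cv2.imwrite("pics/w3.png",d["img"][:,:,::-1])
print(two(t,c(87,380),d,(215,172)),two(t,c(35,395),d,(186,100)),two(t,c(118,382),d,(240,180)))
plan([.4335,.2145,.018],0)
E
```

```text
(array([0.36415715, 0.24945073, 0.04513242]), np.float64(0.0009300068442431062)) (array([0.35095562, 0.2923452 , 0.04257254]), np.float64(0.0004293817771696438)) (array([0.36736494, 0.23380692, 0.00556319]), np.float64(0.0008851643790915057))
clock 2.58 pos [0.4319 0.2136 0.1009] jaw 0.001 tilt [-0.004 -0.001] open 1.001 q [-0.58  0.78  0.04  2.12 -0.11  0.25 -0.44] F [-0.8  0.4 -0.5]
  turn units [0.05 0.01 0.01]  shift units (now axes) [-0.05  4.14  0.09]  shift units (after turn) [-0.04  4.15  0.08]
```

View pics/w3.png

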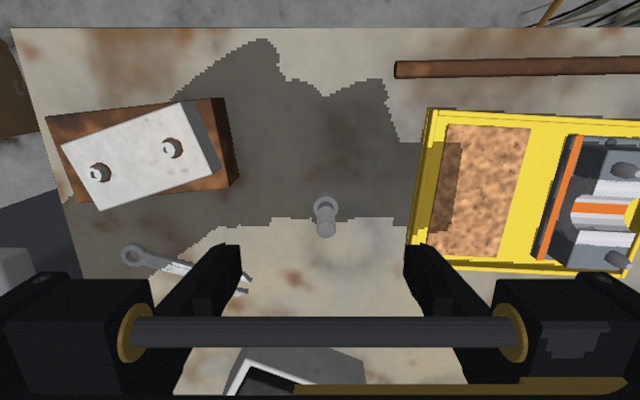

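```bash
python3 - <<'E'
from h import *
for i in range(3):
  d=snap("wrist"); print(onz(d,[(326,229)],.052).round(4),onz(d,[(325.5,207)],.012).round(4))
  s=get_state();print(s["tool_pos"])
E
```

```text
[[0.4336 0.2142 0.052 ]] [[0.4336 0.2144 0.012 ]]
[0.43284372 0.21431737 0.10214662]
[[0.4347 0.2144 0.052 ]] [[0.4347 0.2148 0.012 ]]
[0.43354386 0.21464379 0.10298851]
[[0.4355 0.2144 0.052 ]] [[0.4356 0.2149 0.012 ]]
[0.43397375 0.21473209 0.10351611]
```

Emit:
send_rows:
  motion:
    - [[0, 0, 0, 0, 1, 0, -1], [0, 0, 0, 0, 1, 0, -1], [0, 0, 0, 0, 1, 0, -1], [0, 0, 0, 0, 0.7, 0, -1], [0, 0, 0, 0, 0.35, 0, -1]]

```text
clock: 3.15
tool_pos: [0.4339, 0.2142, 0.0214]
eef_rot: [-0.5, 0.5, -0.5, 0.501]
contact_force: [-0.4, 0.1, -0.1]
opening: 1.003
```

```bash
python3 - <<'E'
from h import *
d=snap("wrist");cv2.imwrite("pics/w4.png",d["img"][:,:,::-1])
plan([.4335,.2145,.018],0)
E
```

```text
clock 3.20 pos [0.4336 0.2139 0.0209] jaw 0.000 tilt [0.    0.001] open 1.000 q [-0.56  0.95  0.01  2.13 -0.12  0.07 -0.44] F [-0.3 -0.9 -1. ]
  turn units [-0.    0.   -0.01]  shift units (now axes) [-0.03  0.15 -0.  ]  shift units (after turn) [-0.03  0.15 -0.  ]
```

View pics/w4.png

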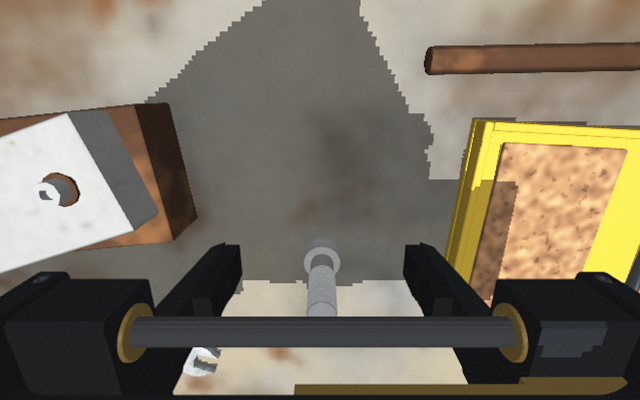

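Emit:
send_rows:
  motion:
    - [[0, 0, 0, 0, 0.1, 0, 1], [0, 0, 0, 0, 0, 0, 1], [0, 0, 0, 0, 0, 0, 1], [0, 0, 0, 0, 0, 0, 1], [0, 0, 0, 0, 0, 0, 1]]
  force: 15

```text
clock: 3.62
tool_pos: [0.4338, 0.2131, 0.0204]
eef_rot: [0.499, -0.5, 0.5, -0.5]
contact_force: [0.0, 1.3, -0.1]
opening: 0.647
```

Emit:
send_rows:
  motion:
    - [[0, 0, 0, 0, 0, 0, 1], [0, 0, 0, 0, 0, 0, 1], [0, 0, 0, 0, -0.5, 0, 1], [0, 0, 0, 0, -1, 0, 1], [0, 0, 0, 0, -1, 0, 1]]

```text
clock: 4.03
tool_pos: [0.4328, 0.2125, 0.0704]
eef_rot: [-0.5, 0.5, -0.5, 0.499]
contact_force: [0.5, -0.4, 0.3]
opening: 0.269
```

```bash
python3 - <<'E'
from h import *
d=snap("wrist");cv2.imwrite("pics/w5.png",d["img"][:,:,::-1])
plan([.53,-.231,.14],0)
E
```

```text
clock 4.08 pos [0.4343 0.2131 0.0736] jaw -0.001 tilt [0.003 0.002] open 0.226 q [-0.57  0.84  0.03  2.12 -0.12  0.18 -0.44] F [0.1 0.3 2.2]
  turn units [-0.04 -0.02 -0.02]  shift units (now axes) [22.2  -3.34  4.83]  shift units (after turn) [22.21 -3.32  4.79]
```

View pics/w5.png

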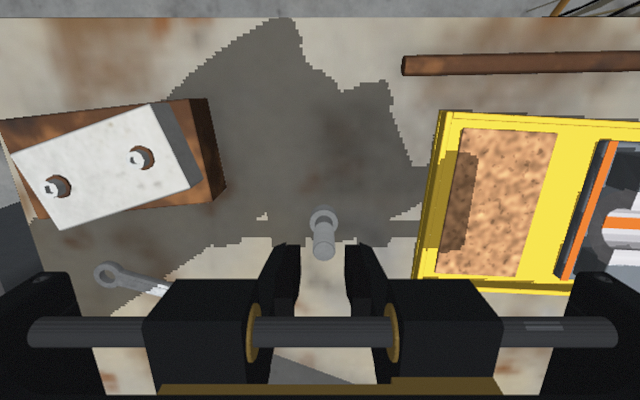

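Emit:
send_rows:
  motion:
    - [[0, 0, 0, 0, 0, 0, 0], [0, 0, 0, 0, 0, 0, 0], [0, 0, 0, 0, 0, 0, 0], [0, 0, 0, 0, 0, 0, 0], [0, 0, 0, 0, 0, 0, 0]]

```text
clock: 4.5
tool_pos: [0.433, 0.2127, 0.0691]
eef_rot: [-0.5, 0.5, -0.5, 0.499]
contact_force: [0.2, 0.6, 0.9]
opening: 0.501
```

```bash
python3 - <<'E'
from h import *
plan([.4335,.2145,.018],0)
d=snap("wrist");crop(d,240,180,400,300,4,"w6.png")
E
```

```text
clock 4.50 pos [0.433  0.2127 0.0691] jaw -0.001 tilt [-0.001 -0.001] open 0.501 q [-0.57  0.85  0.03  2.12 -0.12  0.17 -0.44] F [0.2 0.6 0.9]
  turn units [ 0.01 -0.01  0.01]  shift units (now axes) [-0.09  2.55  0.03]  shift units (after turn) [-0.09  2.55  0.03]
```

View pics/w6.png

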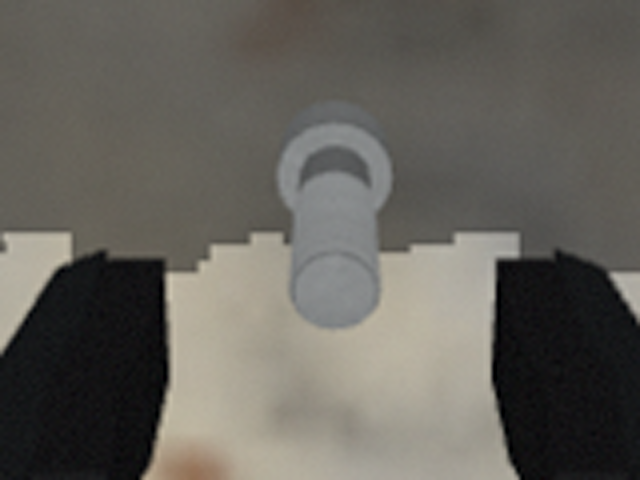

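Screw still upright (tip at (324,252)), centred between the jaws. Descend and close fully this time.

Emit:
send_rows:
  motion:
    - [[0, 0, 0, 0, 0.9, 0, 0], [0, 0, 0, 0, 0.9, 0, 0], [0, 0, 0, 0, 0.7, 0, 0.2], [0, 0, 0, 0, 0, 0, 1], [0, 0, 0, 0, 0, 0, 1]]

```text
clock: 4.97
tool_pos: [0.4328, 0.2125, 0.0191]
eef_rot: [-0.5, 0.5, -0.5, 0.499]
contact_force: [-0.1, 0.0, -1.1]
opening: 0.297
```

Emit:
send_rows:
  motion:
    - [[0, 0, 0, 0, 0, 0, 1], [0, 0, 0, 0, 0, 0, 1], [0, 0, 0, 0, 0, 0, 1], [0, 0, 0, 0, 0, 0, 1], [0, 0, 0, 0, 0, 0, 1]]

```text
clock: 5.38
tool_pos: [0.4336, 0.213, 0.0202]
eef_rot: [0.499, -0.5, 0.5, -0.5]
contact_force: [0.3, -0.3, 0.6]
opening: 0.207
```

Emit:
send_rows:
  motion:
    - [[0, 0, 0, 0, -0.5, 0, 1], [0, 0, 0, 0, -1, 0, 1], [0, 0, 0, 0, -1, 0.5, 1], [0, 0, 0, 0, -1, 0.5, 1], [0, 0, 0, 0, -1, 0.5, 1]]

```text
clock: 5.8
tool_pos: [0.4634, 0.2127, 0.1115]
eef_rot: [-0.5, 0.5, -0.5, 0.5]
contact_force: [-0.7, 0.8, -0.3]
opening: 0.207
```

Emit:
send_rows:
  motion:
    - [[0, 0, 0, 0.5, -1, 0.5, 1], [0, 0, 0, 1, -1, 0.5, 1], [0, 0, 0, 1, -1, 0.5, 1], [0, 0, 0, 1, -1, 0.5, 1], [0, 0, 0, 1, -0.5, 0.5, 1]]

```text
clock: 6.22
tool_pos: [0.5142, 0.1218, 0.2028]
eef_rot: [0.499, -0.5, 0.501, -0.501]
contact_force: [0.1, 0.1, -0.7]
opening: 0.205
```

Emit:
send_rows:
  motion:
    - [[0, 0, 0, 1, 0, 0.5, 1], [0, 0, 0, 1, 0, 0.5, 1], [0, 0, 0, 1, 0, 0, 1], [0, 0, 0, 1, 0, 0, 1], [0, 0, 0, 1, 0, 0, 1]]

```text
clock: 6.63
tool_pos: [0.5328, 0.0216, 0.2005]
eef_rot: [0.5, -0.5, 0.5, -0.5]
contact_force: [0.3, -0.1, -0.3]
opening: 0.209
```

Emit:
send_rows:
  motion:
    - [[0, 0, 0, 1, 0, 0, 1], [0, 0, 0, 1, 0, 0, 1], [0, 0, 0, 1, 0, 0, 1], [0, 0, 0, 1, 0, 0, 1], [0, 0, 0, 0.5, 0, 0, 1]]

```text
clock: 7.05
tool_pos: [0.5324, -0.0704, 0.2005]
eef_rot: [0.499, -0.501, 0.502, -0.498]
contact_force: [-0.0, 0.3, 0.2]
opening: 0.208
```

```bash
python3 - <<'E'
from h import *
plan([.53,-.231,.14],0)
d=snap("wrist");cv2.imwrite("pics/w7.png",d["img"][:,:,::-1])
E
```

```text
clock 7.05 pos [ 0.5324 -0.0704  0.2005] jaw -0.004 tilt [ 0.    -0.002] open 0.208 q [0.04 0.65 0.   1.89 0.   0.6  0.04] F [-0.   0.3  0.2]
  turn units [-0.   -0.06  0.02]  shift units (now axes) [ 8.03  3.04 -0.08]  shift units (after turn) [ 8.03  3.02 -0.12]
```

View pics/w7.png

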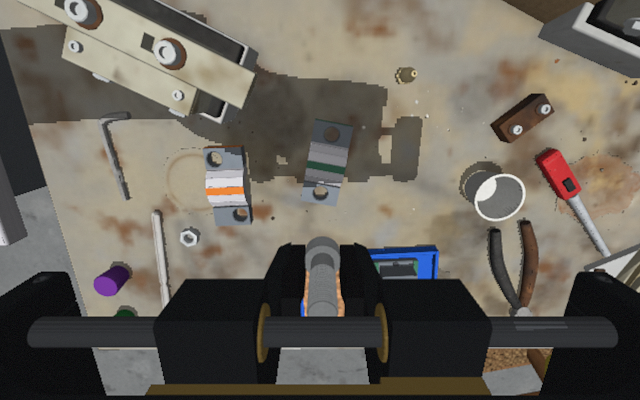

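```bash
python3 - <<'E'
from h import *
d=snap("wrist");crop(d,190,105,370,235,4.4,"w7c.png")
import pickle;pickle.dump(d,open("w7.pkl","wb"))
E
```

```text
(no output)
```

View pics/w7c.png

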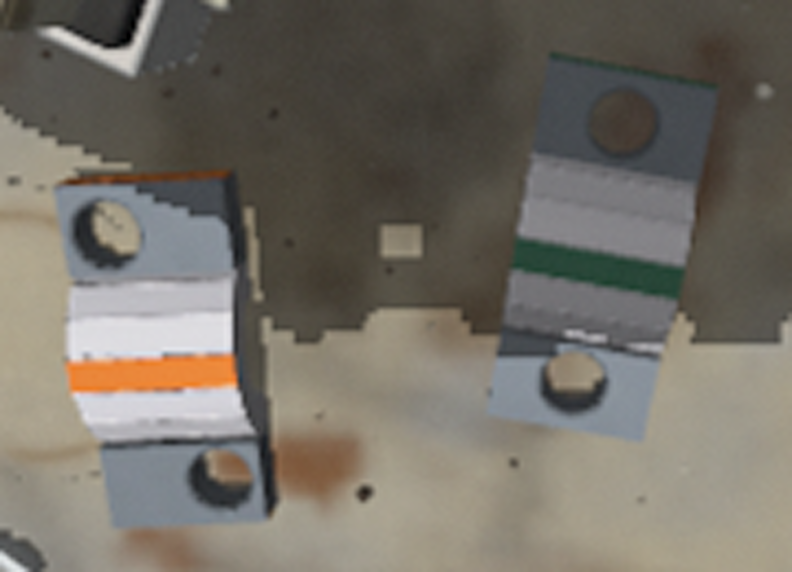

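```bash
python3 - <<'E'
from h import *
import pickle
d=pickle.load(open("w7.pkl","rb"));f=lambda x,y:(190+x/4.4,105+y/4.4)
for n,a,b,off in [("green",(623,122),(574,381),0),("orange",(107,233),(222,478),np.arctan2(9.5,32))]:
    p=onz(d,[f(*a),f(*b)],.014);v=p[0]-p[1];ang=np.arctan2(v[1],v[0])-off
    print(n,p.round(4),"mid",p.mean(0).round(4),"len",np.linalg.norm(v).round(4),"jaw",(ang-np.pi/2).round(3))
plan([.525,-.231,.14],0)
E
```

```text
green [[ 0.5418 -0.0267  0.014 ]
 [ 0.5298 -0.0898  0.014 ]] mid [ 0.5358 -0.0583  0.014 ] len 0.0642 jaw -0.188
orange [[ 0.4186 -0.0519  0.014 ]
 [ 0.4401 -0.1151  0.014 ]] mid [ 0.4293 -0.0835  0.014 ] len 0.0667 jaw 0.039
clock 7.15 pos [ 0.5326 -0.0695  0.2002] jaw -0.005 tilt [ 0.    -0.001] open 0.209 q [0.04 0.65 0.   1.89 0.   0.6  0.04] F [ 0.7  1.1 -0.8]
  turn units [-0.   -0.06  0.01]  shift units (now axes) [ 8.08  3.02 -0.34]  shift units (after turn) [ 8.08  3.01 -0.38]
```

Emit:
send_rows:
  motion:
    - [[0, 0, 0, 1, 0, 0, 1], [0, 0, 0, 1, 0, 0, 1], [0, 0, 0, 1, 0, 0, 1], [0, 0, 0, 1, 0, 0, 1], [0, 0, 0, 1, 0, 0, 1]]

```text
clock: 7.57
tool_pos: [0.5333, -0.1658, 0.1999]
eef_rot: [-0.5, 0.5, -0.499, 0.501]
contact_force: [-0.1, -0.2, -1.1]
opening: 0.202
```

Emit:
send_rows:
  motion:
    - [[0, 0, 0, 1, 0.6, -0.1, 1], [0, 0, 0, 1, 0.6, -0.1, 1], [0, 0, 0, 1, 0.6, -0.1, 1], [0, 0, 0, 0.1, 0.6, 0, 1], [0, 0, 0, 0, 0.6, 0, 1]]

```text
clock: 7.98
tool_pos: [0.5271, -0.2291, 0.1392]
eef_rot: [0.499, -0.501, 0.501, -0.5]
contact_force: [0.0, 0.6, 0.3]
opening: 0.203
```

```bash
python3 - <<'E'
from h import *
plan([.525,-.231,.028],0)
d=snap("wrist");cv2.imwrite("pics/w8.png",d["img"][:,:,::-1])
plan([.525,-.231,.028],0)
d=snap("top");crop(d,350,110,440,230,5,"t8.png")
d=snap("scene");crop(d,350,190,470,290,5,"s8.png")
E
```

```text
clock 7.98 pos [ 0.5271 -0.2291  0.1392] jaw -0.002 tilt [0. 0.] open 0.203 q [ 0.35  0.78 -0.03  1.82  0.04  0.54  0.29] F [0.  0.6 0.3]
  turn units [-0.   -0.03 -0.  ]  shift units (now axes) [ 0.1   5.56 -0.11]  shift units (after turn) [ 0.1   5.56 -0.1 ]
clock 8.03 pos [ 0.5261 -0.2271  0.137 ] jaw -0.000 tilt [-0.003  0.003] open 0.199 q [ 0.35  0.78 -0.03  1.83  0.04  0.54  0.29] F [-0.8  0.3 -2.1]
  turn units [ 0.04 -0.   -0.03]  shift units (now axes) [ 0.21  5.45 -0.04]  shift units (after turn) [ 0.19  5.45 -0.06]
```

View pics/w8.png

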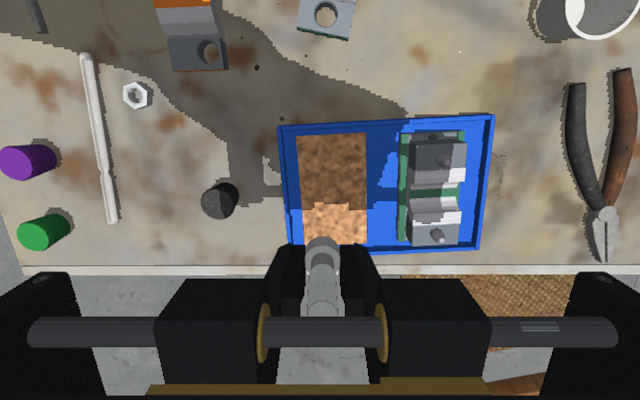

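View pics/s8.png

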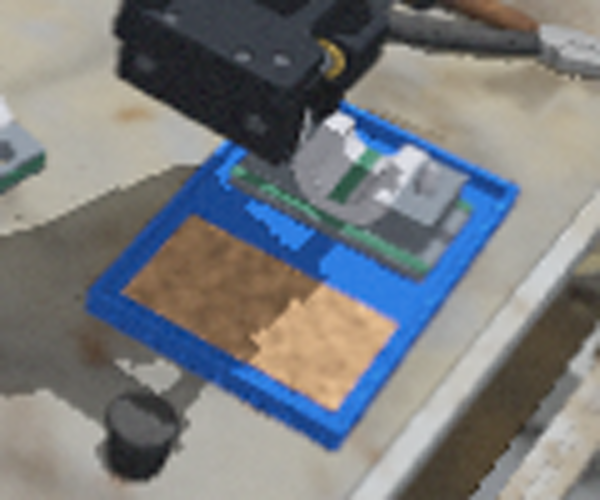

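```bash
python3 - <<'E'
from h import *
plan([.525,-.231,.028],0)
d=snap("wrist");crop(d,270,105,510,265,3.3,"w9.png")
import pickle;pickle.dump(d,open("w9.pkl","wb"))
E
```

```text
clock 8.13 pos [ 0.5269 -0.2267  0.139 ] jaw 0.001 tilt [-0.002  0.002] open 0.207 q [ 0.35  0.78 -0.03  1.82  0.04  0.54  0.29] F [0.3 0.6 0.1]
  turn units [ 0.02  0.02 -0.03]  shift units (now axes) [ 0.23  5.55 -0.09]  shift units (after turn) [ 0.22  5.55 -0.1 ]
```

View pics/w9.png

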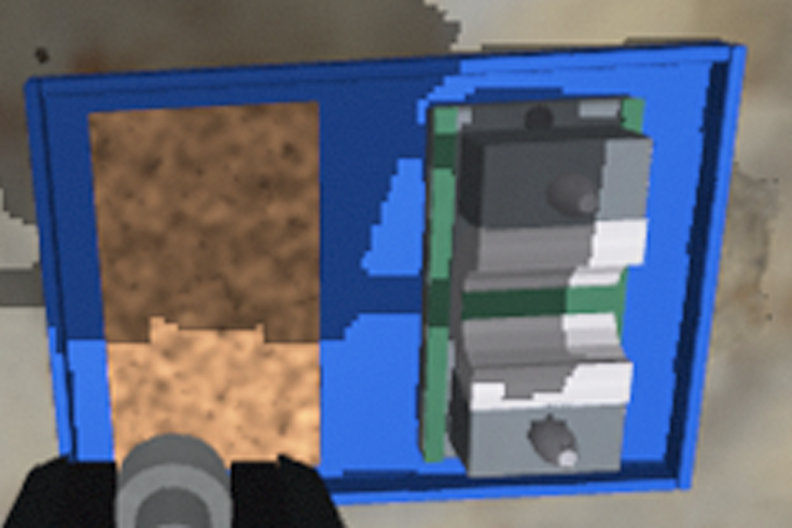

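```bash
python3 - <<'E'
from h import *
import pickle
d=pickle.load(open("w9.pkl","rb"));f=lambda x,y:(270+x/3.3,105+y/3.3)
p=onz(d,[f(588,204),f(568,458)],.048);v=p[0]-p[1];print("pins",p.round(4),p.mean(0).round(4),np.linalg.norm(v),np.arctan2(v[1],v[0])-np.pi/2)
p=onz(d,[f(90,115),f(318,103)],.007);print("pad top edge",p.round(4))
p=onz(d,[f(113,430),f(319,460)],.007);print("pad side pts",p.round(4))
p=onz(d,[f(28,80),f(742,46),f(690,488)],.014);print("tray",p.round(4),"center",((p[0]+p[2])/2).round(4))
p=onz(d,[f(432,108),f(424,460)],.008);print("foot",p.round(4))
plan([.525,-.231,.028],0)
E
```

```text
pins [[ 0.6198 -0.1945  0.048 ]
 [ 0.6233 -0.2581  0.048 ]] [ 0.6215 -0.2263  0.048 ] 0.06366676493326674 0.055713429452088015
pad top edge [[ 0.5048 -0.1804  0.007 ]
 [ 0.5637 -0.1773  0.007 ]]
pad side pts [[ 0.5091 -0.2703  0.007 ]
 [ 0.5688 -0.2798  0.007 ]]
tray [[ 0.4901 -0.1708  0.014 ]
 [ 0.6666 -0.1625  0.014 ]
 [ 0.6741 -0.285   0.014 ]] center [ 0.5821 -0.2279  0.014 ]
foot [[ 0.593  -0.1784  0.008 ]
 [ 0.5991 -0.2793  0.008 ]]
clock 8.18 pos [ 0.5275 -0.2271  0.1397] jaw 0.001 tilt [-0.     0.002] open 0.202 q [ 0.35  0.78 -0.03  1.82  0.04  0.54  0.29] F [-0.1 -0.5  0.6]
  turn units [ 0.    0.02 -0.02]  shift units (now axes) [ 0.2   5.59 -0.12]  shift units (after turn) [ 0.2   5.59 -0.12]
```

Emit:
send_rows:
  motion:
    - [[0, 0, 0, 0.1, 1, 0.1, 1], [0, 0, 0, 0.1, 1, 0, 1], [0, 0, 0, 0, 1, 0, 1], [0, 0, 0, 0, 1, 0, 1], [0, 0, 0, 0, 0.7, 0, 1]]

```text
clock: 8.6
tool_pos: [0.5296, -0.2318, 0.0452]
eef_rot: [-0.5, 0.5, -0.5, 0.5]
contact_force: [0.3, -0.0, 0.2]
opening: 0.202
```

Emit:
send_rows:
  motion:
    - [[0, 0, 0, 0, 0.3, 0, 1], [0, 0, 0, 0, 0.2, 0, 1], [0, 0, 0, 0, 0.1, 0, 1], [0, 0, 0, 0, 0.1, 0, 1], [0, 0, 0, 0, 0, 0, 1]]

```text
clock: 9.02
tool_pos: [0.5295, -0.2332, 0.0323]
eef_rot: [0.5, -0.5, 0.501, -0.5]
contact_force: [0.3, -0.4, -0.4]
opening: 0.205
```

```bash
python3 - <<'E'
from h import *
plan([.53,-.231,.027],0)
d=snap("wrist");crop(d,230,130,410,270,4.4,"w10.png")
plan([.53,-.231,.027],0)
E
```

```text
clock 9.02 pos [ 0.5295 -0.2332  0.0323] jaw -0.001 tilt [ 0.001 -0.   ] open 0.205 q [ 0.35  0.96 -0.02  1.84  0.06  0.34  0.28] F [ 0.3 -0.4 -0.4]
  turn units [-0.01 -0.01  0.  ]  shift units (now axes) [-0.11  0.27  0.03]  shift units (after turn) [-0.11  0.27  0.03]
clock 9.07 pos [ 0.5294 -0.2333  0.0324] jaw -0.001 tilt [ 0.001 -0.   ] open 0.208 q [ 0.35  0.96 -0.02  1.84  0.06  0.34  0.28] F [-0.5 -0.7 -0.3]
  turn units [-0.01 -0.01  0.  ]  shift units (now axes) [-0.12  0.27  0.03]  shift units (after turn) [-0.12  0.27  0.03]
```

View pics/w10.png

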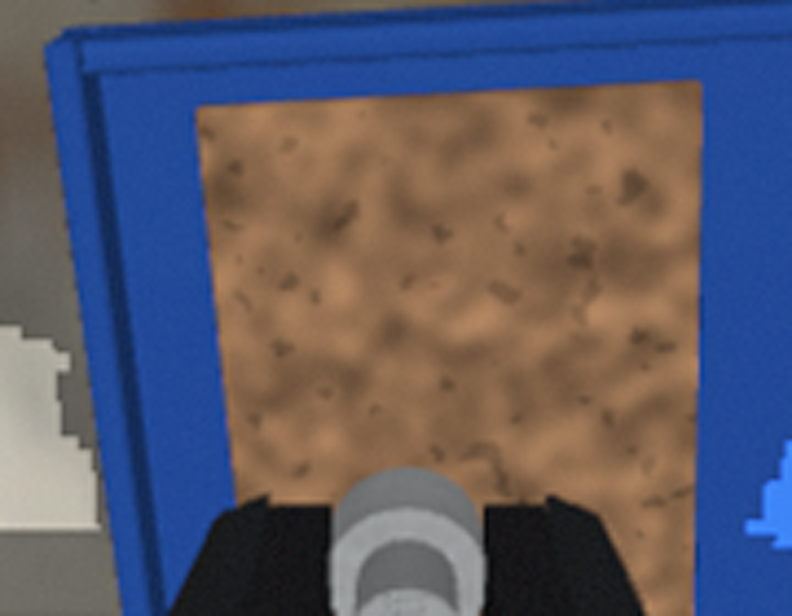

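Emit:
send_rows:
  motion:
    - [[0, 0, 0, 0, 0.1, 0, 1], [0, 0, 0, 0, 0.1, 0, 1], [0, 0, 0, 0, 0.03, 0, 1], [0, 0, 0, 0, 0, 0, 1], [0, 0, 0, 0, 0, 0, 1]]

```text
clock: 9.48
tool_pos: [0.5289, -0.2332, 0.0271]
eef_rot: [-0.5, 0.5, -0.5, 0.5]
contact_force: [0.4, -0.3, 0.5]
opening: 0.203
```

```bash
python3 - <<'E'
from h import *
plan([.53,-.231,.027],0)
E
```

```text
clock 9.48 pos [ 0.5289 -0.2332  0.0271] jaw -0.001 tilt [0. 0.] open 0.203 q [ 0.35  0.97 -0.02  1.84  0.06  0.33  0.28] F [ 0.4 -0.3  0.5]
  turn units [-0.   -0.01 -0.  ]  shift units (now axes) [-0.11  0.01  0.05]  shift units (after turn) [-0.11  0.01  0.05]
```

Emit:
send_rows:
  motion:
    - [[0, 0, 0, 0, 0.04, 0, 0.4], [0, 0, 0, 0, 0, 0, 0.2], [0, 0, 0, 0, 0, 0, -0.3], [0, 0, 0, 0, 0, 0, -0.3], [0, 0, 0, 0, 0, 0, -0.3]]

```text
clock: 9.9
tool_pos: [0.5312, -0.2333, 0.0267]
eef_rot: [0.499, -0.499, 0.501, -0.501]
contact_force: [6.5, 0.7, 1.4]
opening: 0.559
```

Emit:
send_rows:
  motion:
    - [[0, 0, 0, 0, -0.7, 0, -0.3], [0, 0, 0, 0, -1, 0, -0.3], [0, 0, 0, 0, -1, 0, -0.3], [0, 0, 0, 0, -1, 0, -0.6], [0, 0, 0, 0, -1, 0, -0.6]]

```text
clock: 10.32
tool_pos: [0.528, -0.2332, 0.1218]
eef_rot: [-0.5, 0.501, -0.5, 0.499]
contact_force: [1.1, 0.9, -0.6]
opening: 0.779
```

```bash
python3 - <<'E'
from h import *
plan([.437,-.231,.13],0)
d=snap("wrist");cv2.imwrite("pics/w11.png",d["img"][:,:,::-1])
import pickle;pickle.dump(d,open("w11.pkl","wb"))
plan([.437,-.231,.13],0)
E
```

```text
clock 10.32 pos [ 0.528  -0.2332  0.1218] jaw -0.001 tilt [-0.001  0.   ] open 0.779 q [ 0.35  0.81 -0.03  1.82  0.05  0.51  0.29] F [ 1.1  0.9 -0.6]
  turn units [ 0.02 -0.02 -0.  ]  shift units (now axes) [-0.11 -0.4  -4.55]  shift units (after turn) [-0.11 -0.41 -4.55]
clock 10.37 pos [ 0.53   -0.2342  0.1254] jaw -0.002 tilt [ 0.004 -0.002] open 0.791 q [ 0.35  0.8  -0.03  1.82  0.05  0.51  0.29] F [ 0.6 -0.3  1.7]
  turn units [-0.05 -0.02  0.03]  shift units (now axes) [-0.15 -0.25 -4.65]  shift units (after turn) [-0.16 -0.23 -4.65]
```

View pics/w11.png

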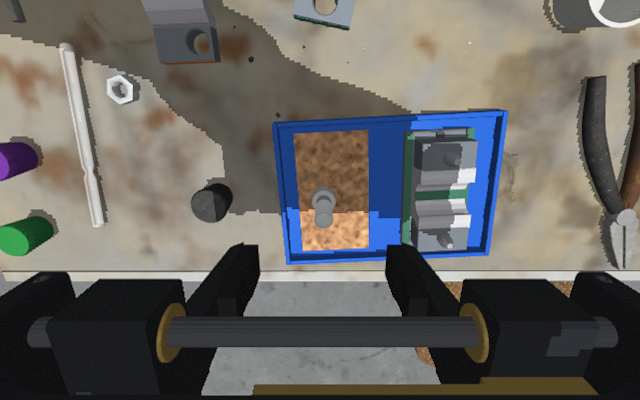

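```bash
python3 - <<'E'
from h import *
import pickle
d=pickle.load(open("w11.pkl","rb"))
d2=snap("wrist")
crop(d2,180,170,350,240,4.6,"w12.png")
plan([.437,-.231,.13],0)
pickle.dump(d2,open("w12.pkl","wb"))
E
```

```text
clock 10.42 pos [ 0.5302 -0.2341  0.1238] jaw -0.002 tilt [ 0.005 -0.002] open 0.801 q [ 0.35  0.81 -0.03  1.82  0.05  0.51  0.29] F [ 1.3 -0.1 -0.2]
  turn units [-0.06 -0.02  0.03]  shift units (now axes) [-0.15 -0.33 -4.66]  shift units (after turn) [-0.16 -0.31 -4.66]
```

View pics/w12.png

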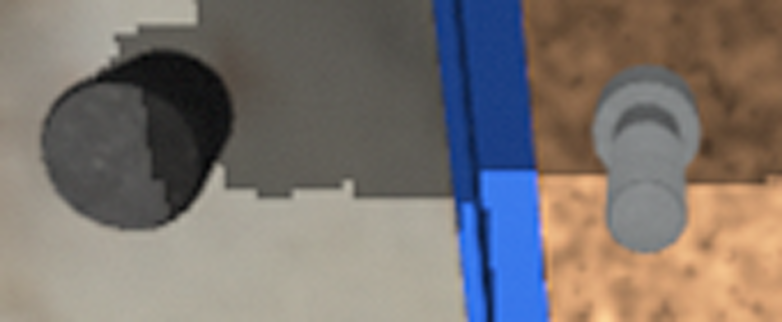

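```bash
python3 - <<'E'
from h import *
import pickle
d=pickle.load(open("w12.pkl","rb"))
print(onz(d,[(206.5,203.7)],.028),onz(d,[(320.7,216.3)],.059),onz(d,[(320.6,199)],.019))
t,s=pickle.load(open("v0.pkl","rb"))
print(two(t,(170+665/2.9,100+311/2.9),d,(206.5,203.7)))
E
```

```text
[[ 0.43791853 -0.23349191  0.028     ]] [[ 0.52873966 -0.23197469  0.059     ]] [[ 0.5286278  -0.23302952  0.019     ]]
(array([ 0.43775358, -0.23266047,  0.0278468 ]), np.float64(0.0017167229269955606))
```

Emit:
send_rows:
  motion:
    - [[0, 0, 0, 0, 0, -0.9, -0.2], [0, 0, 0, 0, 0, -1, -0.2], [0, 0, 0, 0, 0, -1, -0.2], [0, 0, 0, 0, 0, -1, -0.2], [0, 0, 0, 0, 0, -0.7, -0.2]]

```text
clock: 10.83
tool_pos: [0.4338, -0.2329, 0.12]
eef_rot: [-0.5, 0.502, -0.499, 0.499]
contact_force: [-0.5, -1.0, -0.1]
opening: 0.599
```

```bash
python3 - <<'E'
from h import *
d=snap("wrist");cv2.imwrite("pics/w13.png",d["img"][:,:,::-1])
plan([.438,-.233,.023],0)
E
```

```text
clock 10.88 pos [ 0.4305 -0.233   0.1199] jaw -0.003 tilt [-0.008  0.002] open 0.600 q [ 0.42  0.75 -0.03  2.08  0.07  0.33  0.32] F [-3.9  0.2  0.3]
  turn units [ 0.1  -0.04 -0.02]  shift units (now axes) [0.01 4.84 0.41]  shift units (after turn) [0.   4.84 0.37]
```

View pics/w13.png

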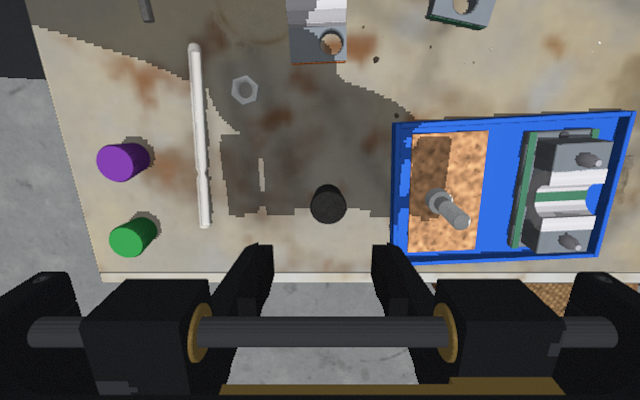

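Emit:
send_rows:
  motion:
    - [[0, 0, 0, 0, 0.8, 0.1, -0.2], [0, 0, 0, 0, 1, 0, -0.2], [0, 0, 0, 0, 1, 0, -0.2], [0, 0, 0, 0, 0.8, 0, -0.2], [0, 0, 0, 0, 0.4, 0, -0.2]]

```text
clock: 11.3
tool_pos: [0.4385, -0.2326, 0.0384]
eef_rot: [-0.5, 0.501, -0.499, 0.5]
contact_force: [-1.3, -0.0, -1.4]
opening: 0.602
```

```bash
python3 - <<'E'
from h import *
plan([.438,-.233,.023],0)
d=snap("wrist");cv2.imwrite("pics/w14.png",d["img"][:,:,::-1])
plan([.438,-.233,.023],0)
E
```

```text
clock 11.30 pos [ 0.4385 -0.2326  0.0384] jaw -0.001 tilt [-0.002  0.001] open 0.602 q [ 0.4   0.91 -0.02  2.08  0.08  0.15  0.31] F [-1.3 -0.  -1.4]
  turn units [ 0.03 -0.01 -0.02]  shift units (now axes) [ 0.02  0.77 -0.02]  shift units (after turn) [ 0.02  0.77 -0.03]
clock 11.35 pos [ 0.4382 -0.2324  0.0379] jaw -0.001 tilt [-0.003  0.002] open 0.600 q [ 0.4   0.91 -0.02  2.09  0.08  0.15  0.31] F [-0.4  0.1 -0.9]
  turn units [ 0.04 -0.01 -0.02]  shift units (now axes) [ 0.03  0.74 -0.01]  shift units (after turn) [ 0.03  0.74 -0.01]
```

View pics/w14.png

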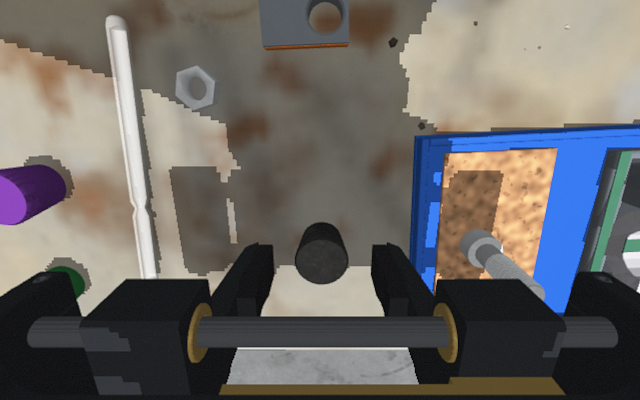

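Emit:
send_rows:
  motion:
    - [[0, 0, 0, 0, 0.4, 0, -0.2], [0, 0, 0, 0, 0.3, 0, -0.2], [0, 0, 0, 0, 0, 0, 0], [0, 0, 0, 0, 0, 0, 1], [0, 0, 0, 0, 0, 0, 1]]

```text
clock: 11.77
tool_pos: [0.4392, -0.2333, 0.0268]
eef_rot: [0.5, -0.5, 0.501, -0.5]
contact_force: [-0.7, 0.2, 0.5]
opening: 0.398
```

Emit:
send_rows:
  motion:
    - [[0, 0, 0, 0, 0, 0, 1], [0, 0, 0, 0, 0, 0, 1], [0, 0, 0, 0, 0, 0, 1], [0, 0, 0, 0, 0, 0, 1], [0, 0, 0, 0, 0, 0, 1]]

```text
clock: 12.18
tool_pos: [0.4392, -0.2333, 0.0267]
eef_rot: [0.5, -0.5, 0.501, -0.5]
contact_force: [0.2, -0.2, 5.1]
opening: 0.324
```

```bash
python3 - <<'E'
from h import *
plan([.53,.2,.14],0)
d=snap("scene");crop(d,320,200,480,320,4,"s14.png")
E
```

```text
clock 12.18 pos [ 0.4392 -0.2333  0.0267] jaw -0.001 tilt [ 0.001 -0.   ] open 0.324 q [ 0.4   0.94 -0.01  2.09  0.08  0.12  0.31] F [ 0.2 -0.2  5.1]
  turn units [-0.01 -0.01  0.  ]  shift units (now axes) [-21.67  -5.67   4.52]  shift units (after turn) [-21.66  -5.66   4.54]
```

View pics/s14.png

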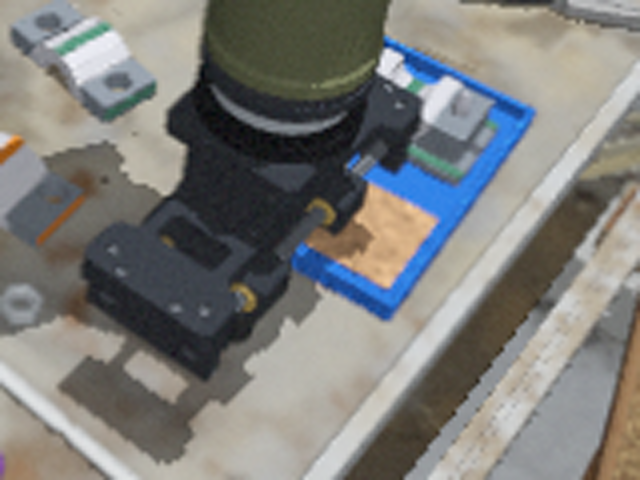

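Emit:
send_rows:
  motion:
    - [[0, 0, 0, 0, -0.4, 0, 1], [0, 0, 0, 0, -0.8, 0, 1], [0, 0, 0, 0, -1, 0, 1], [0, 0, 0, 0, -1, 0, 1], [0, 0, 0, -0.5, -1, 0, 1]]

```text
clock: 12.65
tool_pos: [0.4385, -0.225, 0.1114]
eef_rot: [0.499, -0.501, 0.501, -0.499]
contact_force: [0.2, -1.1, 0.0]
opening: 0.319
```

Emit:
send_rows:
  motion:
    - [[0, 0, 0, -1, -1, 0.3, 1], [0, 0, 0, -1, -1, 0.5, 1], [0, 0, 0, -1, -1, 0.6, 1], [0, 0, 0, -1, -1, 0.6, 1], [0, 0, 0, -1, -0.5, 0.6, 1]]

```text
clock: 13.07
tool_pos: [0.4919, -0.1223, 0.2028]
eef_rot: [0.499, -0.5, 0.501, -0.5]
contact_force: [0.2, -0.8, -0.4]
opening: 0.322
```

Emit:
send_rows:
  motion:
    - [[0, 0, 0, -1, 0, 0.6, 1], [0, 0, 0, -1, 0, 0.6, 1], [0, 0, 0, -1, 0, 0.6, 1], [0, 0, 0, -1, 0, 0.6, 1], [0, 0, 0, -1, 0, 0.6, 1]]

```text
clock: 13.48
tool_pos: [0.5511, -0.0221, 0.2006]
eef_rot: [-0.5, 0.5, -0.5, 0.5]
contact_force: [0.3, -0.8, 0.3]
opening: 0.325
```

```bash
python3 - <<'E'
from h import *
plan([.55,.25,.1],-.05)
d=snap("wrist");cv2.imwrite("pics/w15.png",d["img"][:,:,::-1])
E
```

```text
clock 13.48 pos [ 0.5511 -0.0221  0.2006] jaw -0.001 tilt [-0.001  0.   ] open 0.325 q [-0.06  0.66  0.02  1.85 -0.03  0.63 -0.02] F [ 0.3 -0.8  0.3]
  turn units [ 0.01  0.61 -0.  ]  shift units (now axes) [-13.61   5.03  -0.07]  shift units (after turn) [-13.59   5.03  -0.74]
```

View pics/w15.png

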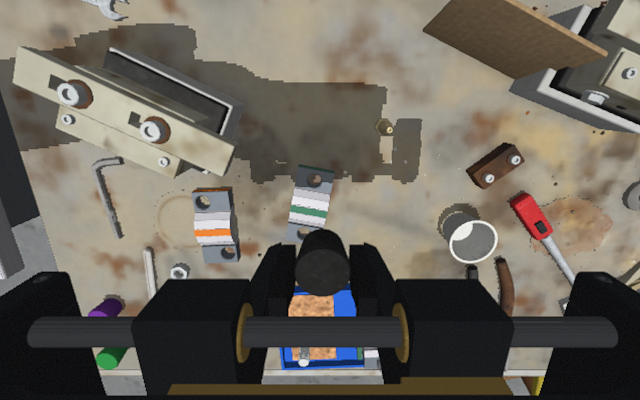

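Emit:
send_rows:
  motion:
    - [[0, 0.3, 0, -1, 0, 0, 1], [0, 0.3, 0, -1, 0, 0, 1], [0, 0, 0, -1, 0, 0, 1], [0, 0, 0, -1, 0, 0, 1], [0, 0, 0, -1, 0, 0, 1]]

```text
clock: 13.95
tool_pos: [0.5539, 0.0772, 0.2005]
eef_rot: [-0.488, 0.512, -0.512, 0.487]
contact_force: [0.7, -0.1, -0.3]
opening: 0.319
```

Emit:
send_rows:
  motion:
    - [[0, 0, 0, -1, 0, 0, 1], [0, 0, 0, -1, 0, 0, 1], [0, 0, 0, -1, 0, 0, 1], [0, 0, 0, -1, 0, 0, 1], [0, 0, 0, -1, 0.5, 0, 1]]

```text
clock: 14.37
tool_pos: [0.5601, 0.1774, 0.1919]
eef_rot: [0.487, -0.512, 0.513, -0.488]
contact_force: [1.1, 0.2, -0.2]
opening: 0.326
```

Emit:
send_rows:
  motion:
    - [[0, 0, 0, -1, 1, 0, 1], [0, 0, 0, -1, 1, 0, 1], [0, 0, 0, -1, 1, 0, 1], [0, 0, 0, -0.4, 1, 0, 1], [0, 0, 0, 0, 0.5, 0, 1]]

```text
clock: 14.78
tool_pos: [0.5607, 0.2472, 0.0981]
eef_rot: [-0.489, 0.512, -0.51, 0.488]
contact_force: [-0.7, -0.2, 0.0]
opening: 0.322
```

```bash
python3 - <<'E'
from h import *
plan([.55,.25,.034],-.05)
d=snap("wrist");cv2.imwrite("pics/w16.png",d["img"][:,:,::-1])
plan([.55,.25,.034],-.05)
E
```

```text
clock 14.78 pos [0.5607 0.2472 0.0981] jaw -0.045 tilt [-0.004  0.001] open 0.322 q [-0.53  0.88  0.07  1.72 -0.11  0.54 -0.43] F [-0.7 -0.2  0. ]
  turn units [ 0.05  0.07 -0.01]  shift units (now axes) [-0.11  3.21 -0.53]  shift units (after turn) [-0.11  3.21 -0.54]
clock 14.83 pos [0.5604 0.2446 0.0972] jaw -0.047 tilt [-0.005 -0.002] open 0.320 q [-0.53  0.88  0.07  1.72 -0.11  0.54 -0.43] F [ 0.2  0.3 -1.8]
  turn units [0.07 0.04 0.02]  shift units (now axes) [-0.25  3.16 -0.51]  shift units (after turn) [-0.24  3.16 -0.53]
```

View pics/w16.png

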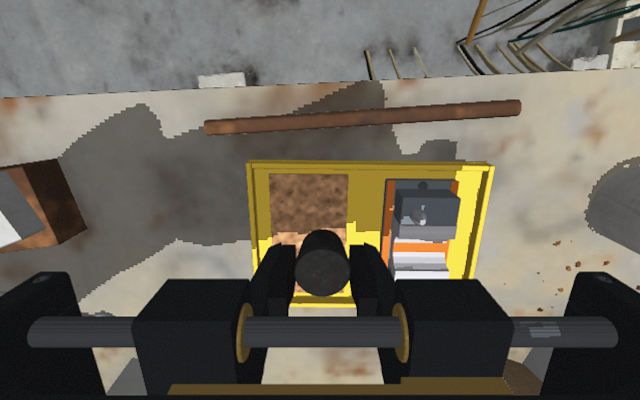

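Emit:
send_rows:
  motion:
    - [[0, 0, 0, -0.1, 0.8, -0.3, 1], [0, 0, 0, -0.1, 0.9, -0.2, 1], [0, 0, 0, 0, 0.7, 0, 1], [0, 0, 0, 0, 0.4, 0, 1], [0, 0, 0, 0, 0.2, 0, 1]]

```text
clock: 15.25
tool_pos: [0.5531, 0.2475, 0.0397]
eef_rot: [0.488, -0.512, 0.513, -0.487]
contact_force: [-0.3, -0.4, -0.6]
opening: 0.323
```

```bash
python3 - <<'E'
from h import *
plan([.55,.25,.034],-.05)
d=snap("wrist");cv2.imwrite("pics/w17.png",d["img"][:,:,::-1])
plan([.55,.25,.034],-.05)
E
```

```text
clock 15.25 pos [0.5531 0.2475 0.0397] jaw -0.050 tilt [-0.001 -0.001] open 0.323 q [-0.53  0.97  0.06  1.76 -0.12  0.42 -0.44] F [-0.3 -0.4 -0.6]
  turn units [ 0.01 -0.    0.02]  shift units (now axes) [-0.12  0.28 -0.16]  shift units (after turn) [-0.12  0.28 -0.16]
clock 15.30 pos [0.5532 0.2478 0.0395] jaw -0.050 tilt [-0.001 -0.001] open 0.323 q [-0.53  0.97  0.06  1.76 -0.12  0.42 -0.44] F [ 0.2 -0.3 -0.4]
  turn units [ 0.01 -0.    0.01]  shift units (now axes) [-0.1   0.28 -0.16]  shift units (after turn) [-0.1   0.28 -0.16]
```

View pics/w17.png

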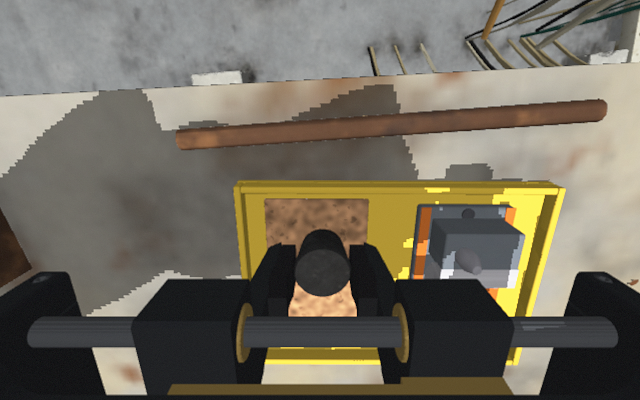

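Emit:
send_rows:
  motion:
    - [[0, 0, 0, 0, 0.1, -0.05, 1], [0, 0, 0, 0, 0.08, 0, 1], [0, 0, 0, 0, 0.06, 0, 1], [0, 0, 0, 0, 0.03, 0, 1], [0, 0, 0, 0, 0, 0, 1]]

```text
clock: 15.72
tool_pos: [0.5522, 0.2491, 0.0352]
eef_rot: [0.487, -0.512, 0.512, -0.488]
contact_force: [-0.0, 0.1, -0.3]
opening: 0.319
```

```bash
python3 - <<'E'
from h import *
plan([.55,.25,.034],-.05)
E
```

```text
clock 15.72 pos [0.5522 0.2491 0.0352] jaw -0.049 tilt [0.001 0.   ] open 0.319 q [-0.53  0.98  0.06  1.76 -0.12  0.41 -0.44] F [-0.   0.1 -0.3]
  turn units [-0.01  0.01 -0.  ]  shift units (now axes) [-0.04  0.06 -0.11]  shift units (after turn) [-0.04  0.06 -0.11]
```

Emit:
send_rows:
  motion:
    - [[0, 0, 0, 0, 0.06, 0, 1], [0, 0, 0, 0, 0.03, 0, 1], [0, 0, 0, 0, 0, 0, 0.3], [0, 0, 0, 0, 0, 0, 0.1], [0, 0, 0, 0, 0, 0, 0.05]]

```text
clock: 16.13
tool_pos: [0.552, 0.249, 0.0331]
eef_rot: [-0.488, 0.512, -0.512, 0.488]
contact_force: [-0.1, 1.1, -0.8]
opening: 0.465
```

Emit:
send_rows:
  motion:
    - [[0, 0, 0, 0, 0, 0, 0], [0, 0, 0, 0, -0.4, 0, 0], [0, 0, 0, 0, -1, 0, 0], [0, 0, 0, 0, -1, 0, 0], [0, 0, 0, 0, -1, 0, 0]]

```text
clock: 16.55
tool_pos: [0.5519, 0.2489, 0.1022]
eef_rot: [-0.488, 0.512, -0.512, 0.487]
contact_force: [0.9, -0.4, -0.5]
opening: 0.503
```

```bash
python3 - <<'E'
from h import *
plan([.612,.03,.15],0)
d=snap("wrist");cv2.imwrite("pics/w18.png",d["img"][:,:,::-1])
plan([.612,.03,.15],0)
E
```

```text
clock 16.55 pos [0.5519 0.2489 0.1022] jaw -0.049 tilt [-0. -0.] open 0.503 q [-0.54  0.87  0.08  1.75 -0.12  0.53 -0.44] F [ 0.9 -0.4 -0.5]
  turn units [ 0.   -0.61  0.  ]  shift units (now axes) [10.79 -2.39  3.54]  shift units (after turn) [10.95 -2.39  3.01]
clock 16.60 pos [0.5542 0.2498 0.1061] jaw -0.049 tilt [0.006 0.003] open 0.502 q [-0.54  0.86  0.08  1.74 -0.12  0.53 -0.44] F [-0.5  0.9  2.3]
  turn units [-0.07 -0.62 -0.03]  shift units (now axes) [10.83 -2.21  3.44]  shift units (after turn) [10.99 -2.2   2.89]
```

View pics/w18.png

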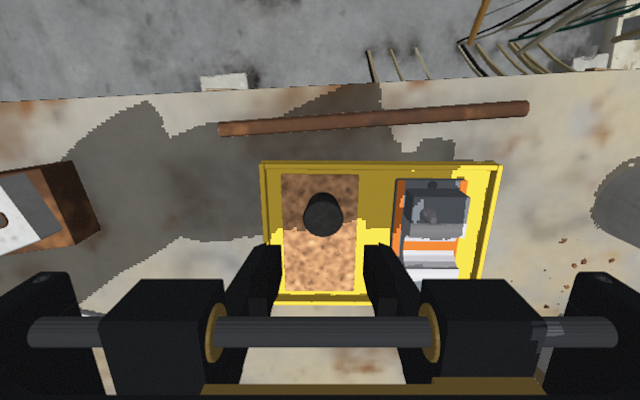

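Emit:
send_rows:
  motion:
    - [[0, -0.3, 0, 0.8, -1, 0.5, 0], [0, -0.3, 0, 1, -1, 0.5, 0], [0, 0, 0, 1, -1, 0.5, 0], [0, 0, 0, 1, -1, 0.5, 0], [0, 0, 0, 1, -0.7, 0.2, 0]]

```text
clock: 17.02
tool_pos: [0.5967, 0.1512, 0.1976]
eef_rot: [0.498, -0.5, 0.501, -0.501]
contact_force: [0.6, -0.4, -0.7]
opening: 0.502
```

Emit:
send_rows:
  motion:
    - [[0, 0, 0, 1, 0, 0.2, 0], [0, 0, 0, 1, 0, 0.2, 0], [0, 0, 0, 1, 0, 0.2, 0], [0, 0, 0, 1, 0, 0.2, 0], [0, 0, 0, 0.5, 0, 0, 0]]

```text
clock: 17.43
tool_pos: [0.6113, 0.0585, 0.1957]
eef_rot: [0.499, -0.5, 0.502, -0.499]
contact_force: [0.3, -0.5, 1.1]
opening: 0.492
```

```bash
python3 - <<'E'
from h import *
plan([.612,.03,.15],0)
d=snap("wrist");cv2.imwrite("pics/w19.png",d["img"][:,:,::-1])
import pickle;pickle.dump(d,open("w19.pkl","wb"))
plan([.612,.03,.15],0)
print(proj(d,[.612,.03,.04]))
E
```

```text
clock 17.43 pos [0.6113 0.0585 0.1957] jaw -0.005 tilt [ 0.001 -0.002] open 0.492 q [-0.2   0.74  0.04  1.66 -0.04  0.74 -0.14] F [ 0.3 -0.5  1.1]
  turn units [-0.02 -0.06  0.03]  shift units (now axes) [1.42 2.29 0.04]  shift units (after turn) [1.43 2.28 0.04]
clock 17.48 pos [0.6108 0.0569 0.1955] jaw -0.007 tilt [ 0.    -0.003] open 0.500 q [-0.2   0.74  0.05  1.67 -0.04  0.74 -0.14] F [-0.7 -2.3 -0.2]
  turn units [-0.01 -0.08  0.04]  shift units (now axes) [1.34 2.28 0.07]  shift units (after turn) [1.35 2.28 0.06]
[[323.47429378 210.83886265]]
```

View pics/w19.png

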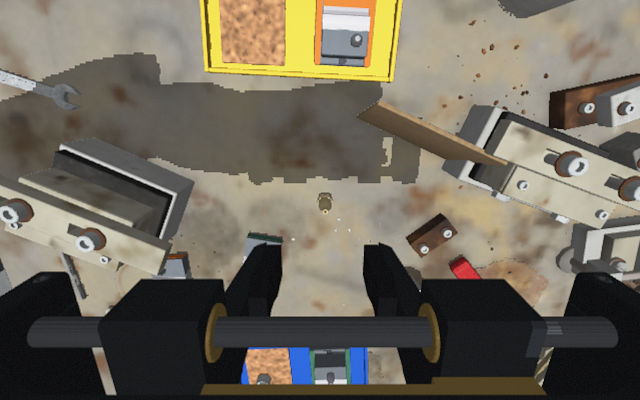

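```bash
python3 - <<'E'
from h import *
import pickle
d=pickle.load(open("w19.pkl","rb"));t,s=pickle.load(open("v0.pkl","rb"))
g=lambda x,y:(200+x/2.5,120+y/2.5)
for n,a,b in [("TL",(380,101),(285,42)),("TL2",(358,118),(285,42)),("BL",(358,118),(288,108)),("BL2",(380,101),(288,108)),("TR",(508,160),(372,22)),("R mid",(508,160),(375,90))]:
    print(n,two(d,a,s,g(*b)))
print(two(d,(323.5,210),s,g(332,136)),onz(d,[(323.5,210)],.04))
crop(d,300,180,350,230,10,"w19c.png")
E
```

```text
TL (array([0.65587981, 0.13548681, 0.0833681 ]), np.float64(0.001852205294495457))
TL2 (array([0.63913997, 0.12299484, 0.09669431]), np.float64(0.004875641424713179))
BL (array([0.64657013, 0.11886135, 0.00917815]), np.float64(0.002108295427182604))
BL2 (array([ 0.66999819,  0.1360352 , -0.01207201]), np.float64(0.006539873004877426))
TR (array([0.75814732, 0.09181325, 0.08239645]), np.float64(0.006977647016242126))
R mid (array([ 0.79117758,  0.08314873, -0.0080693 ]), np.float64(0.04898002182018406))
(array([0.61184329, 0.030186  , 0.03763895]), np.float64(0.0005310979094650178)) [[0.61202987 0.03090493 0.04      ]]
```

View pics/w19c.png

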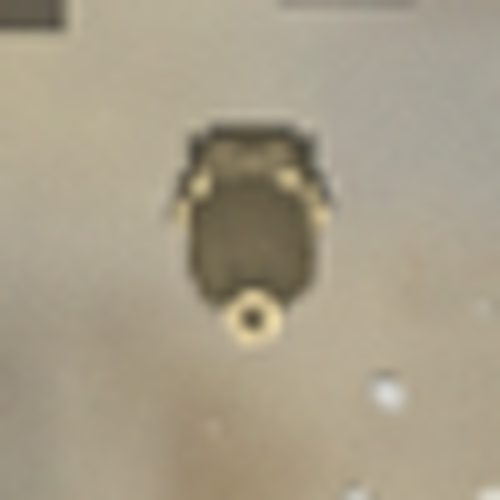

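Emit:
send_rows:
  motion:
    - [[0, 1, 0, 0.4, 0.3, 0, 0], [0, 1, 0, 0.4, 0.3, 0, 0], [0, 1, 0, 0.4, 0.3, 0, 0], [0, 1, 0, 0.2, 0.3, 0.1, 0], [0, 1, 0, 0, 0.3, 0.1, 0]]

```text
clock: 17.9
tool_pos: [0.611, 0.0335, 0.165]
eef_rot: [-0.389, 0.591, -0.59, 0.389]
contact_force: [-0.3, -0.5, -0.2]
opening: 0.502
```

Emit:
send_rows:
  motion:
    - [[0, 1, 0, 0, 0.7, 0, 0], [0, 0.4, 0, 0, 1, 0, 0], [0, 0, 0, 0, 1, 0, 0], [0, 0, 0, 0, 0.4, 0, 0], [0, 0, 0, 0, 0, 0, 0]]

```text
clock: 18.32
tool_pos: [0.6099, 0.0348, 0.1013]
eef_rot: [-0.358, 0.611, -0.609, 0.356]
contact_force: [0.0, 0.1, -0.9]
opening: 0.503
```

```bash
python3 - <<'E'
from h import *
plan([.6135,.029,.016],-.52)
d=snap("wrist");cv2.imwrite("pics/w20.png",d["img"][:,:,::-1])
import pickle;pickle.dump(d,open("w20.pkl","wb"))
plan([.6135,.029,.016],-.52)
crop(d,280,190,360,260,8,"w20c.png")
E
```

```text
clock 18.32 pos [0.6099 0.0348 0.1013] jaw -0.511 tilt [-0.004  0.001] open 0.503 q [-0.21  0.88  0.14  1.73 -0.22  0.55 -0.45] F [ 0.   0.1 -0.9]
  turn units [0.05 0.11 0.02]  shift units (now axes) [0.16 4.26 0.32]  shift units (after turn) [0.16 4.26 0.3 ]
clock 18.37 pos [0.6109 0.0344 0.1026] jaw -0.512 tilt [-0.002  0.001] open 0.500 q [-0.21  0.88  0.15  1.73 -0.22  0.55 -0.45] F [0.8 0.6 0.3]
  turn units [0.02 0.1  0.  ]  shift units (now axes) [0.17 4.33 0.25]  shift units (after turn) [0.17 4.33 0.25]
```

View pics/w20.png

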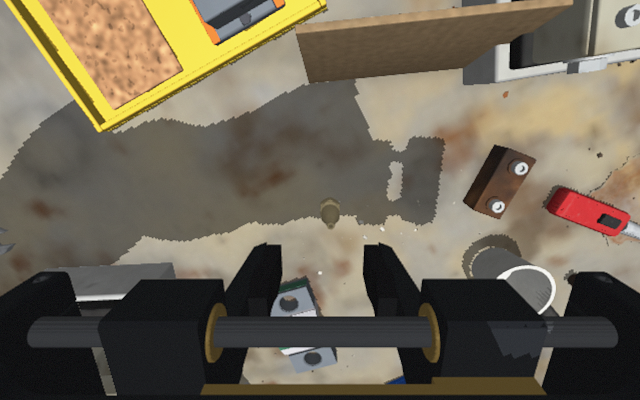

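View pics/w20c.png

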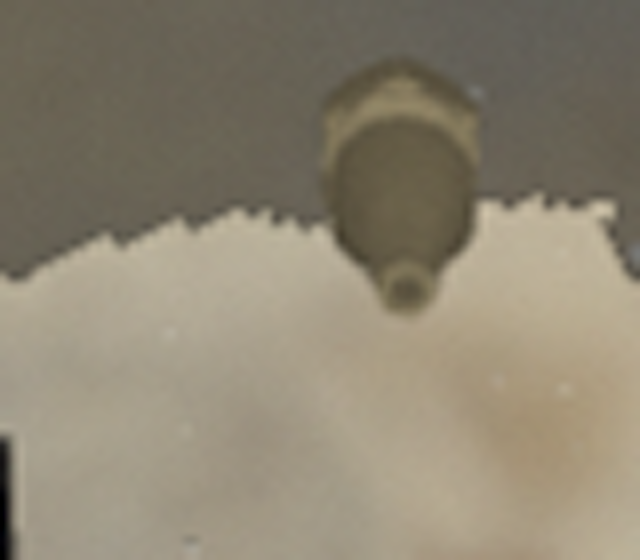

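```bash
python3 - <<'E'
from h import *
import pickle
d=pickle.load(open("w20.pkl","rb"))
p=onz(d,[(330.6,226.2)],.04)[0];b=onz(d,[(330.2,204)],.003)[0];print(p,b)
plan([p[0],p[1],.016],-.52)
E
```

```text
[0.61344726 0.02926644 0.04      ] [0.61522996 0.03146882 0.003     ]
clock 18.37 pos [0.6109 0.0344 0.1026] jaw -0.512 tilt [-0.002  0.001] open 0.500 q [-0.21  0.88  0.15  1.73 -0.22  0.55 -0.45] F [0.8 0.6 0.3]
  turn units [0.02 0.1  0.  ]  shift units (now axes) [0.16 4.33 0.25]  shift units (after turn) [0.16 4.33 0.24]
```

Emit:
send_rows:
  motion:
    - [[0, 0.1, 0, 0.1, 0.8, 0.2, 0], [0, 0, 0, 0.05, 1, 0.05, 0], [0, 0, 0, 0, 1, 0, 0], [0, 0, 0, 0, 0.8, 0, 0], [0, 0, 0, 0, 0.4, 0, 0]]

```text
clock: 18.78
tool_pos: [0.6144, 0.0288, 0.0226]
eef_rot: [-0.354, 0.612, -0.612, 0.354]
contact_force: [0.0, -0.7, 0.9]
opening: 0.502
```

Emit:
send_rows:
  motion:
    - [[0, 0, 0, 0, 0.1, 0, 0], [0, 0, 0, 0, 0, 0, 0.2], [0, 0, 0, 0, 0, 0, 0.4], [0, 0, 0, 0, 0, 0, 0.4], [0, 0, 0, 0, 0, 0, 0.4]]

```text
clock: 19.2
tool_pos: [0.6151, 0.0284, 0.0222]
eef_rot: [0.354, -0.612, 0.612, -0.355]
contact_force: [-0.5, 0.9, 0.8]
opening: 0.302
```

```bash
python3 - <<'E'
from h import *
plan([.6135,.029,.016],-.52)
d=snap("wrist");crop(d,220,200,430,340,3.7,"w21.png")
E
```

```text
clock 19.20 pos [0.6151 0.0284 0.0222] jaw -0.521 tilt [0.002 0.   ] open 0.302 q [-0.18  1.01  0.11  1.73 -0.23  0.41 -0.43] F [-0.5  0.9  0.8]
  turn units [-0.02 -0.01 -0.01]  shift units (now axes) [ 0.01  0.31 -0.09]  shift units (after turn) [ 0.01  0.31 -0.09]
```

View pics/w21.png

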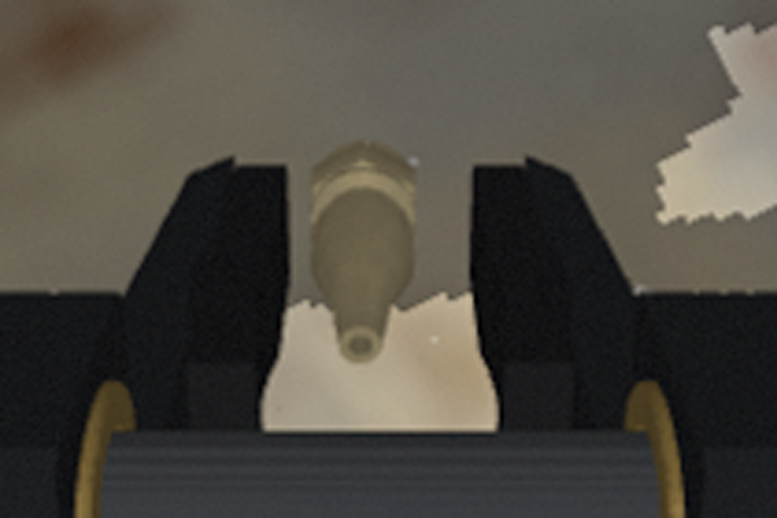

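Emit:
send_rows:
  motion:
    - [[0, 0, 0, 0, 0.15, -0.1, 0.4], [0, 0, 0, 0, 0.12, 0, 0.4], [0, 0, 0, 0, 0, 0, 1], [0, 0, 0, 0, 0, 0, 1], [0, 0, 0, 0, 0, 0, 1]]
  force: 20

```text
clock: 19.67
tool_pos: [0.6126, 0.0293, 0.0156]
eef_rot: [-0.354, 0.612, -0.612, 0.354]
contact_force: [-0.1, -1.0, -0.1]
opening: 0.158
```

Emit:
send_rows:
  motion:
    - [[0, 0, 0, 0, 0, 0, 1], [0, 0, 0, 0, 0, 0, 1], [0, 0, 0, 0, 0, 0, 1], [0, 0, 0, 0, 0, 0, 1], [0, 0, 0, 0, 0, 0, 1]]

```text
clock: 20.08
tool_pos: [0.6127, 0.0293, 0.0157]
eef_rot: [-0.354, 0.612, -0.612, 0.354]
contact_force: [-0.4, -0.8, 0.7]
opening: 0.156
```

```bash
python3 - <<'E'
from h import *
plan([.555,.2,.2],-.05)
d=snap("wrist");crop(d,220,200,430,340,3.7,"w22.png")
E
```

```text
clock 20.08 pos [0.6127 0.0293 0.0157] jaw -0.521 tilt [0. 0.] open 0.156 q [-0.18  1.02  0.11  1.73 -0.24  0.4  -0.43] F [-0.4 -0.8  0.7]
  turn units [-0.   -5.89 -0.  ]  shift units (now axes) [-5.97 -9.21 -6.75]  shift units (after turn) [-8.38 -9.21 -3.31]
```

View pics/w22.png

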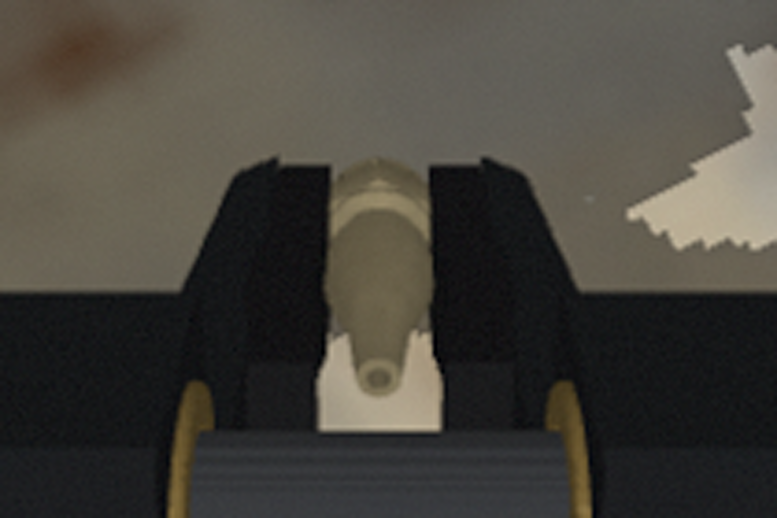

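Emit:
send_rows:
  motion:
    - [[0, 0, 0, 0, -0.5, 0, 1], [0, 0, 0, 0, -1, 0, 1], [0, 0, 0, 0, -1, 0, 1], [0, 0, 0, 0, -1, 0, 1], [0, 0, 0, 0, -1, 0, 1]]

```text
clock: 20.55
tool_pos: [0.6126, 0.0293, 0.1073]
eef_rot: [0.354, -0.612, 0.612, -0.354]
contact_force: [0.4, 0.2, -0.8]
opening: 0.159
```

Emit:
send_rows:
  motion:
    - [[0, -0.5, 0, -0.4, -1, -0.5, 1], [0, -1, 0, -0.6, -1, -0.5, 1], [0, -1, 0, -0.8, -1, -0.5, 1], [0, -1, 0, -0.8, -0.5, -0.5, 1], [0, -1, 0, -0.8, 0, -0.4, 1]]

```text
clock: 20.97
tool_pos: [0.5947, 0.112, 0.1793]
eef_rot: [0.457, -0.537, 0.539, -0.461]
contact_force: [-0.9, 0.3, -1.8]
opening: 0.157
```

Emit:
send_rows:
  motion:
    - [[0, -1, 0, -1, 0, -0.4, 1], [0, -0.4, 0, -1, 0, -0.4, 1], [0, 0, 0, -1, 0, -0.3, 1], [0, 0, 0, -1, 0, 0, 1], [0, 0, 0, -0.5, 0, 0, 1]]

```text
clock: 21.38
tool_pos: [0.5781, 0.2062, 0.1765]
eef_rot: [-0.488, 0.512, -0.511, 0.489]
contact_force: [0.2, 1.3, -0.1]
opening: 0.153
```

```bash
python3 - <<'E'
from h import *
plan([.554,.199,.025],-.05)
d=snap("wrist");cv2.imwrite("pics/w23.png",d["img"][:,:,::-1])
E
```

```text
clock 21.38 pos [0.5781 0.2062 0.1765] jaw -0.046 tilt [0.    0.002] open 0.153 q [-0.46  0.77  0.08  1.68 -0.09  0.69 -0.38] F [ 0.2  1.3 -0.1]
  turn units [-0.    0.06 -0.03]  shift units (now axes) [ 0.43  7.57 -1.19]  shift units (after turn) [ 0.42  7.57 -1.18]
```

View pics/w23.png

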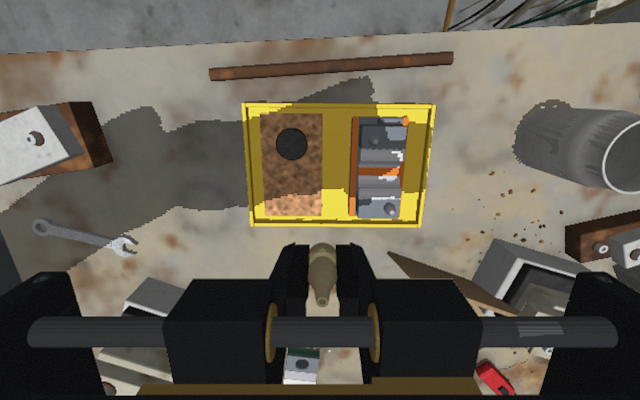

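Emit:
send_rows:
  motion:
    - [[0, 0, 0, 0.1, 0.6, -0.4, 1], [0, 0, 0, 0.1, 1, -0.4, 1], [0, 0, 0, 0.1, 1, -0.3, 1], [0, 0, 0, 0, 1, 0, 1], [0, 0, 0, 0, 1, 0, 1]]

```text
clock: 21.85
tool_pos: [0.5566, 0.1961, 0.0834]
eef_rot: [0.487, -0.512, 0.513, -0.487]
contact_force: [0.9, -0.0, -1.4]
opening: 0.159
```

Emit:
send_rows:
  motion:
    - [[0, 0, 0, 0, 0.8, 0, 1], [0, 0, 0, 0, 0.8, 0, 1], [0, 0, 0, 0, 0.4, 0, 1], [0, 0, 0, 0, 0.2, 0, 1], [0, 0, 0, 0, 0, 0, 1]]

```text
clock: 22.27
tool_pos: [0.5564, 0.1969, 0.0394]
eef_rot: [0.488, -0.512, 0.512, -0.487]
contact_force: [0.1, -0.3, -0.5]
opening: 0.155
```

```bash
python3 - <<'E'
from h import *
plan([.554,.199,.0227],-.05)
d=snap("wrist");cv2.imwrite("pics/w24.png",d["img"][:,:,::-1])
E
```

```text
clock 22.27 pos [0.5564 0.1969 0.0394] jaw -0.050 tilt [-0.001 -0.001] open 0.155 q [-0.45  0.96  0.05  1.81 -0.11  0.38 -0.37] F [ 0.1 -0.3 -0.5]
  turn units [0.01 0.   0.01]  shift units (now axes) [-0.1   0.83 -0.13]  shift units (after turn) [-0.1   0.83 -0.13]
```

View pics/w24.png

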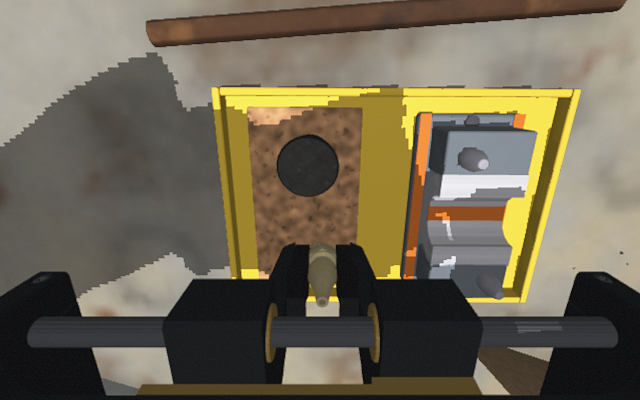

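Emit:
send_rows:
  motion:
    - [[0, 0, 0, 0, 0.4, -0.05, 1], [0, 0, 0, 0, 0.25, 0, 1], [0, 0, 0, 0, 0.1, 0, 1], [0, 0, 0, 0, 0.05, 0, 1], [0, 0, 0, 0, 0, 0, 1]]

```text
clock: 22.73
tool_pos: [0.5554, 0.1979, 0.0236]
eef_rot: [-0.488, 0.512, -0.512, 0.488]
contact_force: [0.5, -0.4, -0.5]
opening: 0.156
```

```bash
python3 - <<'E'
from h import *
plan([.554,.199,.0227],-.05)
E
```

```text
clock 22.73 pos [0.5554 0.1979 0.0236] jaw -0.049 tilt [-0.  0.] open 0.156 q [-0.45  0.99  0.04  1.81 -0.11  0.35 -0.37] F [ 0.5 -0.4 -0.5]
  turn units [0.   0.01 0.  ]  shift units (now axes) [-0.05  0.04 -0.07]  shift units (after turn) [-0.05  0.04 -0.07]
```

Emit:
send_rows:
  motion:
    - [[0, 0, 0, 0, 0.05, 0, 1], [0, 0, 0, 0, 0.02, 0, 0.6], [0, 0, 0, 0, 0, 0, 0.4], [0, 0, 0, 0, 0, 0, 0.3], [0, 0, 0, 0, 0, 0, 0.3]]

```text
clock: 23.15
tool_pos: [0.5555, 0.1979, 0.0224]
eef_rot: [0.488, -0.512, 0.512, -0.488]
contact_force: [-0.5, 0.8, 0.5]
opening: 0.345
```

Emit:
send_rows:
  motion:
    - [[0, 0, 0, 0, 0, 0, 0.3], [0, 0, 0, 0, -0.5, 0, 0.3], [0, 0, 0, 0, -1, 0, 0.3], [0, 0, 0, 0, -1, 0, 0.3], [0, 0, 0, 0, -1, 0, 0.3]]

```text
clock: 23.57
tool_pos: [0.5553, 0.1978, 0.0937]
eef_rot: [-0.488, 0.512, -0.512, 0.488]
contact_force: [0.4, -0.0, 0.3]
opening: 0.349
```

Emit:
send_rows:
  motion:
    - [[0, 0, 0, 0, -1, 0, -0.3], [0, 0, 0, 0, -1, 0, -1], [0, 0, 0, 0, -1, 0, -1], [0, 0, 0, 0, -1, 0, -1], [0, 0, 0, 0, -0.5, 0, -1]]

```text
clock: 23.98
tool_pos: [0.5565, 0.1981, 0.1854]
eef_rot: [0.486, -0.512, 0.513, -0.489]
contact_force: [0.5, 0.1, -0.0]
opening: 0.704
```

```bash
python3 - <<'E'
from h import *
plan([.5358,-.0583,.15],-.188)
d=snap("wrist");cv2.imwrite("pics/w25.png",d["img"][:,:,::-1])
snap("top")
plan([.5358,-.0583,.15],-.188)
d=snap("wrist");crop(d,240,90,450,240,3.8,"w25c.png")
import pickle;pickle.dump(d,open("w25.pkl","wb"))
E
```

```text
clock 23.98 pos [0.5565 0.1981 0.1854] jaw -0.049 tilt [0.004 0.002] open 0.704 q [-0.47  0.73  0.09  1.75 -0.09  0.66 -0.38] F [ 0.5  0.1 -0. ]
  turn units [-0.04  1.74 -0.02]  shift units (now axes) [12.86  1.75 -0.41]  shift units (after turn) [12.79  1.77  1.38]
clock 24.08 pos [0.5566 0.1982 0.1845] jaw -0.049 tilt [0.004 0.002] open 0.796 q [-0.47  0.73  0.09  1.75 -0.09  0.66 -0.38] F [ 0.3 -0.7 -0.6]
  turn units [-0.05  1.74 -0.03]  shift units (now axes) [12.87  1.7  -0.41]  shift units (after turn) [12.8   1.72  1.38]
```

View pics/w25.png

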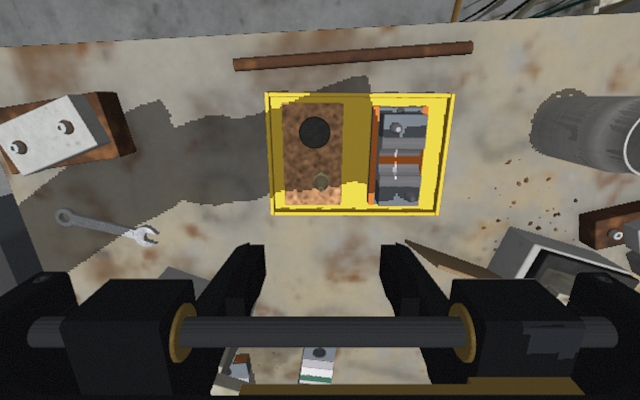

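View pics/w25c.png

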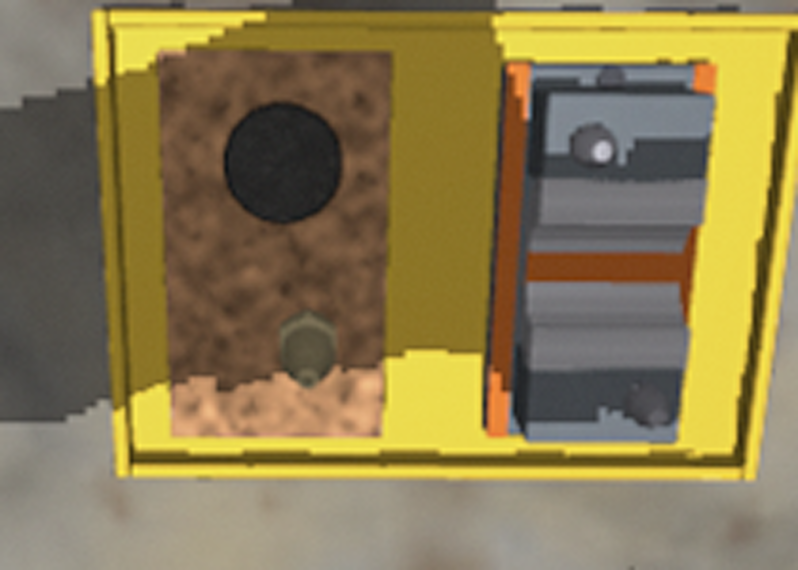

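```bash
python3 - <<'E'
from h import *
import pickle
d=pickle.load(open("w25.pkl","rb"));f=lambda x,y:(240+x/3.8,90+y/3.8)
p=onz(d,[f(600,152),f(657,414)],.048);v=p[0]-p[1];print("pins",p.round(4),p.mean(0).round(4),np.linalg.norm(v),np.arctan2(v[1],v[0])-np.pi/2-np.arctan2(9.5,32))
p=onz(d,[f(95,12),f(798,17),f(122,475),f(752,477)],.014);print(p.round(4),p.mean(0).round(4))
c=p.mean(0);th=-.055;o=c+.04*np.array([np.cos(th),np.sin(th),0]);print("seat by tray",o, "pad",c-.045*np.array([np.cos(th),np.sin(th),0]))
p=onz(d,[f(505,65),f(487,432)],.008);print("foot",p.round(4),np.arctan2(*(p[0]-p[1])[:2][::-1])-np.pi/2)
print("top corners of block",onz(d,[f(548,93),f(716,95),f(530,437),f(678,440)],.034).round(4),onz(d,[f(548,93),f(716,95),f(530,437),f(678,440)],.034).mean(0).round(4))
E
```

```text
pins [[0.6245 0.2489 0.048 ]
 [0.6402 0.1852 0.048 ]] [0.6323 0.2171 0.048 ] 0.06559000104917757 -0.045743807013224225
[[0.5076 0.285  0.014 ]
 [0.6805 0.2751 0.014 ]
 [0.5016 0.1627 0.014 ]
 [0.6779 0.153  0.014 ]] [0.5919 0.2189 0.014 ]
seat by tray [0.63184659 0.21673553 0.014     ] pad [0.54697512 0.22140818 0.014     ]
foot [[0.6093 0.2671 0.008 ]
 [0.6045 0.168  0.008 ]] -0.047943352001256434
top corners of block [[0.6152 0.2615 0.034 ]
 [0.6547 0.259  0.034 ]
 [0.6119 0.1756 0.034 ]
 [0.6502 0.1728 0.034 ]] [0.633  0.2172 0.034 ]
```

Emit:
send_rows:
  motion:
    - [[0, 0.7, 0, 1, 0, 0, -1], [0, 0.7, 0, 1, 0, 0, -1], [0, 0.3, 0, 1, 0, 0.1, -1], [0, 0, 0, 1, 0, 0.1, -1], [0, 0, 0, 1, 0, 0.1, -1]]

```text
clock: 24.55
tool_pos: [0.5464, 0.0942, 0.1811]
eef_rot: [-0.452, 0.545, -0.545, 0.449]
contact_force: [0.2, -0.1, -0.1]
opening: 1.002
```

Emit:
send_rows:
  motion:
    - [[0, 0, 0, 1, 0, 0.1, -1], [0, 0, 0, 1, 0, 0.1, -1], [0, 0, 0, 1, 0, 0.1, -1], [0, 0, 0, 1, 0, 0.1, -1], [0, 0, 0, 1, 0, 0.1, -1]]

```text
clock: 24.97
tool_pos: [0.5373, -0.0058, 0.1812]
eef_rot: [-0.451, 0.545, -0.545, 0.449]
contact_force: [0.2, 0.6, -0.0]
opening: 0.997
```

Emit:
send_rows:
  motion:
    - [[0, 0, 0, 1, 0.2, 0.1, -1], [0, 0, 0, 0.5, 0.5, 0.1, -1], [0, 0, 0, 0, 0.5, 0, -1], [0, 0, 0, 0, 0.5, 0, -1], [0, 0, 0, 0, 0, 0, -1]]

```text
clock: 25.38
tool_pos: [0.5359, -0.0312, 0.1456]
eef_rot: [-0.453, 0.545, -0.542, 0.451]
contact_force: [0.2, 1.3, -0.0]
opening: 0.995
```

```bash
python3 - <<'E'
from h import *
plan([.5358,-.0583,.02],-.188)
d=snap("wrist");cv2.imwrite("pics/w26.png",d["img"][:,:,::-1])
import pickle;pickle.dump(d,open("w26.pkl","wb"))
plan([.5358,-.0583,.02],-.188)
E
```

```text
clock 25.38 pos [ 0.5359 -0.0312  0.1456] jaw -0.184 tilt [-0.005  0.001] open 0.995 q [-0.06  0.74  0.05  1.93 -0.08  0.48 -0.13] F [ 0.2  1.3 -0. ]
  turn units [ 0.06  0.05 -0.  ]  shift units (now axes) [1.33 6.28 0.28]  shift units (after turn) [1.33 6.28 0.25]
clock 25.43 pos [ 0.5364 -0.0309  0.1465] jaw -0.183 tilt [-0.004  0.001] open 1.001 q [-0.06  0.74  0.05  1.93 -0.08  0.48 -0.13] F [ 0.1 -0.1 -0.3]
  turn units [ 0.05  0.06 -0.01]  shift units (now axes) [1.36 6.32 0.24]  shift units (after turn) [1.35 6.32 0.23]
```

View pics/w26.png

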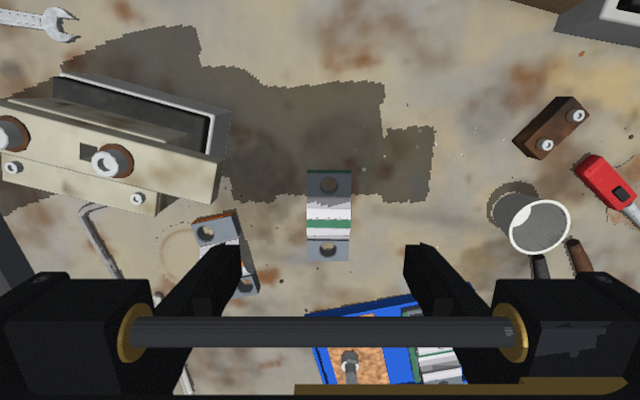

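```bash
python3 - <<'E'
from h import *
import pickle
d=pickle.load(open("w26.pkl","rb"));t,s=pickle.load(open("v0.pkl","rb"))
crop(d,120,60,370,280,3.2,"w26c.png")
E
```

```text
(no output)
```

View pics/w26c.png

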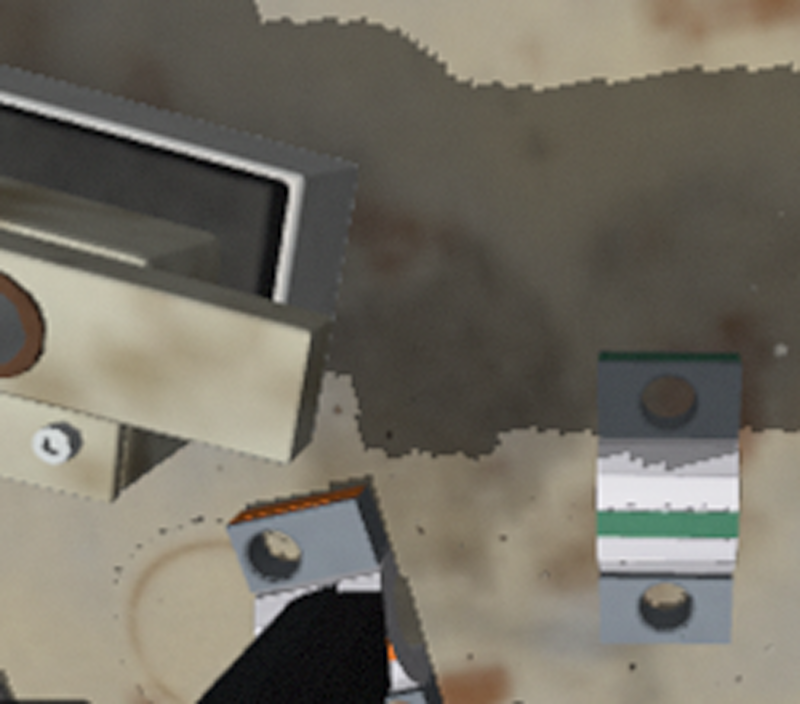

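```bash
python3 - <<'E'
from h import *
import pickle
d=pickle.load(open("w26.pkl","rb"));t,s=pickle.load(open("v0.pkl","rb"))
c=lambda x,y:(170+x/2.9,100+y/2.9)
print(two(d,(211.6,203.8),t,c(387,237)),two(d,(217.8,163.1),t,c(362,223)))
f=lambda x,y:(120+x/3.2,60+y/3.2)
p=onz(d,[f(669,401),f(665,606)],.014);v=p[0]-p[1];print("green cap",p.round(4),p.mean(0).round(4),np.linalg.norm(v),np.arctan2(v[1],v[0])-np.pi/2)
plan([.5358,-.0583,.02],-.188)
E
```

```text
(array([0.47673303, 0.00384858, 0.11149055]), np.float64(0.0010237911123121186)) (array([0.48723366, 0.0248901 , 0.11034879]), np.float64(0.0013759906334250172))
green cap [[ 0.5421 -0.0266  0.014 ]
 [ 0.5295 -0.0897  0.014 ]] [ 0.5358 -0.0582  0.014 ] 0.06435834308375386 -0.19685019524753433
clock 25.43 pos [ 0.5364 -0.0309  0.1465] jaw -0.183 tilt [-0.004  0.001] open 1.001 q [-0.06  0.74  0.05  1.93 -0.08  0.48 -0.13] F [ 0.1 -0.1 -0.3]
  turn units [ 0.05  0.06 -0.01]  shift units (now axes) [1.36 6.32 0.24]  shift units (after turn) [1.35 6.32 0.23]
```

Emit:
send_rows:
  motion:
    - [[0, 0.1, 0, 0.8, 0.3, 0.1, -1], [0, 0, 0, 0.6, 0.6, 0.1, -1], [0, 0, 0, 0.1, 0.9, 0, -1], [0, 0, 0, 0, 0.9, 0, -1], [0, 0, 0, 0, 0.6, 0, -1]]

```text
clock: 25.85
tool_pos: [0.5357, -0.0614, 0.0811]
eef_rot: [-0.45, 0.546, -0.545, 0.45]
contact_force: [0.1, 0.4, -0.6]
opening: 1.003
```

```bash
python3 - <<'E'
from h import *
plan([.5353,-.061,.019],-.192)
d=snap("wrist");cv2.imwrite("pics/w27.png",d["img"][:,:,::-1])
E
```

```text
clock 25.85 pos [ 0.5357 -0.0614  0.0811] jaw -0.192 tilt [-0.001  0.001] open 1.003 q [ 0.01  0.85  0.03  1.95 -0.07  0.34 -0.09] F [ 0.1  0.4 -0.6]
  turn units [ 0.01  0.   -0.01]  shift units (now axes) [-0.01  3.1  -0.02]  shift units (after turn) [-0.02  3.1  -0.03]
```

View pics/w27.png

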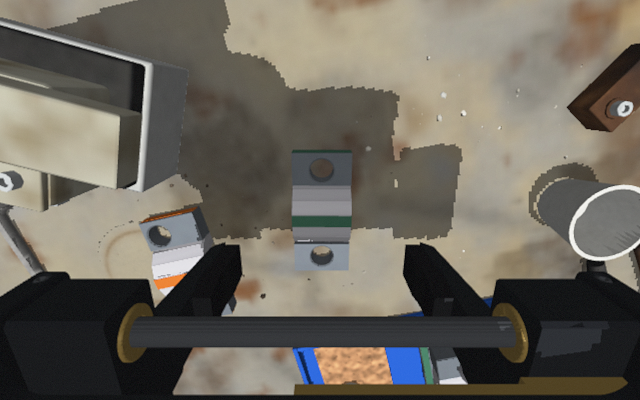

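Emit:
send_rows:
  motion:
    - [[0, 0, 0, 0, 0.7, 0, -1], [0, 0, 0, 0, 0.8, 0, -1], [0, 0, 0, 0, 0.7, 0, -1], [0, 0, 0, 0, 0.4, 0, -1], [0, 0, 0, 0, 0.2, 0, -1]]

```text
clock: 26.32
tool_pos: [0.5358, -0.0615, 0.0256]
eef_rot: [-0.45, 0.546, -0.545, 0.45]
contact_force: [1.2, 0.3, 0.3]
opening: 1.003
```

```bash
python3 - <<'E'
from h import *
plan([.5353,-.061,.019],-.192)
d=snap("wrist");cv2.imwrite("pics/w28.png",d["img"][:,:,::-1])
E
```

```text
clock 26.32 pos [ 0.5358 -0.0615  0.0256] jaw -0.192 tilt [-0.001  0.001] open 1.003 q [ 0.02  0.95  0.02  1.96 -0.08  0.23 -0.09] F [1.2 0.3 0.3]
  turn units [ 0.01  0.01 -0.01]  shift units (now axes) [-0.02  0.33 -0.03]  shift units (after turn) [-0.02  0.33 -0.03]
```

View pics/w28.png

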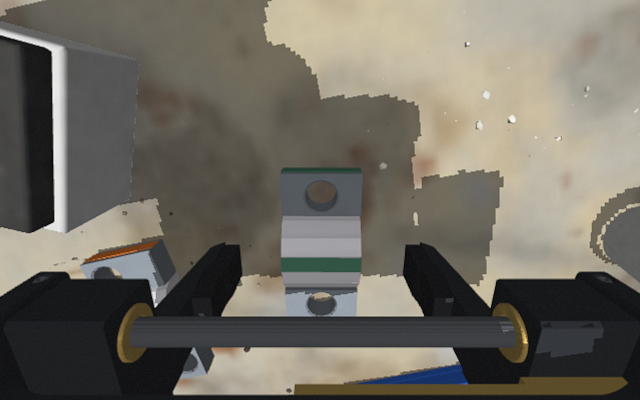

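Emit:
send_rows:
  motion:
    - [[0, 0, 0, 0, 0.2, 0, -0.6], [0, 0, 0, 0, 0.08, 0, -0.2], [0, 0, 0, 0, 0, 0, 0.2], [0, 0, 0, 0, 0, 0, 0.5], [0, 0, 0, 0, 0, 0, 1]]
  force: 30

```text
clock: 26.78
tool_pos: [0.5361, -0.0627, 0.0211]
eef_rot: [0.449, -0.546, 0.546, -0.45]
contact_force: [0.4, 0.0, -0.4]
opening: 0.648
```

Emit:
send_rows:
  motion:
    - [[0, 0, 0, 0, 0, 0, 1], [0, 0, 0, 0, 0, 0, 1], [0, 0, 0, 0, 0, 0, 1], [0, 0, 0, 0, 0, 0, 1], [0, 0, 0, 0, 0, 0, 1]]

```text
clock: 27.2
tool_pos: [0.5357, -0.0626, 0.0209]
eef_rot: [-0.45, 0.546, -0.546, 0.449]
contact_force: [-0.6, -0.3, 2.8]
opening: 0.449
```

```bash
python3 - <<'E'
from h import *
plan([.6215,-.2263,.12],.056)
d=snap("wrist");cv2.imwrite("pics/w29.png",d["img"][:,:,::-1])
import pickle;pickle.dump(d,open("w29.pkl","wb"))
E
```

```text
clock 27.20 pos [ 0.5357 -0.0626  0.0209] jaw -0.193 tilt [-0.  0.] open 0.449 q [ 0.02  0.96  0.02  1.96 -0.08  0.22 -0.09] F [-0.6 -0.3  2.8]
  turn units [ 0.   -3.11 -0.  ]  shift units (now axes) [ 7.21 -4.96  5.78]  shift units (after turn) [ 8.41 -4.96  3.82]
```

View pics/w29.png

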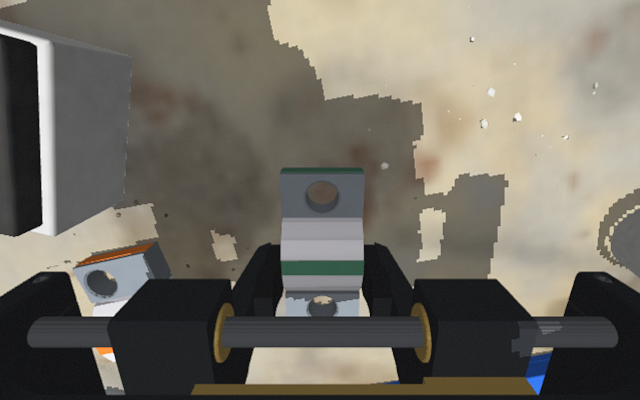

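```bash
python3 - <<'E'
from h import *
import pickle
d=pickle.load(open("w29.pkl","rb"))
crop(d,270,160,380,320,3.7,"w29c.png")
E
```

```text
(no output)
```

View pics/w29c.png

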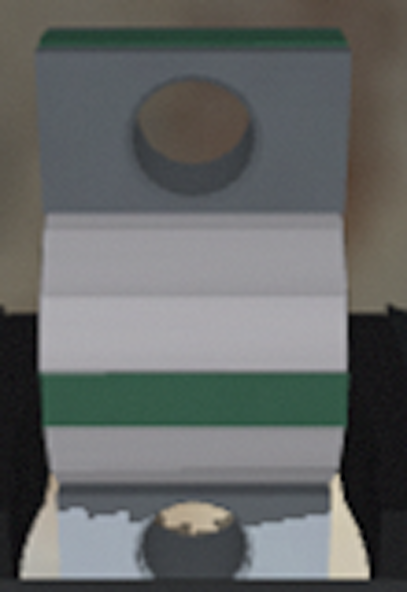

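```bash
python3 - <<'E'
from h import *
import pickle
d=pickle.load(open("w29.pkl","rb"))
p=onz(d,[(322.4,196.5),(322.7,310)],.014);print(p,np.linalg.norm(p[0]-p[1]))
s=get_state();R=Ro.from_quat(s["eef_rot"]).as_matrix()
print((R.T@(p-s["tool_pos"]).T).T.round(4))
m=p.mean(0); 
g=down(.056); cen=np.array([.6215,-.2263,0]); off=np.array([(R.T@(p[0]-s["tool_pos"]))[0]+.032,0,0]); print("off",off,"target TCP",(cen-g@off))
E
```

```text
[[ 0.54267196 -0.02652385  0.014     ]
 [ 0.53021353 -0.09083211  0.014     ]] 0.06550393209133426
[[-0.0368  0.0069 -0.0001]
 [ 0.0287  0.0069  0.    ]]
off [-0.00479821  0.          0.        ] target TCP [ 0.62176856 -0.23109069  0.        ]
```

Emit:
send_rows:
  motion:
    - [[0, 0, 0, 0, -0.4, 0, 1], [0, 0, 0, 0, -0.8, 0, 1], [0, 0, 0, 0, -1, 0, 1], [0, 0, 0, 0.2, -1, 0, 1], [0, 0, 0, 0.6, -1, 0, 1]]

```text
clock: 27.67
tool_pos: [0.5331, -0.0761, 0.1056]
eef_rot: [-0.45, 0.546, -0.545, 0.451]
contact_force: [0.3, -0.5, -2.7]
opening: 0.45
```

Emit:
send_rows:
  motion:
    - [[0, -0.5, 0, 0.9, -1, 0.5, 1], [0, -0.7, 0, 0.9, -0.7, 0.5, 1], [0, -0.7, 0, 0.9, 0, 0.5, 1], [0, -0.7, 0, 0.9, 0, 0.5, 1], [0, -0.5, 0, 0.9, 0, 0.5, 1]]

```text
clock: 28.08
tool_pos: [0.5739, -0.1737, 0.1394]
eef_rot: [0.514, -0.485, 0.486, -0.514]
contact_force: [0.1, -0.4, -2.5]
opening: 0.451
```

```bash
python3 - <<'E'
from h import *
plan([.6218,-.2308,.09],.056)
E
```

```text
clock 28.08 pos [ 0.5739 -0.1737  0.1394] jaw 0.057 tilt [-0. -0.] open 0.451 q [ 0.25  0.8  -0.05  1.75  0.06  0.59  0.21] F [ 0.1 -0.4 -2.5]
  turn units [0.   0.01 0.01]  shift units (now axes) [2.99 2.47 2.23]  shift units (after turn) [2.98 2.47 2.23]
```

Emit:
send_rows:
  motion:
    - [[0, 0, 0, 0.8, 0, 0.7, 1], [0, 0, 0, 0.8, 0, 0.6, 1], [0, 0, 0, 0.7, 0, 0.5, 1], [0, 0, 0, 0.4, 0.3, 0.3, 1], [0, 0, 0, 0.1, 0.3, 0, 1]]

```text
clock: 28.5
tool_pos: [0.6202, -0.2284, 0.1268]
eef_rot: [-0.513, 0.486, -0.488, 0.513]
contact_force: [-0.1, -0.3, -2.9]
opening: 0.451
```

Emit:
send_rows:
  motion:
    - [[0, 0, 0, 0.05, 0.6, 0, 1], [0, 0, 0, 0, 0.5, 0, 1], [0, 0, 0, 0, 0.2, 0, 1], [0, 0, 0, 0, 0, 0, 1], [0, 0, 0, 0, 0, 0, 1]]

```text
clock: 28.92
tool_pos: [0.6187, -0.2261, 0.1002]
eef_rot: [0.514, -0.486, 0.485, -0.514]
contact_force: [-0.2, -0.0, -1.4]
opening: 0.449
```

```bash
python3 - <<'E'
from h import *
plan([.6218,-.2308,.0555],.056)
d=snap("wrist");cv2.imwrite("pics/w30.png",d["img"][:,:,::-1])
import pickle;pickle.dump(d,open("w30.pkl","wb"))
e=snap("scene");crop(e,380,180,480,270,7,"s30.png")
e=snap("top");crop(e,360,110,430,200,6,"t30.png")
E
```

```text
clock 28.92 pos [ 0.6187 -0.2261  0.1002] jaw 0.056 tilt [-0.001  0.001] open 0.449 q [ 0.31  0.92 -0.06  1.57  0.07  0.65  0.27] F [-0.2 -0.  -1.4]
  turn units [ 0.02 -0.   -0.01]  shift units (now axes) [0.24 2.24 0.15]  shift units (after turn) [0.24 2.24 0.14]
```

View pics/w30.png

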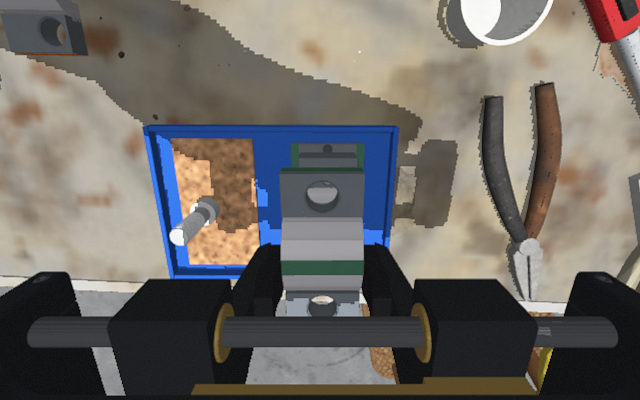

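View pics/s30.png

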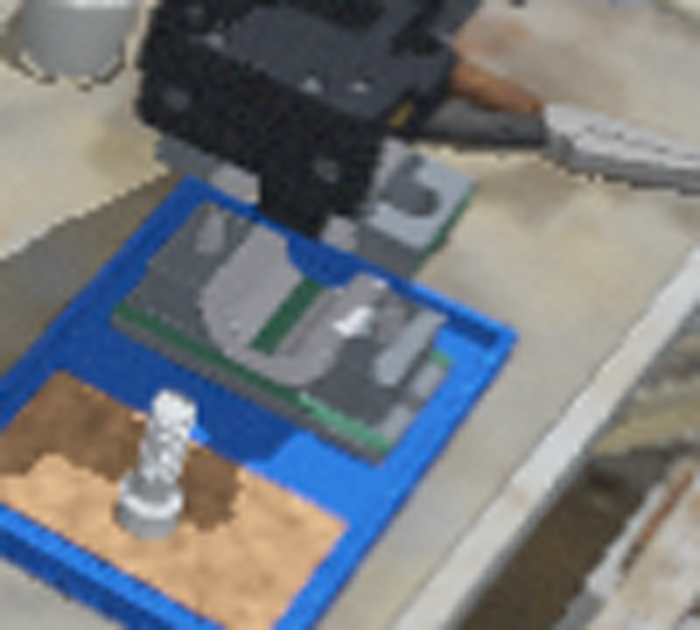

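Emit:
send_rows:
  motion:
    - [[0, 0, 0, 0.12, 0.5, 0.08, 1], [0, 0, 0, 0.1, 0.5, 0.05, 1], [0, 0, 0, 0, 0.3, 0, 1], [0, 0, 0, 0, 0, 0, 1], [0, 0, 0, 0, 0, 0, 1]]

```text
clock: 29.48
tool_pos: [0.6213, -0.2311, 0.0737]
eef_rot: [0.514, -0.487, 0.486, -0.513]
contact_force: [-0.0, -0.9, -1.4]
opening: 0.449
```

```bash
python3 - <<'E'
from h import *
plan([.6218,-.2308,.0555],.056)
d=snap("wrist");crop(d,250,130,400,330,3,"w31.png")
e=snap("scene");crop(e,380,180,480,270,7,"s31.png")
plan([.6218,-.2308,.0555],.056)
E
```

```text
clock 29.48 pos [ 0.6213 -0.2311  0.0737] jaw 0.055 tilt [-0.002  0.001] open 0.449 q [ 0.32  0.96 -0.05  1.56  0.08  0.62  0.28] F [-0.  -0.9 -1.4]
  turn units [ 0.02 -0.01 -0.01]  shift units (now axes) [-0.01  0.91  0.03]  shift units (after turn) [-0.01  0.91  0.02]
clock 29.58 pos [ 0.6221 -0.2312  0.0747] jaw 0.055 tilt [0. 0.] open 0.446 q [ 0.32  0.96 -0.06  1.56  0.08  0.62  0.28] F [ 0.1  0.4 -2.2]
  turn units [-0.   -0.01 -0.  ]  shift units (now axes) [-0.02  0.96 -0.01]  shift units (after turn) [-0.02  0.96 -0.01]
```

View pics/w31.png

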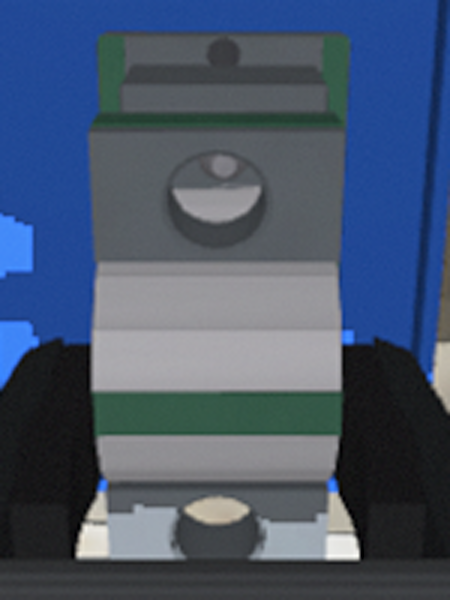

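View pics/s31.png

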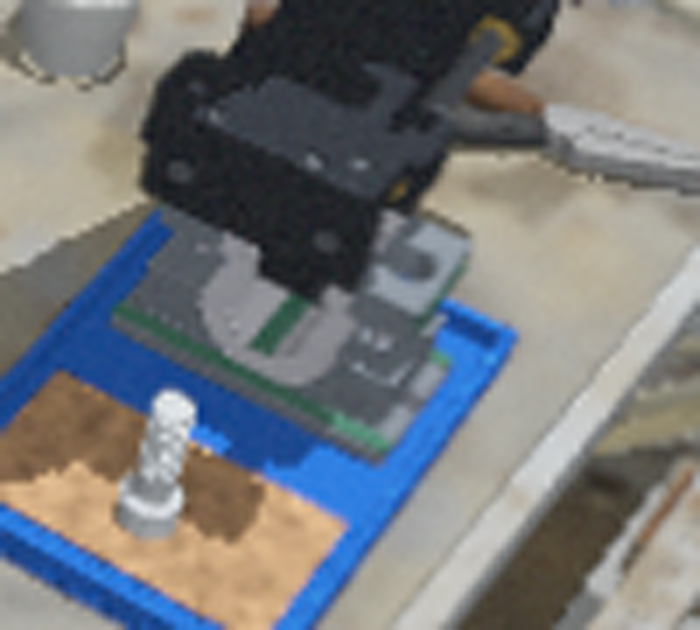

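```bash
python3 - <<'E'
from h import *
d=snap("wrist");s=get_state();T=s["tool_pos"];R=Ro.from_quat(s["eef_rot"]).as_matrix()
p=onz(d,[(250+224/3,130+167/3)],.048)[0]; h=onz(d,[(250+217/3,130+199/3)],T[2]-.007)[0]
print(p,h,"need move in tool units",(R.T@(p-h)/.02).round(3))
E
```

```text
[ 0.6208221 -0.1948476  0.048    ] [ 0.61952881 -0.19433492  0.0679173 ] need move in tool units [0.029 0.996 0.063]
```

Alignment within ~1.5 mm (clearance 3 mm); nudge and insert, watching force.

Emit:
send_rows:
  motion:
    - [[0, 0, 0, 0.02, 0.2, 0.06, 1], [0, 0, 0, 0, 0.2, 0, 1], [0, 0, 0, 0, 0.2, 0, 1], [0, 0, 0, 0, 0.1, 0, 1], [0, 0, 0, 0, 0, 0, 1]]

```text
clock: 30.05
tool_pos: [0.6226, -0.2314, 0.0598]
eef_rot: [0.514, -0.487, 0.486, -0.513]
contact_force: [0.8, -0.6, -2.0]
opening: 0.447
```

```bash
python3 - <<'E'
from h import *
plan([.6218,-.2308,.0549],.056)
d=snap("wrist");crop(d,250,130,400,330,3,"w32.png")
plan([.6218,-.2308,.0549],.056)
E
```

```text
clock 30.05 pos [ 0.6226 -0.2314  0.0598] jaw 0.055 tilt [-0.001  0.001] open 0.447 q [ 0.31  0.99 -0.05  1.56  0.08  0.6   0.27] F [ 0.8 -0.6 -2. ]
  turn units [ 0.02 -0.01 -0.01]  shift units (now axes) [-0.03  0.25 -0.04]  shift units (after turn) [-0.03  0.25 -0.04]
clock 30.10 pos [ 0.6228 -0.2314  0.0602] jaw 0.055 tilt [-0.001  0.   ] open 0.451 q [ 0.31  0.99 -0.05  1.56  0.08  0.6   0.27] F [-0.2  0.1 -1.7]
  turn units [ 0.01 -0.01 -0.01]  shift units (now axes) [-0.03  0.27 -0.05]  shift units (after turn) [-0.03  0.27 -0.05]
```

View pics/w32.png

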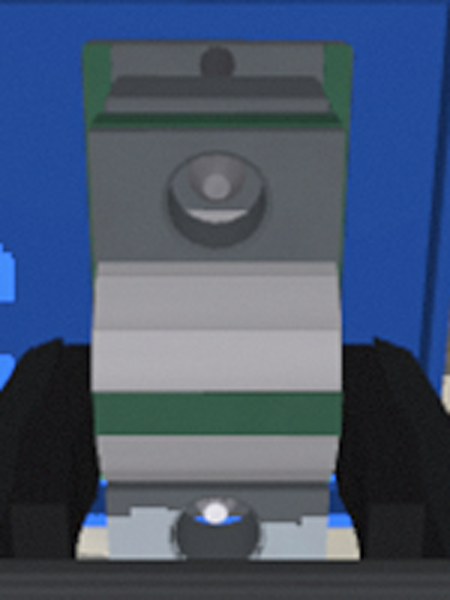

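Both pins visible centred in the holes. Lower the last 5 mm.

Emit:
send_rows:
  motion:
    - [[0, 0, 0, 0, 0.1, 0, 1], [0, 0, 0, 0, 0.08, 0, 1], [0, 0, 0, 0, 0.05, 0, 1], [0, 0, 0, 0, 0.02, 0, 1], [0, 0, 0, 0, 0, 0, 1]]

```text
clock: 30.52
tool_pos: [0.6231, -0.2315, 0.0556]
eef_rot: [0.514, -0.486, 0.486, -0.514]
contact_force: [-0.5, -0.1, -1.8]
opening: 0.452
```

```bash
python3 - <<'E'
from h import *
plan([.6218,-.2308,.0549],.056)
d=snap("wrist");crop(d,250,130,400,330,3,"w33.png")
E
```

```text
clock 30.52 pos [ 0.6231 -0.2315  0.0556] jaw 0.055 tilt [-0.  0.] open 0.452 q [ 0.31  0.99 -0.05  1.56  0.08  0.59  0.27] F [-0.5 -0.1 -1.8]
  turn units [ 0.   -0.01 -0.  ]  shift units (now axes) [-0.04  0.04 -0.06]  shift units (after turn) [-0.04  0.04 -0.06]
```

View pics/w33.png

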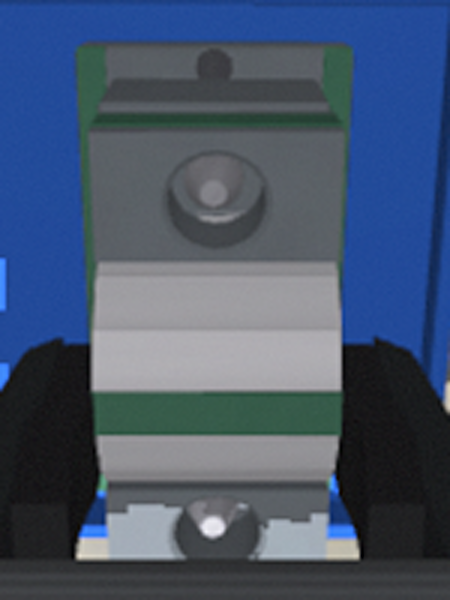

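Emit:
send_rows:
  motion:
    - [[0, 0, 0, 0, 0.05, -0.03, 1], [0, 0, 0, 0, 0.04, 0, 1], [0, 0, 0, 0, 0.03, 0, 1], [0, 0, 0, 0, 0, 0, 1], [0, 0, 0, 0, 0, 0, 1]]

```text
clock: 30.98
tool_pos: [0.6229, -0.2317, 0.0549]
eef_rot: [-0.513, 0.486, -0.486, 0.514]
contact_force: [-1.8, 1.0, 7.7]
opening: 0.448
```

Emit:
send_rows:
  motion:
    - [[0, 0, 0, 0, 0, 0, 0], [0, 0, 0, 0, 0, 0, -0.1], [0, 0, 0, 0, 0, 0, -0.25], [0, 0, 0, 0, 0, 0, -0.25], [0, 0, 0, 0, 0, 0, -0.25]]

```text
clock: 31.4
tool_pos: [0.6226, -0.2316, 0.0532]
eef_rot: [-0.514, 0.486, -0.486, 0.514]
contact_force: [-0.9, -0.2, 0.1]
opening: 0.624
```

Emit:
send_rows:
  motion:
    - [[0, 0, 0, 0, -0.5, 0, -0.25], [0, 0, 0, 0, -1, 0, -0.25], [0, 0, 0, 0, -1, 0, -0.25], [0, 0, 0, 0, -1, 0, -0.5], [0, 0, 0, 0, -1, 0, -1]]

```text
clock: 31.82
tool_pos: [0.6226, -0.2316, 0.1449]
eef_rot: [-0.513, 0.486, -0.486, 0.514]
contact_force: [0.3, -0.3, 0.7]
opening: 0.753
```

```bash
python3 - <<'E'
from h import *
plan([.4293,-.0835,.15],.039)
d=snap("wrist");cv2.imwrite("pics/w34.png",d["img"][:,:,::-1])
e=snap("scene");crop(e,370,180,470,290,6,"s34.png")
E
```

```text
clock 31.82 pos [ 0.6226 -0.2316  0.1449] jaw 0.055 tilt [ 0. -0.] open 0.753 q [ 0.32  0.87 -0.06  1.53  0.07  0.75  0.28] F [ 0.3 -0.3  0.7]
  turn units [-0.   0.2  0. ]  shift units (now axes) [-7.93 -0.26 -9.24]  shift units (after turn) [-7.78 -0.26 -9.37]
```

View pics/w34.png

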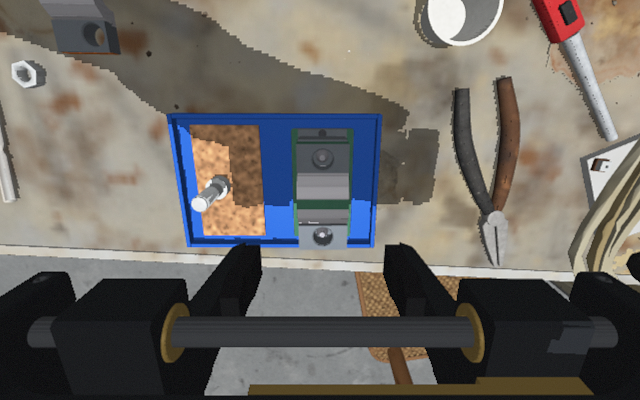

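View pics/s34.png

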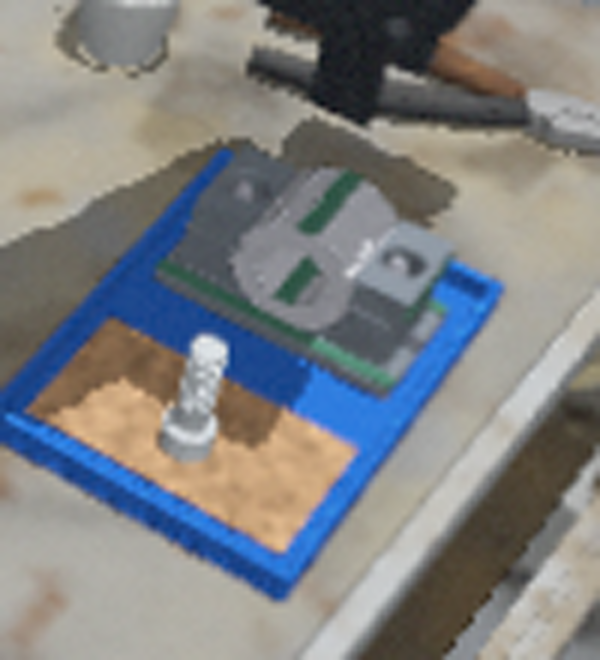

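Emit:
send_rows:
  motion:
    - [[0, 0.2, 0, -0.8, -0.2, -1, -1], [0, 0, 0, -0.8, 0, -1, -1], [0, 0, 0, -0.8, 0, -1, -1], [0, 0, 0, -0.8, 0, -1, -1], [0, 0, 0, -0.8, 0, -1, -1]]

```text
clock: 32.33
tool_pos: [0.5179, -0.1552, 0.1471]
eef_rot: [0.51, -0.49, 0.49, -0.51]
contact_force: [0.2, 1.1, 0.5]
opening: 1.002
```

Emit:
send_rows:
  motion:
    - [[0, 0, 0, -0.8, 0, -1, -1], [0, 0, 0, -0.8, 0, -1, -1], [0, 0, 0, -0.8, 0, -1, -1], [0, 0, 0, -0.6, 0, -0.6, -1], [0, 0, 0, 0, 0, 0, -1]]

```text
clock: 32.75
tool_pos: [0.4411, -0.0962, 0.147]
eef_rot: [0.511, -0.491, 0.487, -0.51]
contact_force: [-1.1, -0.5, 0.2]
opening: 1.005
```

```bash
python3 - <<'E'
from h import *
plan([.4293,-.0835,.1],.039)
d=snap("wrist");d=snap("wrist");cv2.imwrite("pics/w35.png",d["img"][:,:,::-1])
import pickle;pickle.dump(d,open("w35.pkl","wb"))
plan([.4293,-.0835,.1],.039)
E
```

```text
clock 32.75 pos [ 0.4411 -0.0962  0.147 ] jaw 0.042 tilt [-0.006  0.002] open 1.005 q [ 0.13  0.67 -0.03  2.17  0.05  0.31  0.1 ] F [-1.1 -0.5  0.2]
  turn units [ 0.07  0.04 -0.03]  shift units (now axes) [-0.66  2.36 -0.55]  shift units (after turn) [-0.66  2.35 -0.56]
clock 32.85 pos [ 0.4453 -0.0986  0.1473] jaw 0.040 tilt [ 0. -0.] open 1.002 q [ 0.13  0.67 -0.02  2.17  0.05  0.31  0.11] F [ 0.6 -1.4 -0.2]
  turn units [-0.    0.01  0.  ]  shift units (now axes) [-0.79  2.36 -0.77]  shift units (after turn) [-0.79  2.36 -0.77]
```

View pics/w35.png

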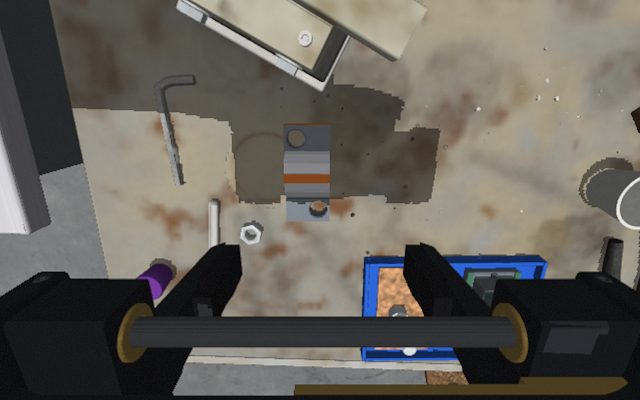

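```bash
python3 - <<'E'
from h import *
import pickle
d=pickle.load(open("w35.pkl","rb"))
crop(d,260,110,360,240,5,"w35c.png")
E
```

```text
(no output)
```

View pics/w35c.png

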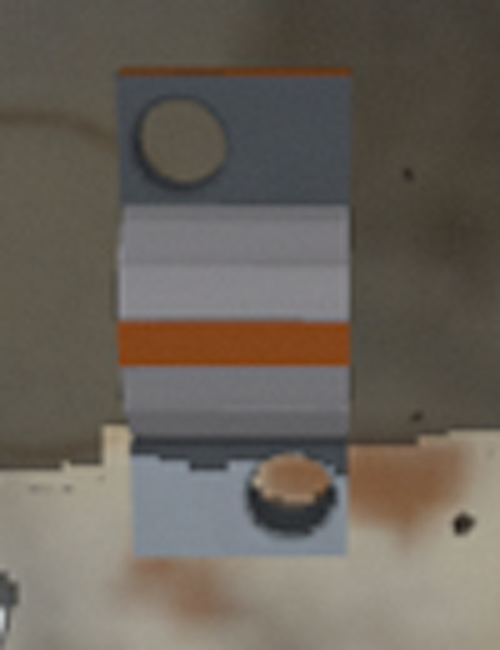

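```bash
python3 - <<'E'
from h import *
import pickle
d=pickle.load(open("w35.pkl","rb"));f=lambda x,y:(260+x/5,110+y/5)
p=onz(d,[f(181,142),f(291,494)],.014);v=p[0]-p[1];print(p.round(4),p.mean(0).round(4),np.linalg.norm(v),np.arctan2(v[1],v[0])-np.pi/2-np.arctan2(9.5,32))
plan([.4293,-.0835,.022],.035)
E
```

```text
[[ 0.4185 -0.0514  0.014 ]
 [ 0.4397 -0.1151  0.014 ]] [ 0.4291 -0.0832  0.014 ] 0.06714956408803628 0.032025414386530726
clock 32.85 pos [ 0.4453 -0.0986  0.1473] jaw 0.040 tilt [ 0. -0.] open 1.002 q [ 0.13  0.67 -0.02  2.17  0.05  0.31  0.11] F [ 0.6 -1.4 -0.2]
  turn units [-0.    0.06  0.  ]  shift units (now axes) [-0.79  6.26 -0.77]  shift units (after turn) [-0.78  6.26 -0.77]
```

Emit:
send_rows:
  motion:
    - [[0, 0, 0, -0.4, 0.2, -0.4, -1], [0, 0, 0, -0.3, 0.6, -0.3, -1], [0, 0, 0, -0.1, 0.8, -0.1, -1], [0, 0, 0, 0, 0.6, 0, -1], [0, 0, 0, 0, 0.3, 0, -1]]

```text
clock: 33.27
tool_pos: [0.4294, -0.084, 0.096]
eef_rot: [-0.509, 0.49, -0.49, 0.51]
contact_force: [0.6, -0.2, -0.6]
opening: 1.004
```

```bash
python3 - <<'E'
from h import *
plan([.4293,-.0835,.022],.035)
E
```

```text
clock 33.27 pos [ 0.4294 -0.084   0.096 ] jaw 0.038 tilt [ 0. -0.] open 1.004 q [ 0.09  0.77 -0.01  2.25  0.05  0.12  0.08] F [ 0.6 -0.2 -0.6]
  turn units [-0.    0.04  0.  ]  shift units (now axes) [-0.03  3.7  -0.  ]  shift units (after turn) [-0.03  3.7  -0.  ]
```

Emit:
send_rows:
  motion:
    - [[-0.2, 0, 0, 0, 0.4, 0, -1], [-0.3, 0, 0, 0, 0.5, 0, -1], [-0.3, 0, 0, 0, 0.5, 0, -1], [0, 0, 0, 0, 0.2, 0, -1], [0, 0, 0, 0, 0, 0, -1]]

```text
clock: 33.68
tool_pos: [0.4279, -0.0834, 0.0643]
eef_rot: [0.526, -0.506, 0.474, -0.493]
contact_force: [-0.6, 0.4, 0.1]
opening: 1.001
```

```bash
python3 - <<'E'
from h import *
plan([.4292,-.0833,.022],.035)
E
```

```text
clock 33.68 pos [ 0.4279 -0.0834  0.0643] jaw 0.039 tilt [-0.065 -0.002] open 1.001 q [0.08 0.85 0.   2.2  0.05 0.15 0.07] F [-0.6  0.4  0.1]
  turn units [ 0.81  0.05 -0.  ]  shift units (now axes) [-0.    2.11  0.2 ]  shift units (after turn) [-0.    2.11  0.06]
```

Emit:
send_rows:
  motion:
    - [[-0.15, 0, 0, 0, 0.4, 0.05, -1], [0, 0, 0, 0, 0.5, 0.05, -1], [0, 0, 0, 0, 0.5, 0.05, -1], [0, 0, 0, 0, 0.3, 0.05, -1], [0, 0, 0, 0, 0.1, 0, -1]]

```text
clock: 34.1
tool_pos: [0.4284, -0.0833, 0.0279]
eef_rot: [0.529, -0.509, 0.471, -0.49]
contact_force: [0.6, 0.2, -0.6]
opening: 1.001
```

```bash
python3 - <<'E'
from h import *
plan([.4292,-.0833,.022],.035)
d=snap("wrist");cv2.imwrite("pics/w36.png",d["img"][:,:,::-1])
e=snap("scene");crop(e,260,190,400,300,5.5,"s36.png")
plan([.4292,-.0833,.022],.035)
E
```

```text
clock 34.10 pos [ 0.4284 -0.0833  0.0279] jaw 0.039 tilt [-0.077 -0.003] open 1.001 q [0.08 0.93 0.01 2.19 0.05 0.09 0.07] F [ 0.6  0.2 -0.6]
  turn units [ 0.97  0.05 -0.  ]  shift units (now axes) [0.   0.29 0.06]  shift units (after turn) [0.   0.3  0.04]
clock 34.20 pos [ 0.4284 -0.0833  0.0286] jaw 0.039 tilt [-0.077 -0.003] open 1.000 q [0.08 0.93 0.01 2.19 0.05 0.1  0.07] F [-0.2 -0.6  0.7]
  turn units [ 0.97  0.05 -0.  ]  shift units (now axes) [0.   0.32 0.07]  shift units (after turn) [-0.    0.33  0.04]
```

View pics/w36.png

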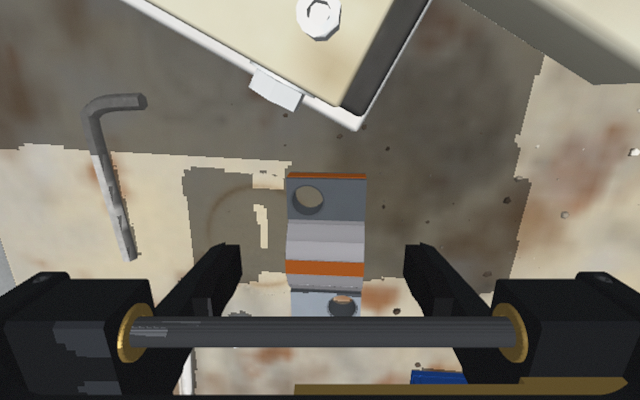

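View pics/s36.png

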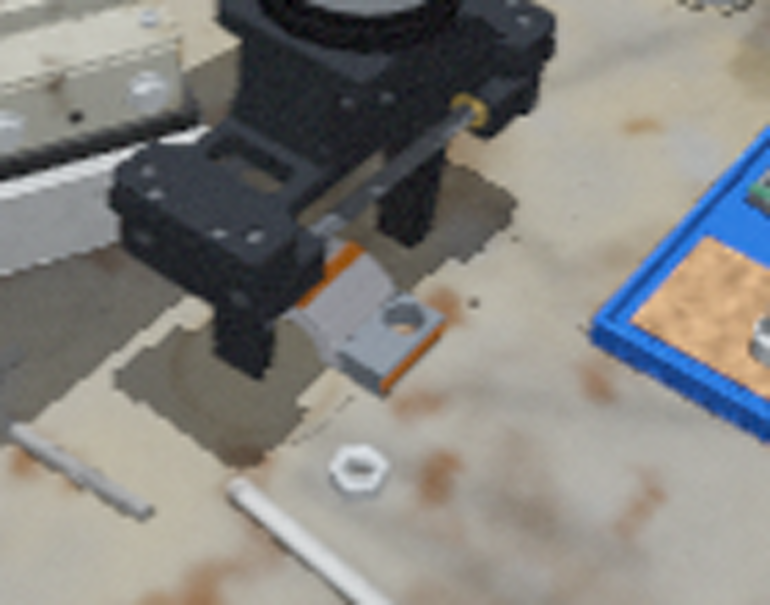

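Emit:
send_rows:
  motion:
    - [[0.2, 0, 0, 0, 0.2, 0.05, -1], [0, 0, 0, 0, 0.15, 0, -0.8], [0, 0, 0, 0, 0, 0, -0.3], [0, 0, 0, 0, 0, 0, 0], [0, 0, 0, 0, 0, 0, 0]]

```text
clock: 34.62
tool_pos: [0.4296, -0.0834, 0.0223]
eef_rot: [0.525, -0.505, 0.475, -0.494]
contact_force: [1.2, -0.9, -0.5]
opening: 0.721
```

```bash
python3 - <<'E'
from h import *
plan([.4292,-.0833,.022],.035)
d=snap("wrist");cv2.imwrite("pics/w37.png",d["img"][:,:,::-1])
E
```

```text
clock 34.62 pos [ 0.4296 -0.0834  0.0223] jaw 0.039 tilt [-0.06  -0.002] open 0.721 q [0.08 0.94 0.01 2.21 0.05 0.05 0.07] F [ 1.2 -0.9 -0.5]
  turn units [0.75 0.05 0.  ]  shift units (now axes) [-0.    0.01 -0.02]  shift units (after turn) [-0.    0.01 -0.02]
```

View pics/w37.png

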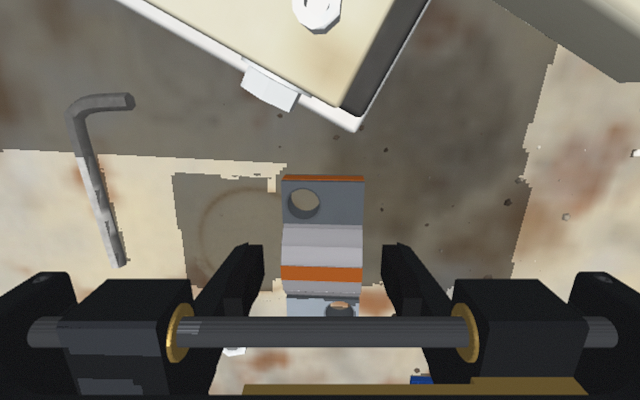

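Emit:
send_rows:
  motion:
    - [[-0.2, 0, 0, 0, 0, 0, 0], [0, 0, 0, 0, 0, 0, 0.2], [0, 0, 0, 0, 0, 0, 0.5], [0, 0, 0, 0, 0, 0, 1], [0, 0, 0, 0, 0, 0, 1]]
  force: 30

```text
clock: 35.08
tool_pos: [0.4298, -0.0833, 0.0222]
eef_rot: [0.528, -0.508, 0.471, -0.49]
contact_force: [0.8, 0.4, 2.4]
opening: 0.446
```

Emit:
send_rows:
  motion:
    - [[0, 0, 0, 0, 0, 0, 1], [0, 0, 0, 0, 0, 0, 1], [0, 0, 0, 0, 0, 0, 1], [0, 0, 0, 0, 0, 0, 1], [0, 0, 0, 0, 0, 0, 1]]

```text
clock: 35.5
tool_pos: [0.4298, -0.0833, 0.0222]
eef_rot: [0.528, -0.508, 0.471, -0.49]
contact_force: [1.5, 0.1, 4.0]
opening: 0.45
```

```bash
python3 - <<'E'
from h import *
plan([.4292,-.0833,.022],.035)
d=snap("wrist");cv2.imwrite("pics/w38.png",d["img"][:,:,::-1])
E
```

```text
clock 35.50 pos [ 0.4298 -0.0833  0.0222] jaw 0.039 tilt [-0.075 -0.003] open 0.450 q [0.08 0.94 0.01 2.19 0.05 0.08 0.07] F [1.5 0.1 4. ]
  turn units [0.94 0.05 0.  ]  shift units (now axes) [-0.    0.01 -0.03]  shift units (after turn) [-0.    0.01 -0.03]
```

View pics/w38.png

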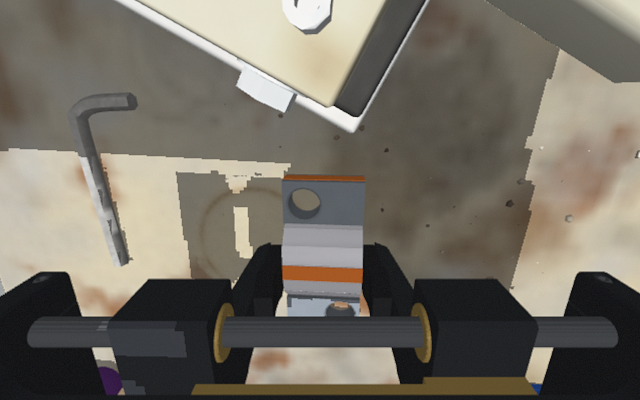

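Emit:
send_rows:
  motion:
    - [[0, 0, 0, 0, -0.4, 0, 1], [0, 0, 0, 0, -0.8, 0, 1], [0, 0, 0, 0, -1, 0.3, 1], [0.3, 0, 0, 0, -1, 0.6, 1], [0.3, 0, 0, 0, -1, 0.8, 1]]

```text
clock: 35.97
tool_pos: [0.4676, -0.0819, 0.1045]
eef_rot: [0.517, -0.498, 0.482, -0.502]
contact_force: [0.4, -0.4, -2.2]
opening: 0.454
```

Emit:
send_rows:
  motion:
    - [[0.3, 0.2, 0, 0, -1, 1, 1], [0, 0.2, 0, 0, -1, 1, 1], [0, 0.3, 0, 0, -1, 1, 1], [0, 0.3, 0, -0.4, -1, 1, 1], [0, 0, 0, -0.8, -0.5, 1, 1]]

```text
clock: 36.38
tool_pos: [0.571, -0.0601, 0.1952]
eef_rot: [-0.49, 0.512, -0.511, 0.487]
contact_force: [0.5, -1.1, -2.3]
opening: 0.452
```

```bash
python3 - <<'E'
from h import *
plan([.6325,.2173,.15],-.048)
d=snap("wrist");cv2.imwrite("pics/w39.png",d["img"][:,:,::-1])
E
```

```text
clock 36.38 pos [ 0.571  -0.0601  0.1952] jaw -0.046 tilt [-0.003 -0.002] open 0.452 q [ 0.02  0.7   0.01  1.78 -0.01  0.66 -0.01] F [ 0.5 -1.1 -2.3]
  turn units [0.04 0.02 0.03]  shift units (now axes) [-14.     2.22   2.43]  shift units (after turn) [-14.     2.26   2.4 ]
```

View pics/w39.png

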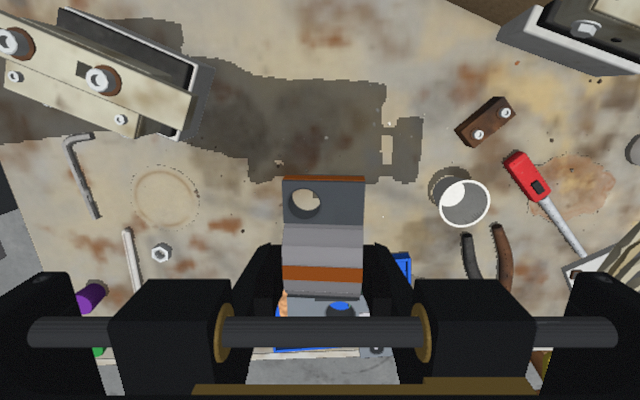

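Emit:
send_rows:
  motion:
    - [[0, 0, 0, -1, 0, 0.2, 1], [0, 0, 0, -1, 0, 0.2, 1], [0, 0, 0, -1, 0, 0.2, 1], [0, 0, 0, -1, 0, 0.2, 1], [0, 0, 0, -1, 0, 0.2, 1]]

```text
clock: 36.85
tool_pos: [0.5933, 0.0423, 0.192]
eef_rot: [-0.492, 0.512, -0.508, 0.488]
contact_force: [0.2, -0.8, -2.8]
opening: 0.452
```

Emit:
send_rows:
  motion:
    - [[0, 0, 0, -1, 0, 0.2, 1], [0, 0, 0, -1, 0, 0.2, 1], [0, 0, 0, -1, 0, 0.2, 1], [0, 0, 0, -1, 0, 0.2, 1], [0, 0, 0, -1, 0, 0.2, 1]]

```text
clock: 37.27
tool_pos: [0.6174, 0.1412, 0.1917]
eef_rot: [-0.492, 0.512, -0.509, 0.487]
contact_force: [1.0, 0.1, -2.6]
opening: 0.451
```

Emit:
send_rows:
  motion:
    - [[0, 0, 0, -1, 0, 0.2, 1], [0, 0, 0, -1, 0.3, 0.2, 1], [0, 0, 0, -0.9, 0.6, 0, 1], [0, 0, 0, -0.5, 0.6, 0, 1], [0, 0, 0, 0, 0.6, 0, 1]]

```text
clock: 37.68
tool_pos: [0.6277, 0.2116, 0.1489]
eef_rot: [-0.492, 0.511, -0.507, 0.489]
contact_force: [0.2, 0.3, -1.2]
opening: 0.452
```

```bash
python3 - <<'E'
from h import *
snap("top")
plan([.6325,.2173,.1],-.048)
d=snap("wrist");cv2.imwrite("pics/w40.png",d["img"][:,:,::-1])
import pickle;pickle.dump((d,get_state()),open("w40.pkl","wb"))
crop(d,260,140,390,330,3.1,"w40c.png")
E
```

```text
clock 37.73 pos [0.6264 0.2085 0.1462] jaw -0.039 tilt [-0.011 -0.002] open 0.453 q [-0.42  0.87  0.06  1.54 -0.07  0.75 -0.37] F [-0.8 -0.6 -4. ]
  turn units [0.14 0.12 0.03]  shift units (now axes) [-0.46  2.3   0.31]  shift units (after turn) [-0.45  2.31  0.28]
```

View pics/w40.png

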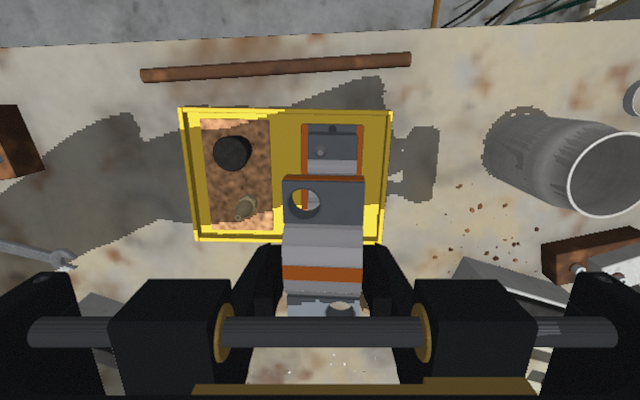

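View pics/w40c.png

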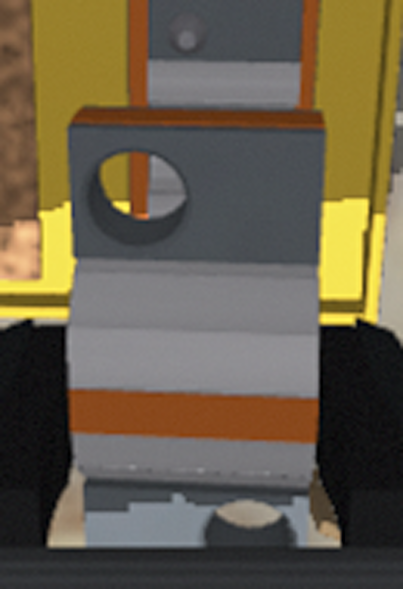

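```bash
python3 - <<'E'
from h import *
import pickle
d,s=pickle.load(open("w40.pkl","rb"))
H=d["hand_eye"]
def tool(px,y):
    u=cv2.undistortPoints(np.array(px,float).reshape(-1,1,2),d["camera_matrix"],d["dist_coeffs"]).reshape(-1,2)
    v=np.c_[u,np.ones(len(u))]@H[:3,:3].T;c=H[:3,3]
    return c+v*((y-c[1])/v[:,1])[:,None]
f=lambda x,y:(260+x/3.1,140+y/3.1)
h=tool([f(139,197),f(249,542)],.0066);print("holes",h.round(4),np.linalg.norm(h[0]-h[1]),"dir",np.degrees(np.arctan2(h[0][2]-h[1][2],h[1][0]-h[0][0])),np.degrees(np.arctan2(-19,64)))
print("far ear edge",tool([f(70,125),f(325,128)],.0066).round(4))
print("ear/arch line far",tool([f(73,262),f(322,265)],.0066).round(4))
print("near arch/ear line",tool([f(85,480),f(310,490)],.0066).round(4))
print("stripe top edge ends y=-.0034",tool([f(68,388),f(318,400)],-.0034).round(4),tool([f(68,430),f(318,442)],-.0034).round(4))
E
```

```text
holes [[-0.0334  0.0066 -0.0088]
 [ 0.0317  0.0066  0.0095]] 0.06753449887946017 dir -15.659204379007607 -16.534837857345156
far ear edge [[-0.0449  0.0066 -0.019 ]
 [-0.0444  0.0066  0.0196]]
ear/arch line far [[-0.0224  0.0066 -0.0195]
 [-0.0218  0.0066  0.0201]]
near arch/ear line [[ 0.0186  0.0066 -0.0191]
 [ 0.0207  0.0066  0.0198]]
stripe top edge ends y=-.0034 [[-0.0056 -0.0034 -0.0198]
 [-0.0034 -0.0034  0.019 ]] [[ 0.0019 -0.0034 -0.0201]
 [ 0.0042 -0.0034  0.0193]]
```

Emit:
send_rows:
  motion:
    - [[-0.4, 0, 0, -0.2, 0.3, 0.15, 1], [-0.4, 0, 0, -0.2, 0.5, 0.1, 1], [0, 0, 0, 0, 0.5, 0, 1], [0, 0, 0, 0, 0.4, 0, 1], [0, 0, 0, 0, 0, 0, 1]]

```text
clock: 38.2
tool_pos: [0.6314, 0.214, 0.1143]
eef_rot: [-0.507, 0.528, -0.493, 0.471]
contact_force: [0.2, 0.2, -1.7]
opening: 0.451
```

```bash
python3 - <<'E'
from h import *
plan([.6325,.2165,.075],-.048)
snap("top")
d=snap("wrist");cv2.imwrite("pics/w41.png",d["img"][:,:,::-1])
e=snap("scene");crop(e,230,115,340,195,7,"s41.png")
plan([.6325,.2165,.075],-.048)
E
```

```text
clock 38.20 pos [0.6314 0.214  0.1143] jaw -0.043 tilt [-0.072 -0.   ] open 0.451 q [-0.4   0.94  0.04  1.47 -0.08  0.81 -0.36] F [ 0.2  0.2 -1.7]
  turn units [0.9  0.07 0.04]  shift units (now axes) [-0.13  1.95  0.19]  shift units (after turn) [-0.13  1.96  0.05]
clock 38.35 pos [0.6331 0.2155 0.1167] jaw -0.041 tilt [-0.068  0.002] open 0.451 q [-0.4   0.94  0.04  1.46 -0.08  0.81 -0.36] F [ 0.7 -0.3 -2.1]
  turn units [0.85 0.08 0.01]  shift units (now axes) [-0.05  2.08  0.11]  shift units (after turn) [-0.05  2.09 -0.03]
```

View pics/w41.png

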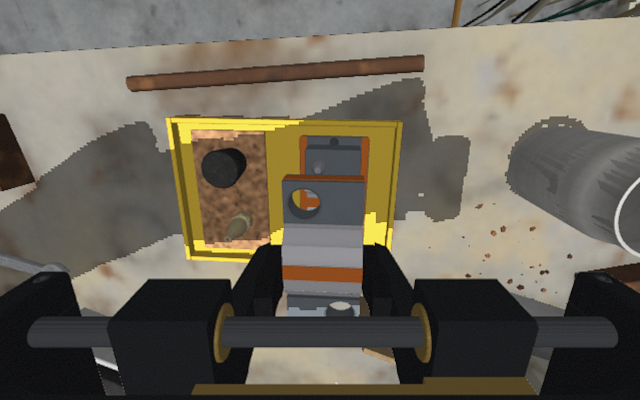

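View pics/s41.png

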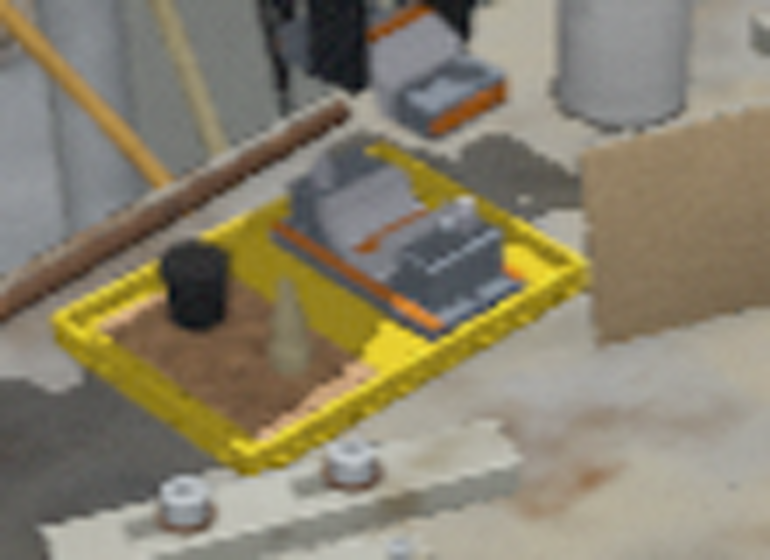

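Emit:
send_rows:
  motion:
    - [[0, 0.05, 0, -0.05, 0.6, 0.05, 1], [0, 0, 0, 0, 0.6, 0.05, 1], [0, 0, 0, 0, 0.5, 0, 1], [0, 0, 0, 0, 0.2, 0, 1], [0, 0, 0, 0, 0, 0, 1]]

```text
clock: 38.77
tool_pos: [0.6313, 0.2167, 0.0763]
eef_rot: [-0.506, 0.528, -0.493, 0.47]
contact_force: [0.3, 0.3, -2.1]
opening: 0.448
```

```bash
python3 - <<'E'
from h import *
import pickle
plan([.6325,.2165,.0565],-.048)
snap("top");snap("top")
d=snap("wrist");pickle.dump((d,get_state()),open("w42.pkl","wb"))
crop(d,260,110,390,330,2.7,"w42.png")
plan([.6325,.2165,.0565],-.048)
E
```

```text
clock 38.77 pos [0.6313 0.2167 0.0763] jaw -0.045 tilt [-0.071  0.001] open 0.448 q [-0.4   0.99  0.04  1.48 -0.08  0.74 -0.36] F [ 0.3  0.3 -2.1]
  turn units [0.89 0.04 0.03]  shift units (now axes) [0.01 0.98 0.13]  shift units (after turn) [0.01 0.99 0.06]
clock 38.92 pos [0.633  0.2172 0.0785] jaw -0.045 tilt [-0.067  0.002] open 0.452 q [-0.4   0.99  0.04  1.47 -0.08  0.74 -0.36] F [ 0.2 -0.3 -1.2]
  turn units [0.84 0.04 0.01]  shift units (now axes) [0.03 1.1  0.05]  shift units (after turn) [ 0.03  1.1  -0.02]
```

View pics/w42.png

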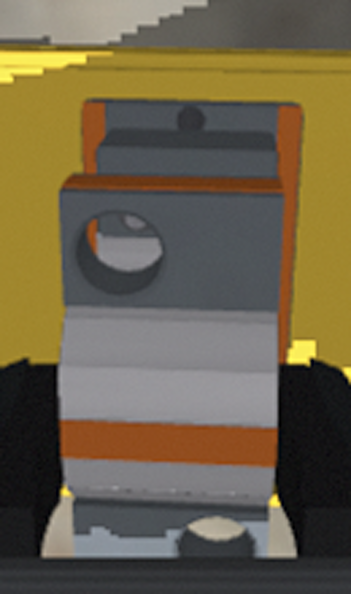

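```bash
python3 - <<'E'
from h import *
import pickle
d,s=pickle.load(open("w42.pkl","rb"));T=s["tool_pos"];f=lambda x,y:(260+x/2.7,110+y/2.7)
p=onz(d,[f(133,220)],.048)[0];h=onz(d,[f(119,251)],T[2]-.0082)[0]
print("pin",p,"hole",h,"diff",(p-h)[:2])
print("expected pin",[.6325-.0095*np.cos(.048)+.032*np.sin(.048),.2173+.032])
h2=onz(d,[f(216,560)],T[2]-.0082)[0];print("hole2",h2,"mid",(h+h2)/2, np.linalg.norm(h-h2))
E
```

```text
pin [0.62441783 0.24926961 0.048     ] hole [0.62438781 0.25047985 0.07030074] diff [ 3.00259015e-05 -1.21023854e-03]
expected pin [np.float64(0.6245463521428574), 0.2493]
hole2 [0.63998887 0.18285651 0.07030074] mid [0.63218834 0.21666818 0.07030074] 0.06939963464085004
```

Emit:
send_rows:
  motion:
    - [[0, 0, 0, 0.04, 0.2, 0.02, 1], [0, 0, 0, 0, 0.2, 0.02, 1], [0, 0, 0, 0, 0.2, 0.02, 1], [0, 0, 0, 0, 0.1, 0, 1], [0, 0, 0, 0, 0, 0, 1]]

```text
clock: 39.33
tool_pos: [0.6325, 0.2161, 0.0636]
eef_rot: [-0.506, 0.528, -0.493, 0.471]
contact_force: [-0.7, -0.5, -2.1]
opening: 0.448
```

```bash
python3 - <<'E'
from h import *
plan([.6325,.2165,.0565],-.048)
d=snap("wrist");crop(d,260,110,390,330,2.7,"w43.png")
plan([.6325,.2165,.0565],-.048)
E
```

```text
clock 39.33 pos [0.6325 0.2161 0.0636] jaw -0.045 tilt [-0.069  0.002] open 0.448 q [-0.4   1.01  0.03  1.48 -0.08  0.72 -0.36] F [-0.7 -0.5 -2.1]
  turn units [0.86 0.04 0.02]  shift units (now axes) [-0.02  0.35  0.03]  shift units (after turn) [-0.02  0.35  0.  ]
clock 39.38 pos [0.6327 0.2162 0.0639] jaw -0.045 tilt [-0.069  0.002] open 0.453 q [-0.4   1.01  0.03  1.48 -0.08  0.72 -0.36] F [ 0.1 -0.3 -1.7]
  turn units [0.86 0.04 0.01]  shift units (now axes) [-0.02  0.37  0.02]  shift units (after turn) [-0.01  0.37 -0.01]
```

View pics/w43.png

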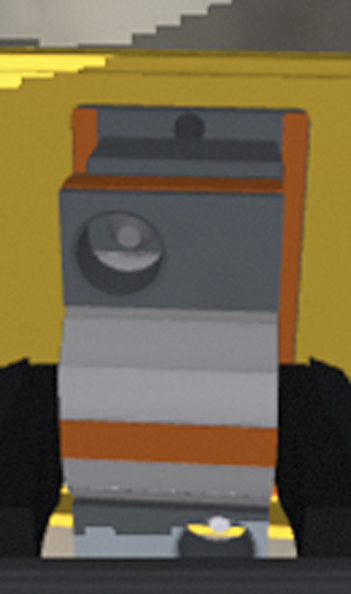

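Both pin tips are in the holes. Continue down gently.

Emit:
send_rows:
  motion:
    - [[0, 0, 0, 0, 0.12, 0.02, 1], [0, 0, 0, 0, 0.1, 0, 1], [0, 0, 0, 0, 0.08, 0, 1], [0, 0, 0, 0, 0, 0, 1], [0, 0, 0, 0, 0, 0, 1]]

```text
clock: 39.8
tool_pos: [0.6328, 0.2163, 0.0582]
eef_rot: [-0.505, 0.528, -0.494, 0.471]
contact_force: [0.5, -0.5, -2.1]
opening: 0.452
```

```bash
python3 - <<'E'
from h import *
plan([.6325,.2165,.0565],-.048)
d=snap("wrist");crop(d,260,110,390,330,2.7,"w44.png")
plan([.6325,.2165,.0565],-.048)
E
```

```text
clock 39.80 pos [0.6328 0.2163 0.0582] jaw -0.045 tilt [-0.068  0.002] open 0.452 q [-0.4   1.02  0.03  1.48 -0.08  0.71 -0.36] F [ 0.5 -0.5 -2.1]
  turn units [0.85 0.04 0.01]  shift units (now axes) [-0.01  0.08 -0.01]  shift units (after turn) [-0.01  0.08 -0.02]
clock 39.85 pos [0.633  0.2163 0.0583] jaw -0.045 tilt [-0.068  0.002] open 0.453 q [-0.4   1.02  0.03  1.48 -0.08  0.71 -0.36] F [-0.4  0.6 -0.5]
  turn units [0.85 0.04 0.01]  shift units (now axes) [-0.01  0.09 -0.02]  shift units (after turn) [-0.01  0.09 -0.02]
```

View pics/w44.png

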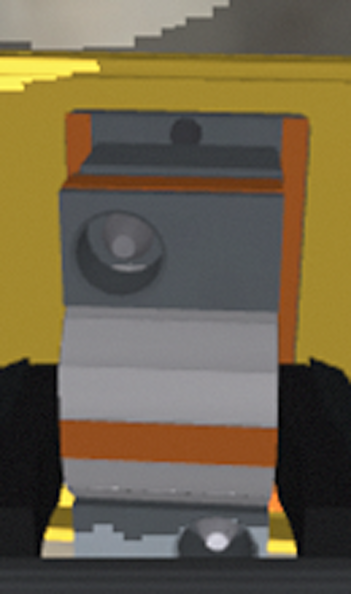

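Emit:
send_rows:
  motion:
    - [[0, 0, 0, 0, 0.06, 0, 1], [0, 0, 0, 0, 0.05, 0, 1], [0, 0, 0, 0, 0.03, 0, 1], [0, 0, 0, 0, 0, 0, 1], [0, 0, 0, 0, 0, 0, 1]]

```text
clock: 40.27
tool_pos: [0.633, 0.2163, 0.0564]
eef_rot: [-0.505, 0.528, -0.494, 0.472]
contact_force: [-1.9, -0.2, 6.2]
opening: 0.446
```

Emit:
send_rows:
  motion:
    - [[0, 0, 0, 0, 0, 0, 0], [0, 0, 0, 0, 0, 0, -0.1], [0, 0, 0, 0, 0, 0, -0.25], [0, 0, 0, 0, 0, 0, -0.25], [0, 0, 0, 0, 0, 0, -0.25]]

```text
clock: 40.68
tool_pos: [0.6327, 0.2163, 0.0553]
eef_rot: [-0.505, 0.528, -0.494, 0.472]
contact_force: [0.2, -0.6, 0.2]
opening: 0.622
```

Emit:
send_rows:
  motion:
    - [[0, 0, 0, 0, -0.4, 0, -0.25], [0, 0, 0, 0, -1, -0.1, -0.25], [0, 0, 0, 0, -1, -0.1, -0.25], [0.4, 0, 0, 0, -1, 0, -0.25], [0.4, 0, 0, 0, -1, 0, -0.25]]

```text
clock: 41.1
tool_pos: [0.6348, 0.216, 0.145]
eef_rot: [-0.489, 0.512, -0.511, 0.488]
contact_force: [0.2, 1.0, -0.1]
opening: 0.625
```

```bash
python3 - <<'E'
from h import *
plan([.58,.0,.25],-.048)
d=snap("wrist");cv2.imwrite("pics/w45.png",d["img"][:,:,::-1])
e=snap("scene");crop(e,230,115,340,195,7,"s45.png")
E
```

```text
clock 41.10 pos [0.6348 0.216  0.145 ] jaw -0.046 tilt [-0.002 -0.   ] open 0.625 q [-0.43  0.88  0.06  1.51 -0.07  0.76 -0.38] F [ 0.2  1.  -0.1]
  turn units [0.02 0.03 0.01]  shift units (now axes) [10.92 -5.24 -2.25]  shift units (after turn) [10.92 -5.25 -2.22]
```

View pics/w45.png

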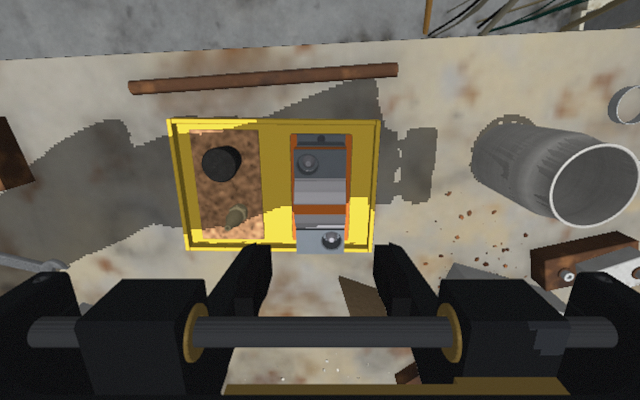

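View pics/s45.png

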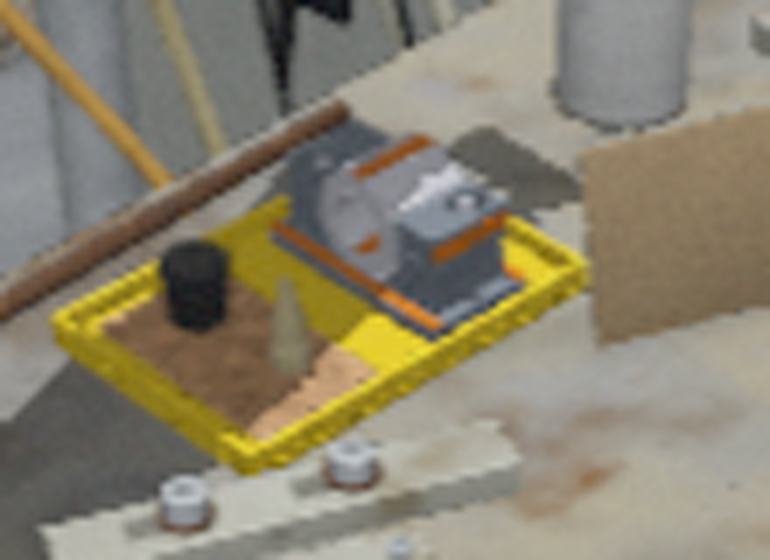

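Emit:
send_rows:
  motion:
    - [[0, 0, 0, 0.6, -1, -0.4, -0.25], [0, 0, 0, 1, -1, -0.4, -0.25], [0, 0, 0, 1, -1, -0.4, -0.25], [0, 0, 0, 1, -1, -0.4, -0.25], [0, 0, 0, 1, -1, -0.4, -0.25]]

```text
clock: 41.62
tool_pos: [0.5896, 0.1252, 0.2441]
eef_rot: [-0.49, 0.512, -0.51, 0.487]
contact_force: [-0.3, -0.7, 0.6]
opening: 0.626
```

Emit:
send_rows:
  motion:
    - [[0, 0, 0, 1, 0, -1, -0.25], [0, 0, 0, 1, 0, -1, -0.25], [0, 0, 0, 0.5, 0, -0.5, -0.25], [0, 0, 0, 0, 0, 0, -0.25], [0, 0, 0, 0, 0, 0, -0.25]]

```text
clock: 42.03
tool_pos: [0.5383, 0.0783, 0.244]
eef_rot: [-0.49, 0.512, -0.51, 0.487]
contact_force: [-0.1, 0.6, 0.3]
opening: 0.624
```

```bash
python3 - <<'E'
from h import *
import pickle
plan([.58,.0,.25],-.048)
t=snap("top");s=snap("scene");pickle.dump((t,s),open("vf.pkl","wb"))
a=cv2.resize(t["img"][105:195,185:260,::-1],None,fx=5,fy=5,interpolation=cv2.INTER_CUBIC)
b=cv2.resize(t["img"][105:195,360:435,::-1],None,fx=5,fy=5,interpolation=cv2.INTER_CUBIC)
cv2.imwrite("pics/tf.png",np.hstack([a,b]))
a=cv2.resize(s["img"][125:185,230:330,::-1],None,fx=5,fy=5,interpolation=cv2.INTER_CUBIC)
b=cv2.resize(s["img"][200:280,365:465,::-1],None,fx=5,fy=5,interpolation=cv2.INTER_CUBIC)
cv2.imwrite("pics/sf.png",cv2.resize(np.vstack([a,b]),None,fx=.84,fy=.84))
E
```

```text
clock 42.03 pos [0.5383 0.0783 0.244 ] jaw -0.046 tilt [-0.004 -0.   ] open 0.624 q [-0.26  0.59  0.05  1.83 -0.04  0.73 -0.23] F [-0.1  0.6  0.3]
  turn units [0.05 0.03 0.01]  shift units (now axes) [ 3.82 -0.31  2.26]  shift units (after turn) [ 3.81 -0.3   2.27]
```

View pics/tf.png

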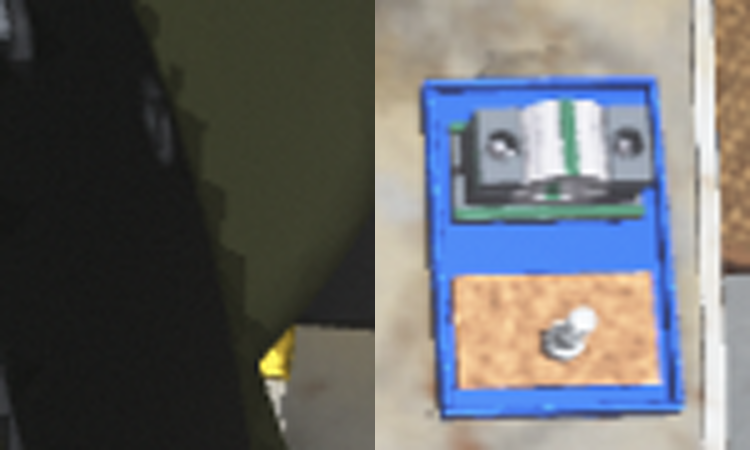

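View pics/sf.png

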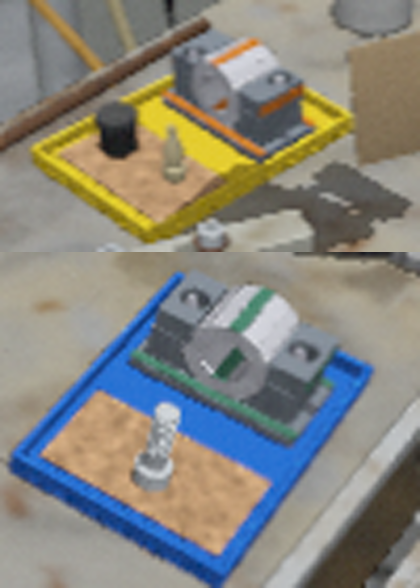

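```bash
python3 - <<'E'
from h import *
import pickle
d=snap("wrist");crop(d,220,40,420,180,4,"w46.png")
t,s=pickle.load(open("vf.pkl","rb"))
p=proj(s,[[.633-.02,.2173,.058],[.633+.02,.2173,.058]]);print("orange stripe ends expected scene",p.round(1))
q=proj(s,[[.6218-.02,-.2263,.058],[.6218+.02,-.2263,.058]]);print("green",q.round(1))
m=cv2.inRange(cv2.cvtColor(s["img"],cv2.COLOR_RGB2HSV),(5,150,100),(15,255,255));n,l,st,c=cv2.connectedComponentsWithStats(m[120:190,230:330]);print([(st[i].tolist(),(c[i]+[230,120]).round(1).tolist()) for i in range(1,n) if st[i,4]>6])
m=cv2.inRange(cv2.cvtColor(s["img"],cv2.COLOR_RGB2HSV),(60,90,40),(85,255,255));n,l,st,c=cv2.connectedComponentsWithStats(m[195:285,365:465]);print([(st[i].tolist(),(c[i]+[365,195]).round(1).tolist()) for i in range(1,n) if st[i,4]>6])
E
```

```text
orange stripe ends expected scene [[281.  139.9]
 [291.1 134.1]]
green [[420.5 218.4]
 [429.4 209.1]]
[([62, 26, 10, 6, 21], [296.8, 148.5]), ([47, 31, 7, 6, 10], [280.1, 153.6])]
[([55, 14, 10, 10, 30], [424.3, 213.5]), ([32, 29, 38, 20, 57], [414.9, 233.2]), ([51, 28, 6, 7, 18], [418.8, 226.4])]
```

View pics/w46.png

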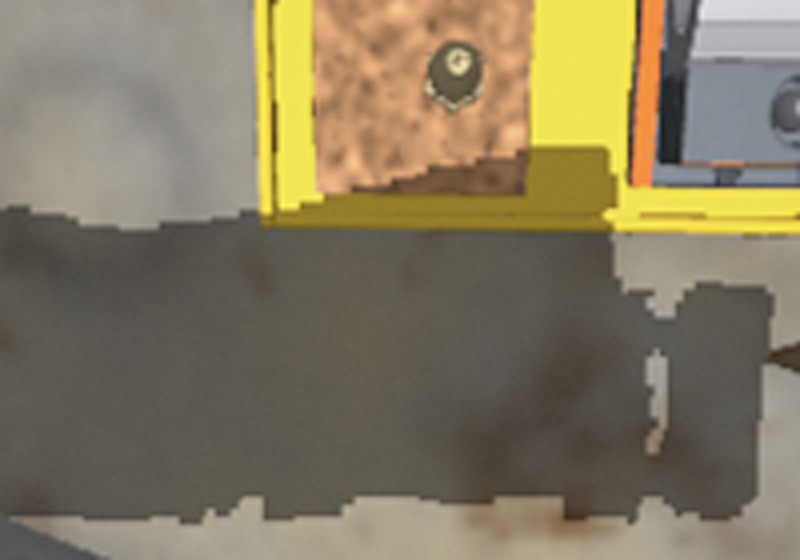

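```bash
python3 - <<'E'
from plant import job
print(job.finish_job())
E
```

```text
the job is handed in; nothing more can be done
None
```

I handed the job in at about 42 s of the 112 s allowed. As far as my checks show, everything is in place, though the hand-in gives no verdict.

**What is where:**
- **Green cap:** on the green lower half in the blue tray.
- **Orange cap:** on the orange lower half in the yellow tray.
- **Screw:** head down on the blue tray's cork pad.
- **Plug and nozzle:** upright on the yellow tray's cork pad.

**Last checks:**
- **Seating:** both caps stopped with 6–8 N upward at the expected seated height, with the pins centred in the holes.
- **Heights:** the green stripe was within 1 pixel of its expected position for a seated cap in the scene camera. My colour mask missed the orange stripe on the cap, so I compared that one by eye and it agreed.
- **Standing parts:** the screw, plug and nozzle looked upright and inside their pads. I measured a position only for the screw.
- **View gaps:** the arm hid the yellow tray from the top camera at the end, so I relied on the scene and wrist cameras there. The arm stood clear of everything.

**What went wrong on the way:**
- **Screw:** I lifted too early on the first grasp and the fingers closed above it. It stayed standing and the second grasp held.
- **Blue tray rim:** a finger touched it with about 6 N when I released the screw.
- **Orange cap:** it lay too close to the base for a straight-down grip. I picked it up with the tool tilted about 0.07 rad and set it down with the same tilt so that it sits level.

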